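# Null the belt-tension indicator with the tuning tool

### The job

The needle of the belt-tension indicator reads low, left of the broad arrow-headed set hand: put the blade of the white plastic tuning tool in the slot of the left-hand trimmer and turn it until the needle stands right over the set hand, without leaning hard on the trimmer, touching it with the gripper or turning the right-hand one. The tool lies blade-up in its sloping rest: first turn it end for end there, blade down to the stop, and let go of it, so that its handle stands up to be taken again for the work. When the needle is right, lay the tool back in the rest, either end up, let go, and leave the loose parts round about where they are.

Things in the scene. Friction and masses are not known exactly. Their poses are not given: they have to be found in the camera images.
- tuning_tool: White nylon tool, 140 mm long, about 24 g. Origin at mid-length on the centre line; x points to the blade. A straight flat-sided bar, 14 mm wide (y) and 10 mm thick (z), from x = -70 (ribbed handle end) to +44 mm; then a round 9 mm neck to +61 mm. Starts in the rest at 45 degrees, blade end high, y level, origin at point rest_mid.
- tool_tip (a point): Middle of the blade's end, at x = +70 mm in the tool; same axes as the tool. The flat blade runs from x = +60 to +70 mm, 10 mm wide along the tool's y and 2.4 mm thick along its z, thinned to 1.5 mm over the last 1.5 mm.
- tool_rest: Fixed sloping rest for one tool: two open aluminium cradles on a dark steel base plate (112 x 68 mm, 8 mm thick). Origin on the trolley top under point rest_mid, z up, x level toward the high end, y across. A tool in it lies in the x-z plane, at 45 degrees, rising toward +x, either end up; it is laid in from above, square to the slope, and slides down to the stop.
- rest_mid (a point): On the centre line of a tool lying in the rest, at its mid-length, 68 mm above the trolley; axes as the rest's. The lower cradle runs from the stop, 70 mm down the slope from here, to 22 mm, the upper from 20 to 31 mm up it; between them the tool is free to be gripped across its 14 mm width (below is only a 9 mm rib). Each cradle is a channel 16.6 mm wide with flared cheeks to 11 mm above the line, 17 mm to each side.
- rest_top (a point): Point on the same centre line 59 mm up the slope from rest_mid, axes as the rest's: the tool's upper 39 mm (31 to 70 mm up the slope) stands clear of the upper cradle and can be gripped across its 14 mm width, with the gripper pointing down along the tool.
- indicator: Fixed grey box, 150 (x) by 164 mm (y), aluminium panel on top at 56 mm height. Origin under its middle on the trolley top; x points from its front to its back, the way one reads it, y to its left. The black-framed meter, 14 mm proud, takes the back of the panel, two trimmers the front. At each side, y = +-76 mm, stands a 9 mm guard handle, 90 mm long, its top 91 mm over the trolley.
- zero_slot (a point): Centre of the left-hand trimmer (left as one reads the meter), on its axis at the mouth of its slot, 63.5 mm above the trolley; fixed, with the indicator's axes. A brass rotor 16 mm across with a straight slot right across, 3.6 mm wide and 6 mm deep, in a steel collar of 18 mm bore whose rim stands 1.5 mm above the rotor.
- span_slot (a point): The same point of the right-hand trimmer, which looks the same and must not be turned; 60 mm from the left-hand one.
- zero_trimmer (a joint): Angle q of the left-hand trimmer, rad, growing clockwise seen from above; range -2.4 to 2.4. The slot lies along the direction q clockwise from the indicator's x. 1 rad clockwise swings the needle 0.5 rad clockwise (right). Stays where left (0.02 N m). It needs 0.5 to 1.6 rad clockwise, a different amount each time; blade play about 0.12 rad each way.
- span_ref (a point): Point of the right-hand rotor at one end of its slot, 8 mm from its axis; turns with it.
- needle_tip (a point): Point on the thin dark needle over the white scale, 46 mm from the pivot about which it turns level, 19 mm in front of the back edge of the meter's frame. Nothing can push it; it follows the left-hand trimmer only. At trimmer value 0 it points along the indicator's x.
- set_point (a point): Tip of the broad arrow head of the set hand, which turns about the same pivot as the needle and lies just under it, 46 mm from the pivot; it stays where it is, at most 0.2 rad from the indicator's x. The needle starts 0.25 to 0.8 rad to the left of it.
- fork_bracket_1: Bystander (the fixed heap of parts between rest and indicator is up to 100 mm high too, the big pulley behind them 205 mm): loose steel fork bracket with a roller, 60 x 82 x 97 mm, standing behind the rest; origin under its middle.
- slide_block: Bystander: loose ochre slide block with a black knob and a grey end, 87 x 58 x 22 mm, lying flat in front of the middle, left of the indicator; origin under its middle.
- nylon_block: Bystander: loose white nylon block, 24 x 50 x 24 mm, to the right of the indicator; origin under its middle.

How it is judged:
By the outcome, as a careful person would: the job done as asked, in the order asked, and still so for the second after the job is handed in, with the robot touching nothing.
It also fails if it takes over 72 s, if anything falls off the work surface, if the arm or the gripper's body presses on something with over 40 N, if the wrist force passes 120 N, or if a joint passes its speed limit or range.

### The arm

A 7-joint arm with a two-finger parallel gripper is mounted at the origin on a cart in front of the work surface, level with it; the furniture and walls round the work are solid. World frame = base frame: x ahead of the robot, y to its left, z up, the work surface at z = 0. Lengths are in mm, angles in rad, forces in N, time in s.
With the tool pointing down it reaches from about 400 to 875 mm from the base axis. Payload 4.4 kg.
Tool frame: the origin (TCP) lies at the very end of the fingers, on their centre line; the grasp point (between the pads) lies 19 mm behind it; x points along the fingers, y is the direction in which the jaws open and shut, and the axes are right-handed (so a half turn about x gives the same grasp; the last joint's range is limited). The gripper opens to 85 mm and grips with 20 to 120 N. Pads are 22 mm wide; open, the fingers measure 114 mm over their backs; the gripper's body (76 mm by 85 mm) begins 54 mm behind the grasp point. The pads swing forward as they close: fully open they stand 13 mm farther back than shut.
Start: joints at [-1.168, 0.628, 0.038, 1.517, -0.027, 0.996, -0.02], TCP at [293.66, 579.898, 231.313] pointing down, gripper open.
Joint ranges: [-3.06, 3.06], [-0.37, 2.12], [-1.25, 1.32], [0.18, 2.47], [-1.1, 4.24], [0.23, 1.98], [-2.94, 2.94]. Speed limits (rad/s): [2.57, 2.57, 3.14, 3.14, 3.14, 3.14, 3.14].

### API

Orientations are given as [roll, pitch, yaw] about the fixed x, y, z axes, in that order (R = Rz(yaw) Ry(pitch) Rx(roll)).
In Python, from cell import readout, cams, order gives the robot as it stands. The module is installed in compiled form; this text tells all that it offers.
- The arm moves only by the shell command python3 -m creep 'ROWS'. ROWS is JSON, a list of rows, each a list of 3 entries, a list of its own where there are three numbers: the shift along the tool's x, y, z in units of 10 cm (1.0 is 10 cm), then the turn about the tool's x in units of pi/4 rad (1.0 is pi/4 rad), then the closure, from 0 (fully open) to 1 (shut). In form: [[[x, y, z], spin, gripper], ...]. A call has 1 to 20 rows; each row is the pose to reach, as a shift and turn from the pose commanded when the call began, along the tool's axes at that moment; what a row does not reach only later rows make up. A row lasts 1/10 s, in which the tool goes at most 50 mm and 8.59 degrees, less where a joint would pass 70% of its speed; a pose out of reach is approached as far as the arm can. A call with a number of a shift or a turn outside -1 to 1 is refused whole. A call with a gripper value outside its range is refused whole. The fingers move at their own pace and stop on an object; the grip force is fixed at half the most. Time passes only in rows, so rows that repeat a pose let the fingers close. It gives the time, the measured TCP pose, the force and the opening at its end, in the units of the state.
- readout.read_state(): the state, without advancing time (a new reading comes with each control period).
- cams.get_image(name): name is "scene" or "top" or "wrist"; returns the picture (480x640x3 uint8, blue, green, red); there is no depth.
- cams.get_calibration(name): a dict with "fx", "fy", "cx", "cy" (pixels), "distortion" ([k1, k2, p1, p2, k3] as OpenCV has them; the pictures are not rectified), "R" (3x3) and "t" (3): a world point X has camera coordinates R X + t. Camera axes: x right, y down, z forward; pixel columns grow to the right and rows downward; lengths in mm; the calibration is good to about 2 mm. A picture is of the moment at which its call begins: read the wrist's pose just before it. get_calibration takes no time and is no camera call; for the wrist camera it gives the pose at the moment of the call.
- order.finish_job(): hands the job in, once; it reports no verdict.
The state is a dict: "clock": time; "qpos": joint angles; "qd": joint speeds; "tau": joint torques, N m; "eef_pos": TCP position; "tool_rot": TCP orientation; "force": force on the tool from outside, world axes, zero at the start; "torque": the same for the moment, N m; "width": finger opening in mm.
Only numpy, scipy, OpenCV 4.12 (cv2) and the standard library are available. Lean on these libraries where they do the work, as an engineer would, in place of code of your own. Each camera call takes 0.05 s, during which the arm holds its last target.

## Working session

There is one attempt and no reset: what is moved stays moved. The work goes in short steps, Python scripts to look and compute and a shell command to move; the robot and the scene stay as the last step left them, time stands still between calls to the robot, and variables do not carry over. Pictures are saved under pics/ and viewed, and the job is handed in when it is done.

```bash
mkdir -p pics; python3 - <<'E'
from cell import readout, cams, order
import cv2
print(readout.read_state())
for n in ["scene","top","wrist"]:
    im=cams.get_image(n); cv2.imwrite(f"pics/{n}0.png",im)
    c=cams.get_calibration(n); print(n,c)
E
```

```text
{'clock': 0.0, 'qpos': array([-1.16781122,  0.6293439 ,  0.03844026,  1.51836306, -0.02700719,
        0.9962757 , -0.01999363]), 'qd': array([ 0.00232928, -0.00022611, -0.00073731, -0.0002975 , -0.0005826 ,
       -0.00076266, -0.001013  ]), 'tau': array([ 5.38365439e-04, -5.63408375e+01,  1.22680720e+00, -1.93446225e+01,
        1.11327539e-02,  1.05422043e-02, -1.77146029e-05]), 'eef_pos': array([293.36532585, 579.34296068, 230.39206618]), 'tool_rot': array([-1.56152856,  1.56892421, -2.03030972]), 'force': array([-0.369979  ,  0.08556434,  0.16748039]), 'torque': array([-0.01901698, -0.01110393, -0.00490598]), 'width': 85.29590011921502}
scene {'fx': 515.2509786885433, 'fy': 515.2509786885433, 'cx': 313.36467631884005, 'cy': 232.87546541610072, 'distortion': array([0.03213617, 0.        , 0.        , 0.        , 0.        ]), 'R': array([[ 0.49663236, -0.86784694, -0.01407053],
       [-0.41313313, -0.22209975, -0.88317197],
       [ 0.76333303,  0.44442478, -0.46883824]]), 't': array([-348.62953782,  281.90992492,  939.68691422])}
top {'fx': 434.47018814201385, 'fy': 434.47018814201385, 'cx': 317.0965406101719, 'cy': 240.4577194063745, 'distortion': array([-0.06314207,  0.        ,  0.        ,  0.        ,  0.        ]), 'R': array([[-0.01366536, -0.99987168, -0.00836008],
       [-0.99554403,  0.01438542, -0.09319413],
       [ 0.09330243,  0.0070493 , -0.99561286]]), 't': array([ -74.71741396,  522.68286937, 1082.79896161])}
wrist {'fx': 408.3304112594853, 'fy': 408.3304112594853, 'cx': 319.65438236981925, 'cy': 241.21865326458934, 'distortion': array([-0.0919043,  0.       ,  0.       ,  0.       ,  0.       ]), 'R': array([[ 0.45224877,  0.89188969, -0.00195978],
       [ 0.84252605, -0.42649508,  0.32901641],
       [ 0.2926105 , -0.15044843, -0.94432217]]), 't': array([-647.86436964,  -42.21487567,  382.52135192])}
```

View pics/scene0.png

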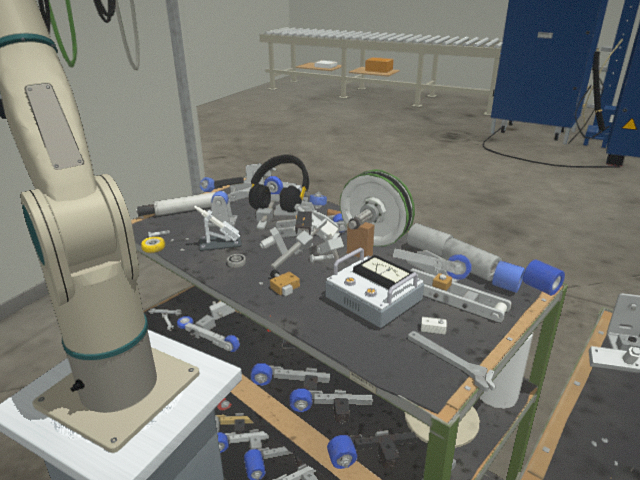

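View pics/top0.png

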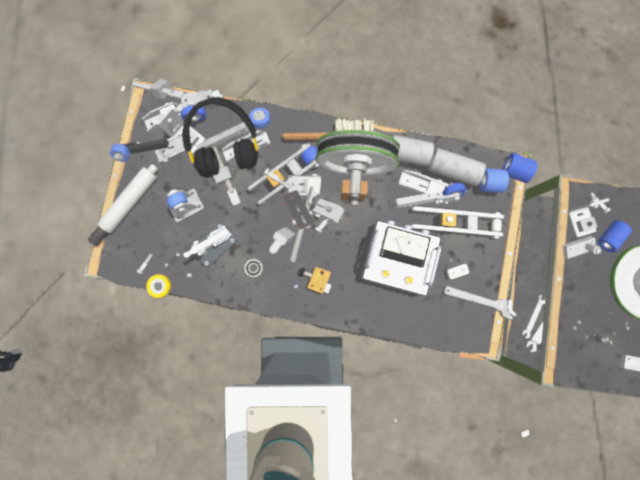

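View pics/wrist0.png

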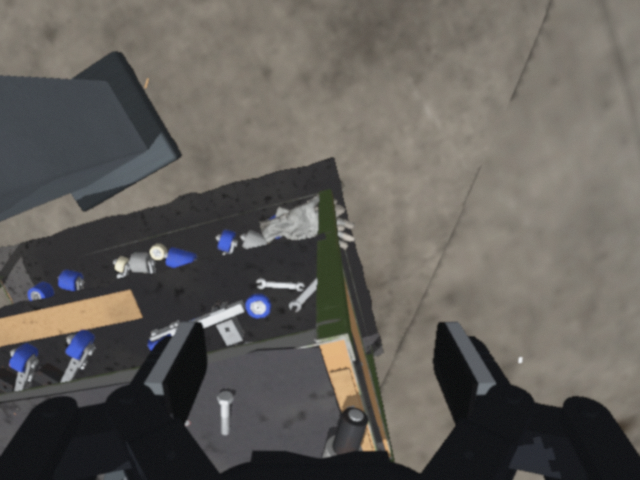

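```bash
python3 - <<'E'
import cv2
t=cv2.imread("pics/top0.png"); s=cv2.imread("pics/scene0.png")
a=cv2.resize(t[190:310,150:310],None,fx=5,fy=5,interpolation=cv2.INTER_CUBIC); cv2.imwrite("pics/ta.png",a)
a=cv2.resize(t[200:310,340:480],None,fx=5.4,fy=5.4,interpolation=cv2.INTER_CUBIC); cv2.imwrite("pics/tb.png",a)
a=cv2.resize(s[180:300,160:320],None,fx=5,fy=5,interpolation=cv2.INTER_CUBIC); cv2.imwrite("pics/sa.png",a)
a=cv2.resize(s[230:340,310:450],None,fx=5.4,fy=5.4,interpolation=cv2.INTER_CUBIC); cv2.imwrite("pics/sb.png",a)
E
```

```text
(no output)
```

View pics/ta.png

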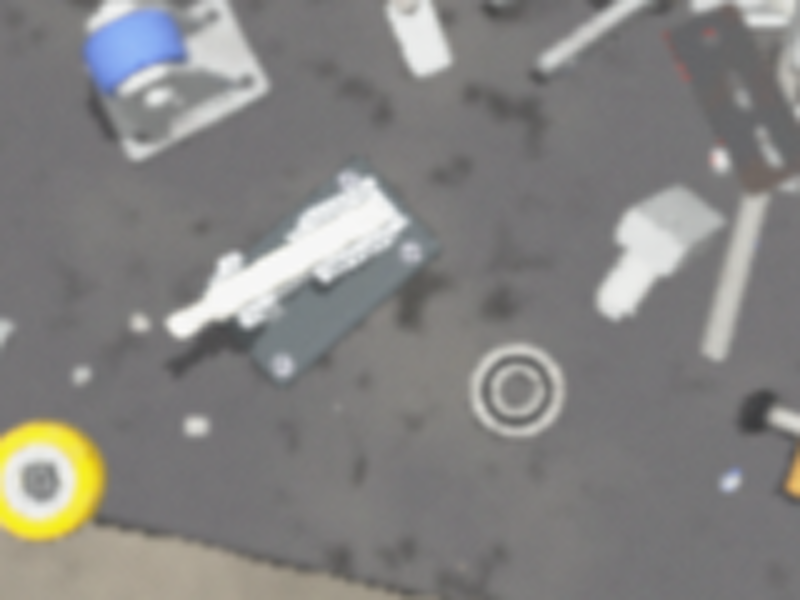

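View pics/tb.png

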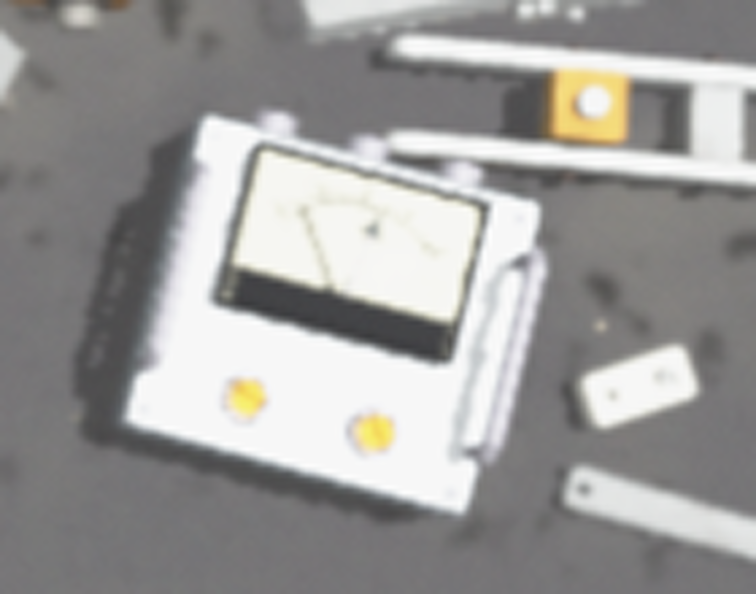

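View pics/sa.png

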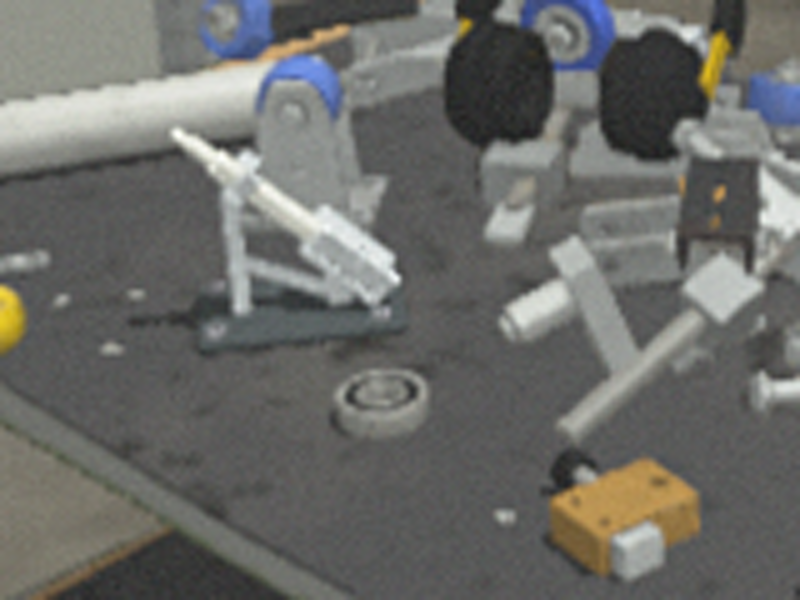

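View pics/sb.png

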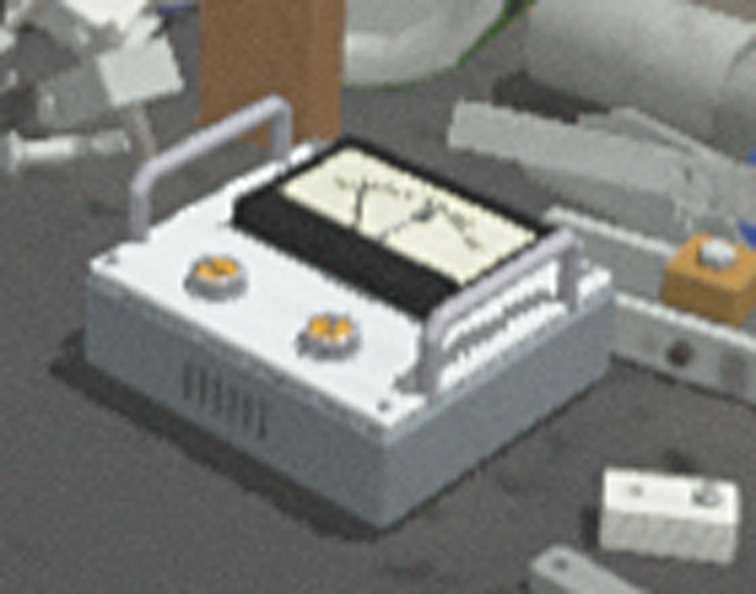

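```bash
cat > h.py <<'E'
import numpy as np, cv2
from cell import readout, cams, order
from scipy.spatial.transform import Rotation as Ro
from scipy.optimize import least_squares
def cal(n):
    c=cams.get_calibration(n); K=np.array([[c['fx'],0,c['cx']],[0,c['fy'],c['cy']],[0,0,1]]); return K,np.array(c['distortion']),np.array(c['R']),np.array(c['t'])
def proj(c,P):
    K,d,R,t=c; return cv2.projectPoints(np.asarray(P,float).reshape(-1,3),cv2.Rodrigues(R)[0],t,K,d)[0].reshape(-1,2)
def onplane(c,uv,z):
    K,d,R,t=c; p=cv2.undistortPoints(np.asarray(uv,float).reshape(-1,1,2),K,d).reshape(-1,2)
    o=-R.T@t; r=np.c_[p,np.ones(len(p))]@R; return o+r*((z-o[2])/r[:,2])[:,None]
def pose():
    s=readout.read_state(); return s, Ro.from_euler('xyz',s['tool_rot']).as_matrix()
def yawR(a): return np.array([[np.cos(a),-np.sin(a),0],[np.sin(a),np.cos(a),0],[0,0,1]])
def local(dw):  # world shift -> units along tool axes
    s,R=pose(); return R.T@np.asarray(dw,float)/100
E
python3 - <<'E'
from h import *
T=cal('top');S=cal('scene')
# tip triangulation
def f(p):
    return np.r_[(proj(T,[p])[0]-[184.4,255.2]),(proj(S,[p])[0]-[195.2,206.2])]
r=least_squares(f,[600,200,118]);print('tip',r.x,r.fun)
print('low top px at z~25',onplane(T,[[229.6,233.6]],25))
tb=lambda a:np.array(a)/5.4+[340,200]
print('panel corners z56',onplane(T,tb([[205,120],[538,200],[465,512],[130,418]]),56))
print('trim z64',onplane(T,tb([[246,398],[373,433]]),64))
print('needle tip, pivot, set z70',onplane(T,tb([[304,207],[331,288],[373,228]]),68))
s,R=pose();print(R)
print('others z10 nylon, slide, fork', onplane(T,[[458,271],[319,280],[184,205]],20))
E
```

```text
tip [482.5733851  229.8934386  114.97246089] [-0.10877454  0.08631337  0.15369964  0.01461131]
low top px at z~25 [[542.36633144 141.70128799  25.        ]]
panel corners z56 [[ 561.89969132 -234.09458206   56.        ]
 [ 522.72414108 -386.5655063    56.        ]
 [ 380.85594035 -347.7758497    56.        ]
 [ 425.82144433 -196.364371     56.        ]]
trim z64 [[ 433.97848444 -248.21939025   64.        ]
 [ 417.31189403 -305.27943956   64.        ]]
needle tip, pivot, set z70 [[ 519.8887008  -276.36449061   68.        ]
 [ 482.92741389 -287.48752617   68.        ]
 [ 509.87567323 -307.44289562   68.        ]]
[[-6.37034184e-04  4.51790279e-01  8.92123948e-01]
 [-1.30789757e-03  8.92122989e-01 -4.51790727e-01]
 [-9.99998942e-01 -1.45461288e-03  2.25825670e-05]]
others z10 nylon, slide, fork [[ 438.51108587 -440.43670889   20.        ]
 [ 421.15572772  -85.47949622   20.        ]
 [ 619.56541478  262.79071949   20.        ]]
```

```bash
python3 - <<'E'
from h import *
s,R=pose();K,d,Rc,t=cal('wrist')
o=-Rc.T@t; print('cam in tool',R.T@(o-s['eef_pos']), 'fwd',R.T@Rc[2],'camx',R.T@Rc[0])
a=np.radians(29*0); 
print(R.T@(np.array([510,189,0])-s['eef_pos']))
E
```

```text
cam in tool [-143.24422092   -1.09431049  -85.63748373] fwd [ 9.44331540e-01 -6.46302521e-04  3.28994720e-01] camx [5.05183569e-04 9.99999740e-01 5.14420339e-04]
[ 230.97186736 -250.16795814  369.60667073]
```

```bash
python3 -m creep '[[[0,-0.3,0.45],0,0],[[0,-0.6,0.9],0,0],[[0,-0.6,0.9],0,0]]'; python3 -m creep '[[[0,-0.3,0.45],0,0.3],[[0,-0.6,0.9],0,0.3],[[0,-0.6,0.9],0,0.3]]';python3 -m creep '[[[0,-0.3,0.45],0,0.3],[[0,-0.6,0.9],0,0.3],[[0,-0.6,0.9],0,0.3]]'; python3 -m creep '[[[0,-0.3,0.45],0.1,0.3],[[0,-0.7,0.9],0.3,0.3],[[0,-0.7,0.9],0.5,0.3],[[0,-0.7,0.9],0.7,0.3],[[0,-0.7,0.9],0.7,0.3]]'
```

```text
clock: 0.45
eef_pos: [351.6, 478.7, 231.1]
tool_rot: [-0.714, 1.565, -1.191]
force: [0.3, -0.5, 0.5]
width: 85.8
clock: 0.75
eef_pos: [404.1, 384.6, 231.3]
tool_rot: [-0.736, 1.566, -1.214]
force: [1.6, 0.9, 0.2]
width: 59.8
clock: 1.05
eef_pos: [456.7, 290.6, 231.3]
tool_rot: [-0.698, 1.566, -1.176]
force: [0.9, -0.5, -0.2]
width: 59.9
clock: 1.55
eef_pos: [501.9, 194.3, 231.2]
tool_rot: [-2.213, 1.571, 3.049]
force: [0.5, 0.7, -0.1]
width: 59.7
```

```bash
python3 - <<'E'
from h import *
np.save('w1.npy',np.array(list(cal('wrist')),dtype=object),allow_pickle=True)
im=cams.get_image('wrist'); cv2.imwrite('pics/w1.png',im)
s,R=pose();print(s['qpos'],R[:,1])
E
```

```text
[-0.561111    0.4751053   0.20253366  1.834382   -0.12377845  0.84457916
  0.25543016] [ 8.50707040e-01  5.25640056e-01 -2.51494166e-04]
```

View pics/w1.png

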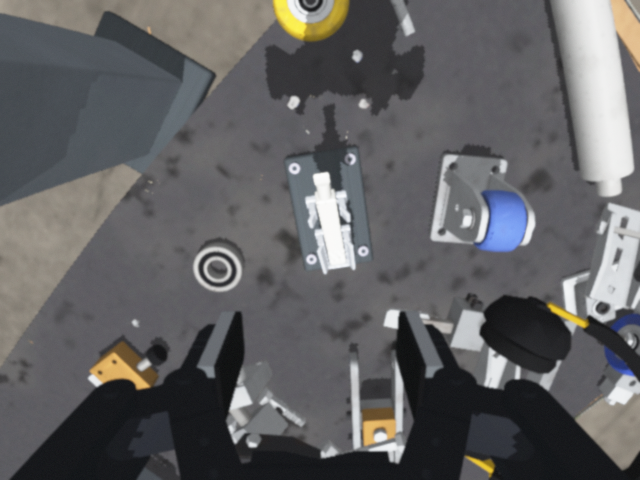

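```bash
python3 - <<'E'
import cv2
t=cv2.imread("pics/w1.png")
cv2.imwrite("pics/w1z.png",cv2.resize(t[140:280,270:390],None,fx=4.2,fy=4.2,interpolation=cv2.INTER_CUBIC))
E
```

```text
(no output)
```

View pics/w1z.png

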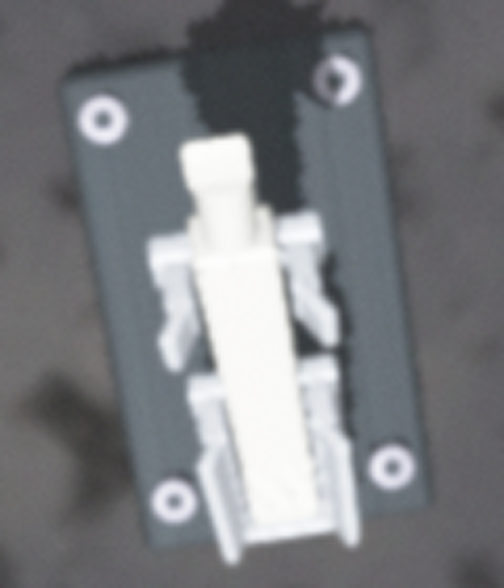

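```bash
cat > fitrest.py <<'E'
from h import *
c=tuple(np.load('w1.npy',allow_pickle=True)); c=tuple(np.array(a,float) for a in c)
def P(s,y,n): k=.5**.5; return [s*k-n*k,y,68+s*k+n*k]
obj=np.array([P(44,7,5),P(44,-7,5),P(-70,7,5),P(-70,-7,5),P(70,0,0.7)])
px=np.array([[197,258],[272,250],[252,522],[318,517],[216,138]])/4.2+[270,140]
def tr(p,o): return o@yawR(p[2]).T+[p[0],p[1],0]
best=None
for sgn in (1,-1):
    o=obj.copy(); o[:,1]*=sgn
    f=lambda p:(proj(c,tr(p,o))-px).ravel()
    r=least_squares(f,[510,189,2.14]);print(sgn,r.x,np.degrees(r.x[2]),r.cost,np.round(r.fun,2))
    if best is None or r.cost<best.cost: best=r
b=onplane(c,np.array([[68,85],[368,25],[430,495],[152,545]])/4.2+[270,140],8);print(b,b.mean(0))
x=best.x
T=cal('top');S=cal('scene')
print(proj(T,tr(x,np.array([P(70,0,0)]))),[184.4,255.2],proj(S,tr(x,np.array([P(70,0,0)]))),[195.2,206.2])
E
python3 fitrest.py
```

```text
1 [511.93060741 191.60534726   2.27486793] 130.34033157534316 2.4548719613800256 [-1.03  0.46  1.42 -0.72  0.27  0.34 -0.57 -0.62 -0.15  0.43]
-1 [511.98546042 191.55837682   2.277154  ] 130.47131339584848 607.0856548821952 [ 19.21  -2.53 -18.94   2.5   15.29  -1.78 -15.29   1.59  -0.29   0.57]
[[457.53638538 206.71237661   8.        ]
 [505.03531591 250.57434983   8.        ]
 [575.25797041 169.09695547   8.        ]
 [527.14433565 125.04568537   8.        ]] [516.24350184 187.85734182   8.        ]
[[184.17665792 256.36258749]] [184.4, 255.2] [[194.71097591 205.76511817]] [195.2, 206.2]
```

```bash
python3 - <<'E'
from h import *
s,R=pose(); k=np.array([-.648,.7615,0])
tgt=np.array([512,191.6,58])+k*-7.3
print(s['eef_pos'],tgt,R.T@(tgt-s['eef_pos'])/100, np.degrees(np.arctan2(R[1,1],R[0,1])))
E
```

```text
[501.63322887 195.04210478 231.12214493] [516.7304  186.04105  58.     ] [1.73114656 0.08155494 0.1565326 ] 31.711342605133137
```

```bash
python3 -m creep '[[[0,0.08,0.16],-0.19,0.55],[[0.5,0.08,0.16],-0.19,0.55],[[0.9,0.08,0.16],-0.19,0.55],[[0.9,0.08,0.16],-0.19,0.55]]'; python3 - <<'E'
from h import *
c=cal('wrist');np.save('w1.npy',np.array(list(c),dtype=object),allow_pickle=True)
im=cams.get_image('wrist'); cv2.imwrite('pics/w2.png',im)
s,R=pose(); k=np.array([-.648,.7615,0])
tgt=np.array([512,191.6,58])+k*-7.3
print(s['eef_pos'],tgt,R.T@(tgt-s['eef_pos'])/100, np.degrees(np.arctan2(R[1,1],R[0,1])))
E
```

```text
clock: 2.0
eef_pos: [512.8, 184.8, 136.8]
tool_rot: [-1.991, 1.56, -2.856]
force: [-0.3, 0.9, 0.3]
width: 38.4
[514.96033071 185.22653263 139.52526637] [516.7304  186.04105  58.     ] [0.81512981 0.02295313 0.00728732] 40.39002901420005
```

View pics/w2.png

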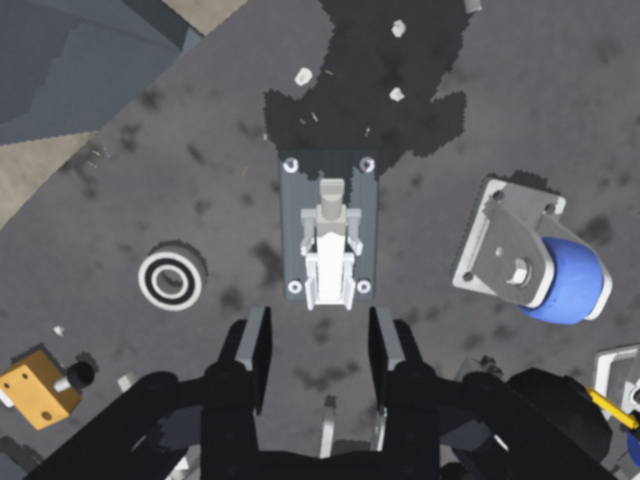

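```bash
python3 - <<'E'
import cv2
t=cv2.imread("pics/w2.png")
cv2.imwrite("pics/w2z.png",cv2.resize(t[165:315,270:390],None,fx=4,fy=4,interpolation=cv2.INTER_CUBIC))
E
```

```text
(no output)
```

View pics/w2z.png

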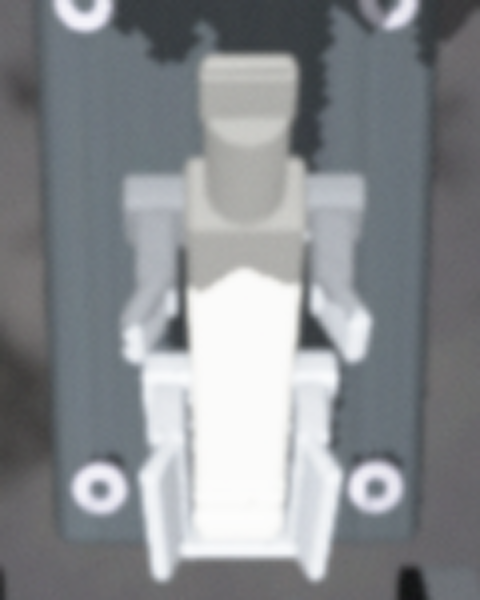

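```bash
sed -i 's#^px=.*#px=np.array([[188,231],[303,231],[194,540],[284,540],[249,57]])/4.0+[270,165]#; s#^b=.*#b=onplane(c,np.array([[100,489],[376,488],[83,2],[389,2]])/4.0+[270,165],10);print(b,b.mean(0))#' fitrest.py; python3 fitrest.py; python3 - <<'E'
from h import *
s,R=pose();print(s['eef_pos'],proj(cal('wrist'),[s['eef_pos']]))
E
```

```text
1 [512.43759127 191.24004906   2.28698462] 131.03456636747416 5.869736445585543 [-0.94 -0.84  1.22 -1.06  1.26 -0.25 -1.39 -0.36 -0.17  1.96]
-1 [512.51014588 191.15379055   2.2870396 ] 131.03771648763038 1341.1507564758194 [ 29.96  -0.82 -29.69  -0.6   21.11  -0.22 -21.24  -0.1   -0.19   2.23]
[[525.58622978 137.81866608  10.        ]
 [563.64737626 170.77073271  10.        ]
 [467.39254105 204.46416001  10.        ]
 [505.79917314 237.31564024  10.        ]] [515.60633006 187.59229976  10.        ]
[[184.49500059 256.33624427]] [184.4, 255.2] [[194.94619423 205.81524083]] [195.2, 206.2]
[514.96033071 185.22653263 139.52526637] [[323.08818193 324.11895528]]
```

```bash
python3 -m creep '[[[0.3,0,0],0,0.55],[[0.5,0,0],0,0.55],[[0.5,0,0],0,0.55]]'; python3 - <<'E'
from h import *
s,R=pose(); k=np.array([-.652,.758,0])
tgt=np.array([512.4,191.3,58])+k*-7.3
print(s['eef_pos'],tgt,R.T@(tgt-s['eef_pos'])/100)
E
```

```text
clock: 2.35
eef_pos: [516.7, 185.5, 91.4]
tool_rot: [-2.329, 1.57, 3.087]
force: [-0.6, 0.5, 0.5]
width: 38.5
[516.69806015 185.49250826  91.37595599] [517.1596 185.7666  58.    ] [0.33375383 0.00559009 0.0011781 ]
```

```bash
python3 -m creep '[[[0.15,0.005,0],0,0.55],[[0.33,0.005,0],0,0.55],[[0.33,0.005,0],0,0.55]]'; python3 -m creep '[[[0,0,0],0,0.8],[[0,0,0],0,1],[[0,0,0],0,1],[[0,0,0],0,1],[[0,0,0],0,1]]'
```

```text
clock: 2.65
eef_pos: [517.7, 185.8, 59.1]
tool_rot: [2.268, 1.57, 1.4]
force: [-0.5, 0.7, 0.6]
width: 38.2
clock: 3.15
eef_pos: [518.8, 185.8, 60.4]
tool_rot: [1.321, 1.567, 0.452]
force: [-1.0, -0.4, 5.8]
width: 12.1
```

```bash
python3 -m creep '[[[-0.2,0,0],0,1],[[-0.5,0,0],0,1],[[-1,0,0],0,1],[[-1,0,0],0,1]]'; python3 - <<'E'
from h import *
for n in('wrist','scene'):
    im=cams.get_image(n); cv2.imwrite(f'pics/{n}3.png',im if n=='wrist' else cv2.resize(im[150:270,150:310],None,fx=5,fy=5,interpolation=cv2.INTER_CUBIC))
E
```

```text
clock: 3.55
eef_pos: [522.0, 186.5, 165.1]
tool_rot: [1.244, 1.558, 0.375]
force: [1.2, 0.6, -0.2]
width: 11.9
```

View pics/wrist3.png

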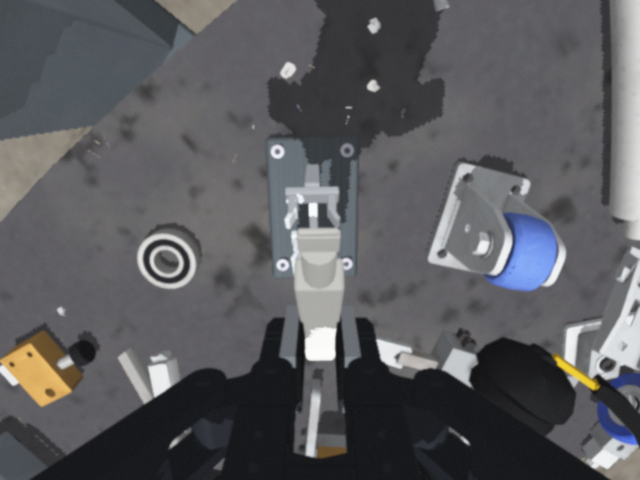

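View pics/scene3.png

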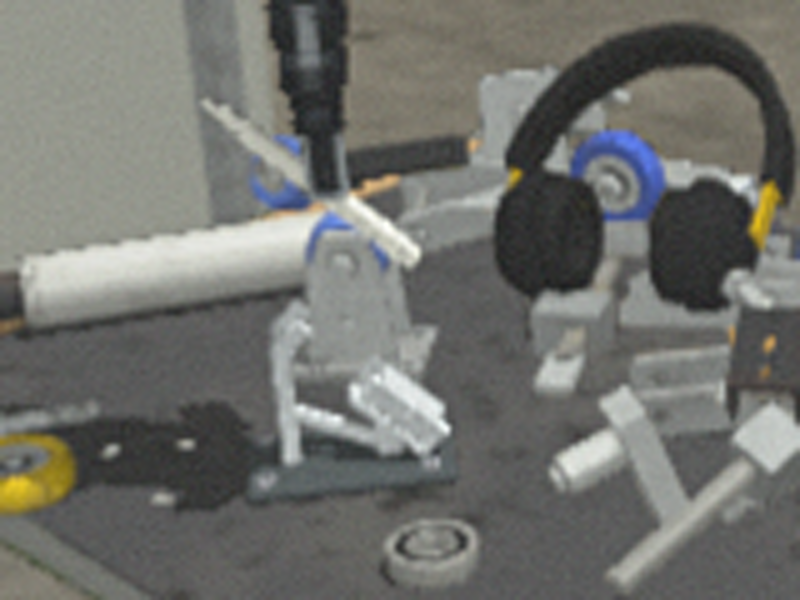

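```bash
python3 -m creep '[[[-0.35,-0.3,0.3],0.2,1],[[-0.35,-0.7,0.7],0.4,1],[[-0.35,-0.8,0.87],0.6,1],[[-0.35,-0.8,0.87],0.62,1]]'; python3 - <<'E'
from h import *
s,R=pose(); print(s['qpos'],np.degrees(np.arctan2(R[1,1],R[0,1])))
tgt=np.array([490,-165,200.]); print(R.T@(tgt-s['eef_pos'])/100)
E
```

```text
clock: 4.05
eef_pos: [511.9, 61.2, 193.1]
tool_rot: [-0.486, 1.567, -1.854]
force: [-0.1, 0.2, -0.4]
width: 11.7
[-0.38011467  0.50558336  0.29810321  1.93623502 -0.20975229  0.73105222
  0.2427208 ] 11.622314939699413
[-0.06149055 -0.67021228  2.17157398]
```

```bash
python3 -m creep '[[[0,-0.15,0.4],0,1],[[0,-0.3,0.8],0,1],[[0,-0.33,1],0,1],[[0,-0.33,1],0,1]]';  python3 -m creep '[[[0,-0.15,0.4],0.1,1],[[0,-0.3,0.8],0.3,1],[[0,-0.33,1],0.5,1],[[0,-0.33,1],0.61,1],[[0,-0.33,1],0.61,1]]'; python3 - <<'E'
from h import *
c=cal('wrist');np.save('w3.npy',np.array(list(c),dtype=object),allow_pickle=True)
for n in('wrist','scene'):
    im=cams.get_image(n); cv2.imwrite(f'pics/{n}4.png',im if n=='wrist' else cv2.resize(im[150:310,240:440],None,fx=4,fy=3.75,interpolation=cv2.INTER_CUBIC))
s,R=pose(); print(s['eef_pos'],s['qpos'],np.degrees(np.arctan2(R[1,1],R[0,1])))
E
```

```text
clock: 4.45
eef_pos: [500.8, -40.8, 192.6]
tool_rot: [-0.978, 1.569, -2.339]
force: [-1.3, 0.5, 0.4]
width: 12.0
clock: 4.95
eef_pos: [490.5, -141.1, 192.4]
tool_rot: [-1.751, 1.569, 2.698]
force: [0.5, -0.3, 0.1]
width: 11.9
[ 490.62722356 -140.38680663  192.58521586] [-0.06132473  0.51531835  0.41820522  1.95204519 -0.3034997   0.73694923
  0.27666762] -14.853456427068004
```

View pics/wrist4.png

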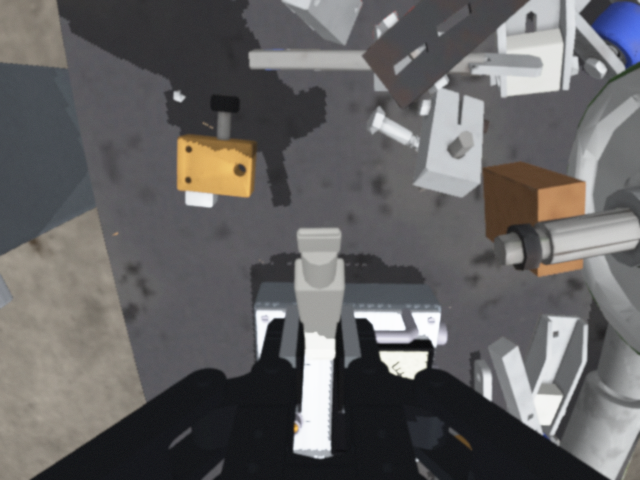

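View pics/scene4.png

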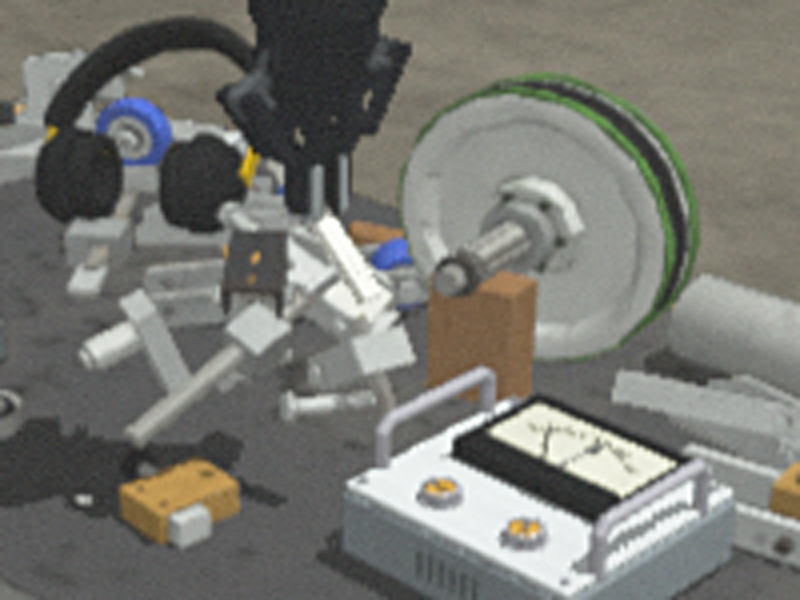

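```bash
python3 - <<'E'
from h import *
c=tuple(np.array(a,float) for a in np.load('w3.npy',allow_pickle=True))
im=cv2.imread('pics/wrist4.png'); cv2.imwrite('pics/w4z.png',cv2.resize(im[260:380,230:480],None,fx=3.2,fy=3.2,interpolation=cv2.INTER_CUBIC))
b=onplane(c,[[257,308],[439,308]],56);print(b,np.degrees(np.arctan2(*(b[1]-b[0])[[1,0]])))
m=b.mean(0); 
E
```

```text
[[ 424.73967468 -194.01692084   56.        ]
 [ 560.99786188 -231.08321858   56.        ]] -15.217920537711946
```

View pics/w4z.png

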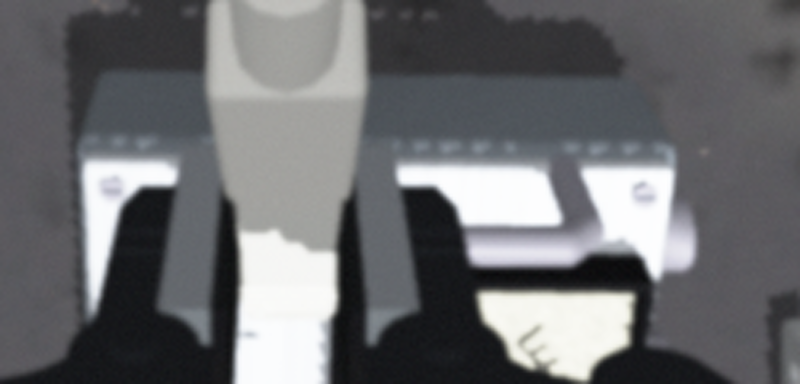

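```bash
python3 - <<'E'
from h import *
c=tuple(np.array(a,float) for a in np.load('w3.npy',allow_pickle=True))
a=np.radians(-15.2);ex=np.array([np.cos(a),np.sin(a),0]);ey=np.array([-np.sin(a),np.cos(a),0])
corn=onplane(c,[[257,308],[439,308]],56)
cen=corn.mean(0)-82*ey; print('cen from edge',cen, 'len',np.linalg.norm(corn[1]-corn[0]))
bar=onplane(c,[[386,337.5],[400,337.5]],86.5); print('bar y in ind frame',(bar-cen)@ey,(bar-cen)@ex)
T=cal('top')
tt=np.array([[433.98,-248.22,64],[417.3,-305.3,64]]);print('trim in ind',(tt-cen)@ex,(tt-cen)@ey)
print('scene proj bar ends',proj(cal('scene'),[cen+76*ey+x*ex+[0,0,86.5-cen[2]] for x in(-40,40)]))
s,R=pose(); print('tcp in ind',(s['eef_pos']-cen)@ex,(s['eef_pos']-cen)@ey)
E
```

```text
cen from edge [ 471.36925563 -291.68142225   56.        ] len 141.20978721848252
bar y in ind frame [75.13744433 75.06731954] [24.98798402 34.99259019]
trim in ind [-47.47636301 -48.60707982] [ 32.13793112 -27.31852588]
scene proj bar ends [[338.12318916 261.79122182]
 [361.35172693 248.92214952]]
tcp in ind -21.083554307459885 151.05103039527262
```

```bash
python3 -m creep '[[[0,0,0.25],0,1],[[0,0,0.5],0,1],[[0.3,0,0.5],0,1],[[0.54,0,0.5],0,1],[[0.54,0,0.5],0,1]]' ; python3 -m creep '[[[0.08,0,0],0,1],[[0.16,0,0],0,1],[[0.24,0,0],0,1],[[0.24,0,0],0,1]]'; python3 - <<'E'
from h import *
im=cams.get_image('scene'); cv2.imwrite('pics/s5.png',cv2.resize(im[170:310,290:450],None,fx=5,fy=4.2,interpolation=cv2.INTER_CUBIC))
s,R=pose();print(s['eef_pos'],s['force'],s['torque'])
E
```

```text
clock: 5.55
eef_pos: [475.7, -188.3, 136.7]
tool_rot: [-1.827, 1.564, 2.624]
force: [-1.0, 1.3, -0.7]
width: 11.6
clock: 5.95
eef_pos: [478.4, -193.3, 115.8]
tool_rot: [0.86, 1.566, -0.976]
force: [-1.4, -4.5, 2.0]
width: 12.1
[ 478.35489883 -193.37053326  115.92279844] [ 0.29540933 -4.63027192  1.34019656] [-1.21328301  0.05175823  0.00637885]
```

View pics/s5.png

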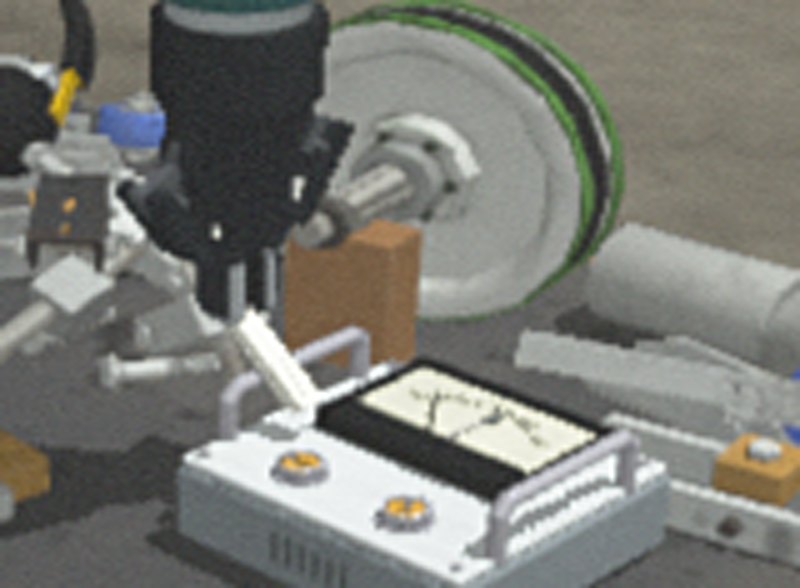

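```bash
python3 -m creep '[[[0.08,0,0],0,1],[[0.16,0,0],0,1],[[0.24,0,0],0,1],[[0.24,0,0],0,1]]'; python3 - <<'E'
from h import *
im=cams.get_image('scene'); cv2.imwrite('pics/s6.png',cv2.resize(im[170:310,290:450],None,fx=5,fy=4.2,interpolation=cv2.INTER_CUBIC))
im=cams.get_image('wrist'); cv2.imwrite('pics/w6.png',im)
s,R=pose();print(s['eef_pos'],s['force'],s['torque'])
E
```

```text
clock: 6.4
eef_pos: [481.4, -192.3, 93.6]
tool_rot: [1.471, 1.562, -0.364]
force: [1.1, -1.1, 13.8]
width: 12.1
[ 481.36142049 -192.37059168   93.62738448] [ 1.13827273 -1.47284987 12.63061239] [-0.5340564  -0.41002583  0.02883083]
```

View pics/s6.png

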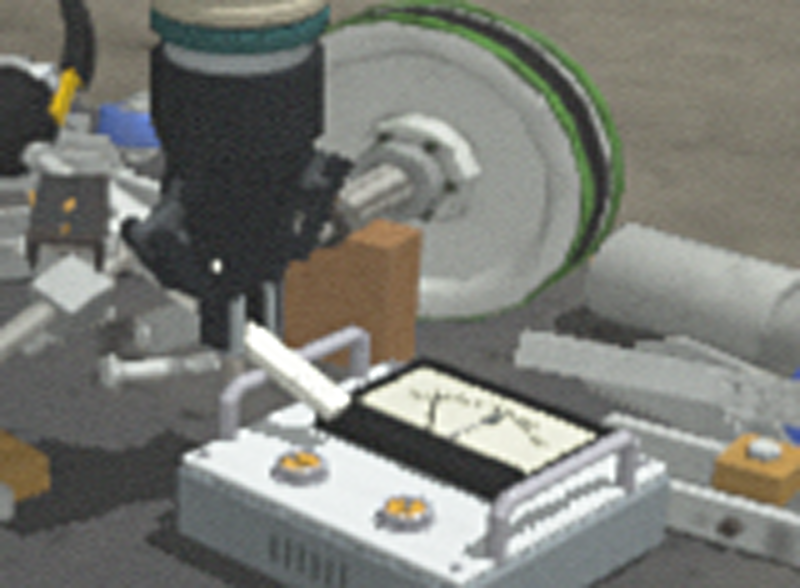

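View pics/w6.png

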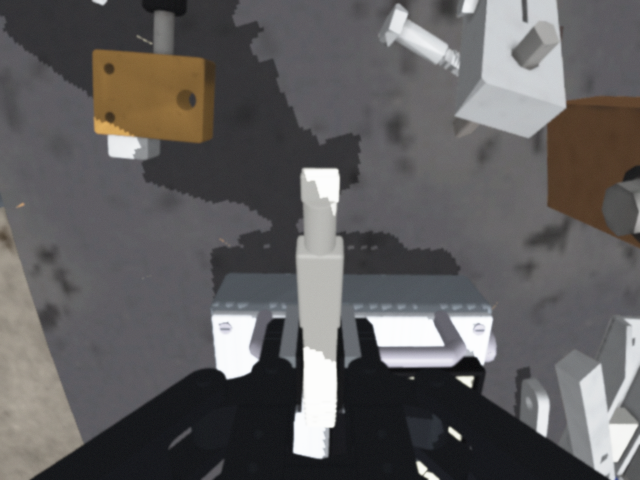

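```bash
python3 -m creep '[[[0.08,0,0],0,1],[[0.16,0,0],0,1],[[0.24,0,0],0,1],[[0.28,0,0],0,1],[[0.28,0,0],0,1]]'; python3 - <<'E'
from h import *
im=cams.get_image('scene'); cv2.imwrite('pics/s7.png',cv2.resize(im[170:310,290:450],None,fx=5,fy=4.2,interpolation=cv2.INTER_CUBIC))
c=cal('wrist');np.save('w7.npy',np.array(list(c),dtype=object),allow_pickle=True)
im=cams.get_image('wrist'); cv2.imwrite('pics/w7.png',im)
s,R=pose();print(s['eef_pos'],s['force'],s['torque'])
E
```

```text
clock: 7.0
eef_pos: [484.8, -191.4, 67.6]
tool_rot: [1.639, 1.556, -0.194]
force: [5.5, 3.7, 30.7]
width: 12.3
[ 485.02655956 -191.38517194   67.70617952] [ 5.40037569  3.59143733 29.48077087] [ 0.15623697 -0.81495457  0.10573002]
```

View pics/s7.png

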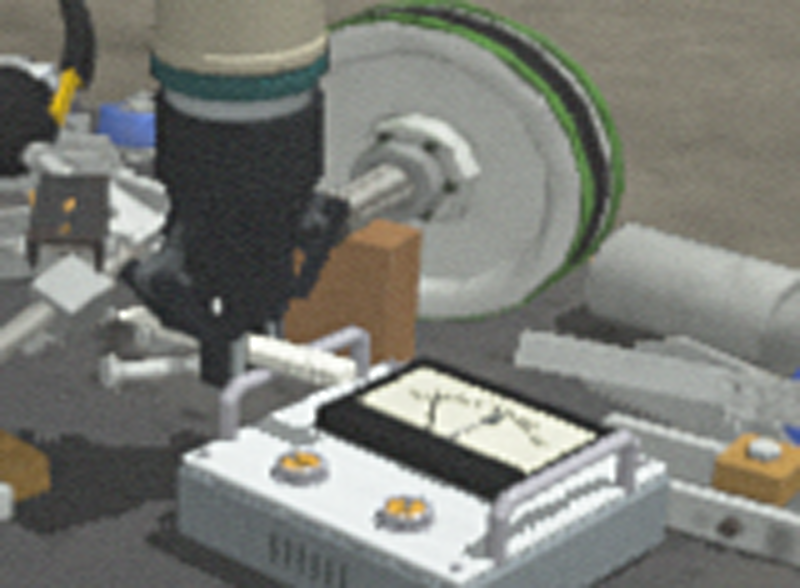

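View pics/w7.png

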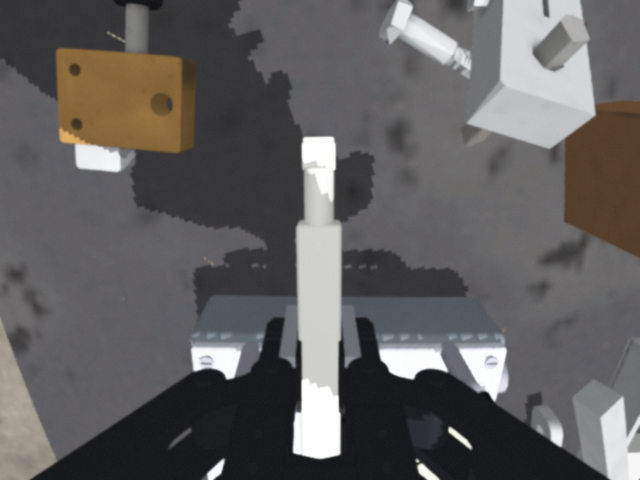

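```bash
python3 - <<'E'
import cv2
a=cv2.imread('pics/w7.png');cv2.imwrite('pics/w7z.png',cv2.resize(a[120:340,270:370],None,fx=2.7*2/2,fy=2.7,interpolation=cv2.INTER_CUBIC))
a=cv2.imread('pics/s7.png');cv2.imwrite('pics/s7z.png',cv2.resize(a[300:460,180:420],None,fx=3.3,fy=3.3,interpolation=cv2.INTER_CUBIC))
E
```

```text
(no output)
```

View pics/w7z.png

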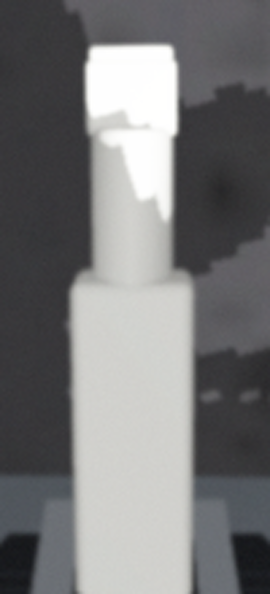

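View pics/s7z.png

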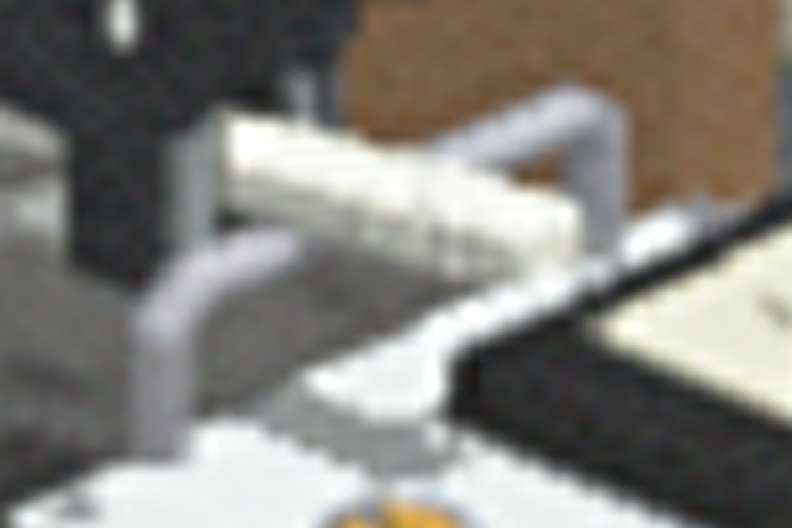

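```bash
cat > tp.py <<'E'
from h import *
def fit(c,S,R,p,tip,sh,hd,x0=(4,10,0.0),roll=1):
    e=R[:,2]*-1; e=e.copy(); e[2]=0; e/=np.linalg.norm(e)   # u dir
    def pt(x,s,n): # theta = elevation of blade
        u0,w0,t=x; return p+e*(u0+s*np.cos(t)-n*np.sin(t))+np.array([0,0,1])*(w0+s*np.sin(t)+n*np.cos(t))
    def f(x):
        r=[]
        if tip is not None: r.append(proj(c,pt(x,70,0.7))[0]-tip)
        if sh is not None: r.append(proj(c,pt(x,44,5))[0]-sh)
        if hd is not None: r.append(proj(S,pt(x,-70,0))[0]-hd)
        return np.concatenate(r)
    r=least_squares(f,x0); print('u0,w0',r.x[:2],'elev deg',np.degrees(r.x[2]),'res',np.round(r.fun,2)); return r.x
E
python3 - <<'E'
from tp import *
c=tuple(np.array(a,float) for a in np.load('w7.npy',allow_pickle=True))
s,R=pose(); fit(c,cal('scene'),R,s['eef_pos'],[318.9,136.7],[319.3,225.6],[360.8,258.5])
fit(c,cal('scene'),R,s['eef_pos'],None,[319.3,225.6],[360.8,258.5])
E
```

```text
u0,w0 [ 3.45394186 24.17897497] elev deg -6.711704816159134 res [ 4.74  1.03  4.73 -1.04 -0.36  0.18]
u0,w0 [-7.9293931  -8.56801178] elev deg -35.14059921326899 res [ 1.55  0.09 -0.68  0.29]
```

```bash
python3 -m creep '[[[-0.12,0,0],0,1],[[-0.12,0,-0.15],0,1],[[-0.12,0,-0.3],0,1],[[0,0,-0.3],0,1],[[0.06,0,-0.3],0,1],[[0.12,0,-0.3],0,1],[[0.12,0,-0.3],0,1]]'; python3 -m creep '[[[0.06,0,0],0,1],[[0.12,0,0],0,1],[[0.12,0,0],0,1]]';python3 - <<'E'
from h import *
im=cams.get_image('scene'); cv2.imwrite('pics/s8.png',cv2.resize(im[170:310,290:450],None,fx=5,fy=4.2,interpolation=cv2.INTER_CUBIC))
c=cal('wrist');np.save('w7.npy',np.array(list(c),dtype=object),allow_pickle=True)
im=cams.get_image('wrist'); cv2.imwrite('pics/w8.png',im)
s,R=pose();print(s['eef_pos'],s['force'],s['torque'])
E
```

```text
clock: 7.8
eef_pos: [487.3, -159.6, 51.0]
tool_rot: [2.641, 1.567, 0.809]
force: [4.0, 7.4, 6.7]
width: 11.9
clock: 8.1
eef_pos: [487.3, -159.9, 39.0]
tool_rot: [2.566, 1.567, 0.733]
force: [3.8, 7.5, 7.8]
width: 12.1
[ 487.20067103 -159.79180647   39.16623472] [3.47821976 8.13257706 6.71771733] [ 0.84066787 -0.54602719  0.118035  ]
```

View pics/s8.png

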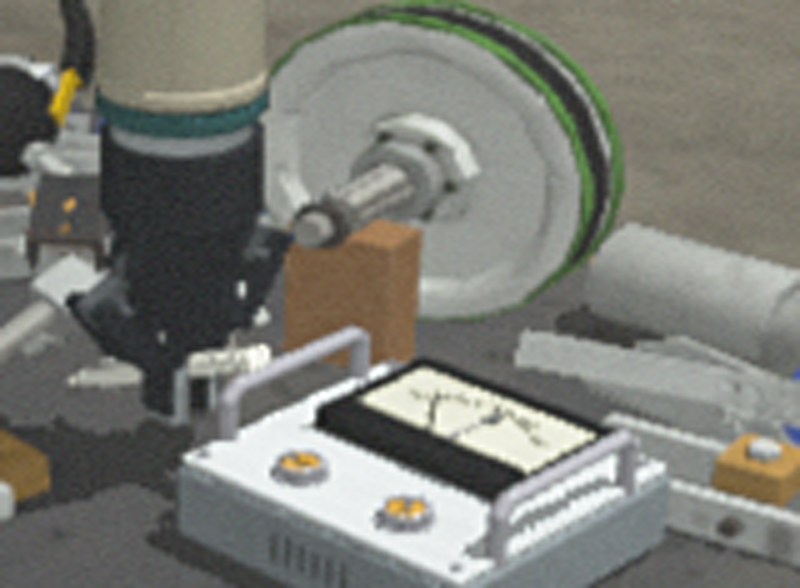

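View pics/w8.png

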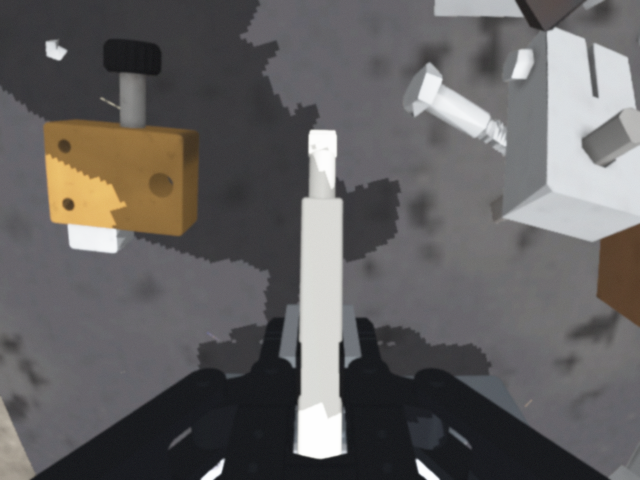

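```bash
cp pics/w8.png pics/cur.png; python3 - <<'E'
from tp import *
c=tuple(np.array(a,float) for a in np.load('w7.npy',allow_pickle=True))
s,R=pose(); x=fit(c,cal('scene'),R,s['eef_pos'],[322.5,130],[322,199],[344,255.3],(3,24,-.4))
e=-R[:,2]; e[2]=0
bar=np.array([492.5,-218.5,86.5]); 
a=np.radians(-15.2);ey=np.array([-np.sin(a),np.cos(a),0]);cen=np.array([471.4,-291.7,0]);
print('bar u', 75.5-(s['eef_pos']-cen)@ey, 'w',86.5-s['eef_pos'][2])
E
```

```text
u0,w0 [10.34041724 23.89974497] elev deg -25.423026888944243 res [-0.42 -0.03  0.34  0.07 -0.42  0.11]
bar u -55.93634747576803 w 47.33376528076046
```

```bash
python3 -m creep '[[[0,0,0.08],0,1],[[0,0,0.16],0,1],[[0,0,0.24],0,1],[[0,0,0.28],0,1],[[0,0,0.28],0,1]]';python3 - <<'E'
from h import *
im=cams.get_image('scene'); cv2.imwrite('pics/s9.png',cv2.resize(im[170:310,290:450],None,fx=5,fy=4.2,interpolation=cv2.INTER_CUBIC))
c=cal('wrist');np.save('w7.npy',np.array(list(c),dtype=object),allow_pickle=True)
im=cams.get_image('wrist'); cv2.imwrite('pics/w9.png',im)
s,R=pose();print(s['eef_pos'],s['force'],s['torque'])
E
```

```text
clock: 8.7
eef_pos: [478.5, -184.9, 38.8]
tool_rot: [-2.792, 1.565, 1.659]
force: [1.5, 10.8, 9.2]
width: 12.2
[ 478.49578906 -184.89553849   38.90965397] [ 1.85991115 10.25752283  9.3023853 ] [ 1.57826547 -0.28597063 -0.03951815]
```

View pics/s9.png

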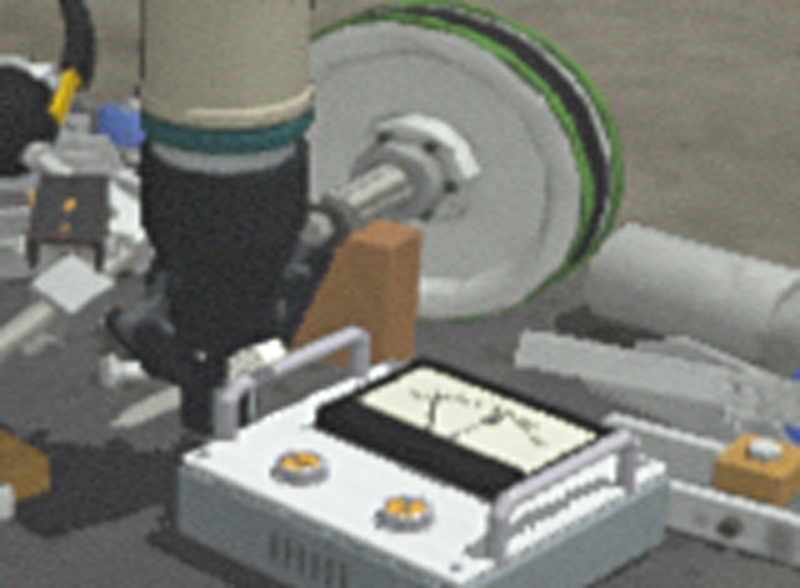

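View pics/w9.png

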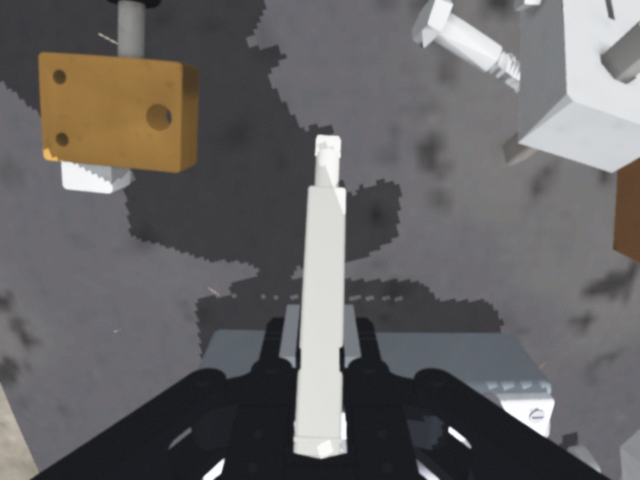

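```bash
python3 - <<'E'
from tp import *
c=tuple(np.array(a,float) for a in np.load('w7.npy',allow_pickle=True))
s,R=pose(); x=fit(c,cal('scene'),R,s['eef_pos'],[328,136.5],[326,186.5],[344.6,253.6],(10,24,-.4))
x=fit(c,cal('scene'),R,s['eef_pos'],[328,136.5],[326,186.5],None,(10,24,-.4))
E
```

```text
u0,w0 [17.04689609 18.20527856] elev deg -41.64578073141542 res [-5.99  0.16 -3.85 -0.31  1.44 -0.55]
u0,w0 [ 59.76503609 147.89219917] elev deg -75.23097171316877 res [-3.43 -0.01  1.2   0.01]
```

```bash
python3 - <<'E'
from h import *
t=cv2.imread('pics/top0.png'); T=cal('top')
o=np.array([240,190]);f=6
im=cv2.resize(t[190:310,240:370],None,fx=f,fy=f*.8,interpolation=cv2.INTER_CUBIC)
for x in range(350,601,50):
  for y in range(-200,101,50):
    p=proj(T,[[x,y,0]])[0]-o; q=(int(p[0]*f),int(p[1]*f*.8)); cv2.circle(im,q,2,(0,0,255),-1); cv2.putText(im,f"{x},{y}",q,0,.33,(0,255,255),1)
cv2.imwrite('pics/tgrid.png',im)
E
```

```text
(no output)
```

View pics/tgrid.png

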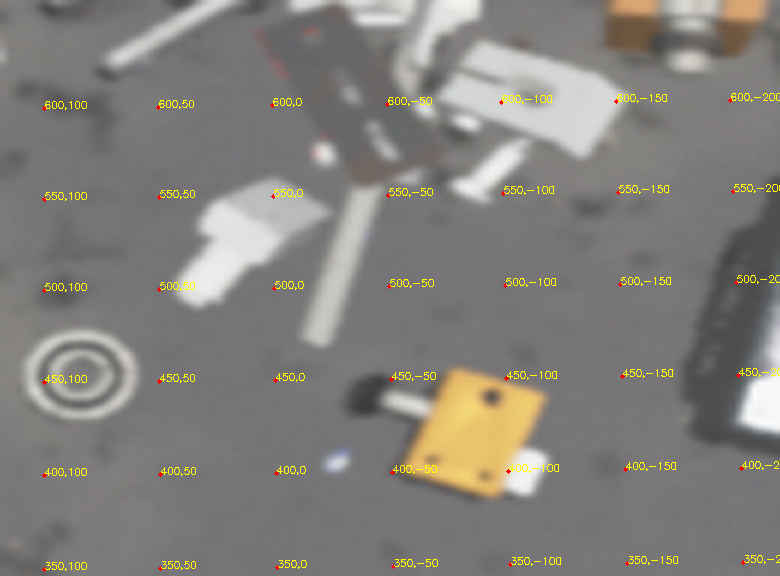

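```bash
python3 -m creep '[[[0,0,-0.2],0,1],[[0,0,-0.4],0,1],[[0,0,-0.6],0,1],[[0.1,0,-0.6],0,1],[[0.18,0,-0.6],0,1],[[0.26,0,-0.6],0,1],[[0.32,0,-0.6],0,1],[[0.32,0,-0.6],0,1]]';python3 - <<'E'
from h import *
im=cams.get_image('wrist'); cv2.imwrite('pics/w10.png',im)
im=cams.get_image('scene'); cv2.imwrite('pics/s10.png',cv2.resize(im[170:310,270:430],None,fx=5,fy=4.2,interpolation=cv2.INTER_CUBIC))
s,R=pose();print(s['eef_pos'],s['force'],s['torque'])
E
```

```text
clock: 9.6
eef_pos: [493.0, -134.9, 6.6]
tool_rot: [0.303, 1.568, -1.537]
force: [-1.9, -3.3, 5.1]
width: 11.8
[ 492.94886329 -134.72364622    6.77959635] [-0.62769553 -2.98227032  4.86823503] [-0.32987081  0.08846595  0.00309626]
```

View pics/w10.png

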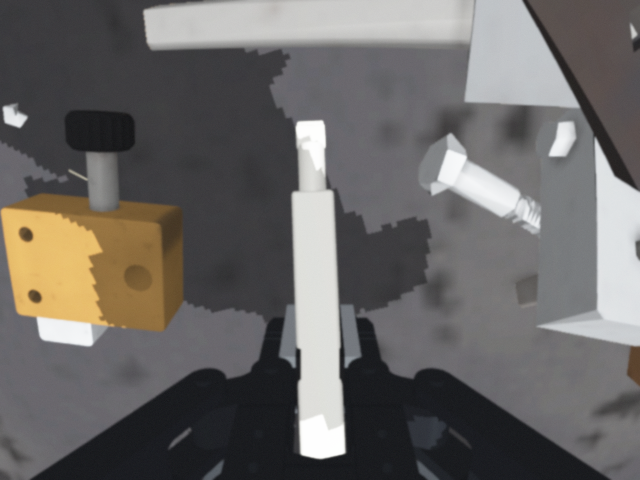

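View pics/s10.png

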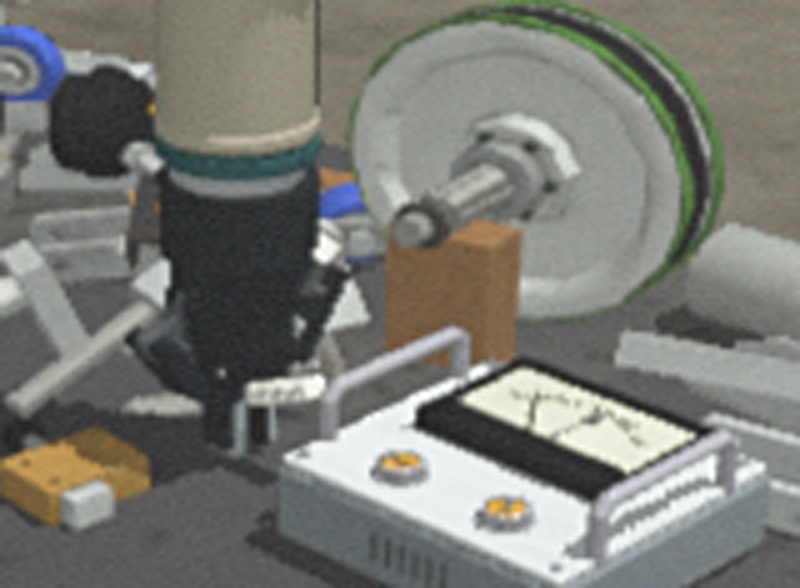

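```bash
python3 -m creep '[[[0,0,0],0,0.7],[[0,0,0],0,0.6],[[0,0,0],0,0.5],[[0,0,0],0,0.5],[[0,0,0],0,0.5]]';python3 - <<'E'
from h import *
c=cal('wrist');np.save('w7.npy',np.array(list(c),dtype=object),allow_pickle=True)
im=cams.get_image('wrist'); cv2.imwrite('pics/w11.png',im)
s,R=pose();print(s['eef_pos'],s['force'],s['torque'])
E
```

```text
clock: 10.2
eef_pos: [493.6, -130.8, 7.1]
tool_rot: [-1.721, 1.571, 2.727]
force: [-0.4, 0.0, 0.1]
width: 43.0
[ 493.67429803 -130.75041863    7.21541344] [0.15701632 0.18894858 0.17051107] [-0.03849957  0.06171909 -0.01920146]
```

View pics/w11.png

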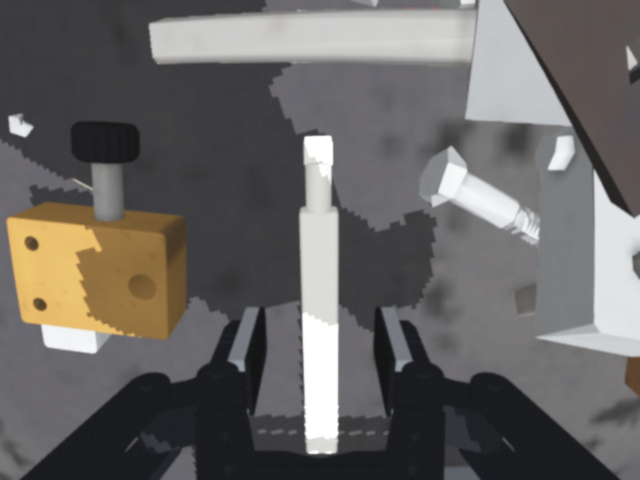

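```bash
python3 - <<'E'
from h import *
c=tuple(np.array(a,float) for a in np.load('w7.npy',allow_pickle=True))
s,R=pose()
for px,z in(([318.5,136.5],6),([319.5,207],10),([321,453],10)):
    p=onplane(c,[px],z)[0]; q=R.T@(p-s['eef_pos']); print(p,'u',-q[2],'y',q[1])
print(s['qpos'])
E
```

```text
[511.1510495  -60.97309504   6.        ] u 71.91972261818766 y -1.36298698521382
[505.16992859 -84.33810262  10.        ] u 47.803766186577015 y -1.0315064031127816
[ 475.49407151 -196.29274919   10.        ] u -68.0156141068939 y -0.4228130071514592
[ 0.06949617  0.8185187   0.20420464  2.05660983 -0.50094318  0.31350792
  0.42589803]
```

```bash
python3 -m creep '[[[0.05,-0.01,-0.115],0,0.5],[[0.05,-0.01,-0.115],0,0.8],[[0.05,-0.01,-0.115],0,1],[[0.05,-0.01,-0.115],0,1],[[0.05,-0.01,-0.115],0,1],[[0.05,-0.01,-0.115],0,1]]';python3 -m creep '[[[-0.5,0,0],0,1],[[-1,0,0],0,1],[[-1,0,0],0,1]]'; python3 - <<'E'
from h import *
c=cal('wrist');np.save('w7.npy',np.array(list(c),dtype=object),allow_pickle=True)
im=cams.get_image('wrist'); cv2.imwrite('pics/w12.png',im)
im=cams.get_image('scene'); cv2.imwrite('pics/s12.png',cv2.resize(im[150:290,270:430],None,fx=5,fy=4.2,interpolation=cv2.INTER_CUBIC))
s,R=pose();print(s['eef_pos'],s['force'],s['torque'])
E
```

```text
clock: 10.85
eef_pos: [495.7, -119.8, 2.3]
tool_rot: [0.34, 1.571, -1.496]
force: [0.4, 0.1, -0.4]
width: 11.7
clock: 11.15
eef_pos: [499.2, -121.2, 107.2]
tool_rot: [1.552, 1.561, -0.284]
force: [1.5, -1.3, -0.2]
width: 12.0
[ 496.4539152  -119.5580658   103.38178786] [ 0.18171671  0.91884112 -0.61102113] [-0.01797445  0.01191199 -0.02042261]
```

View pics/w12.png

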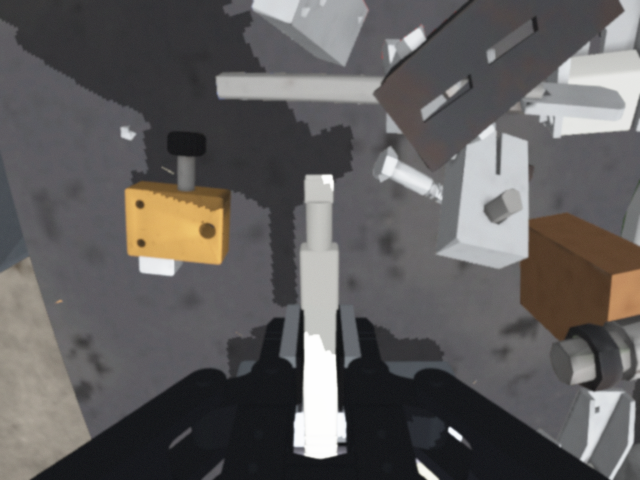

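View pics/s12.png

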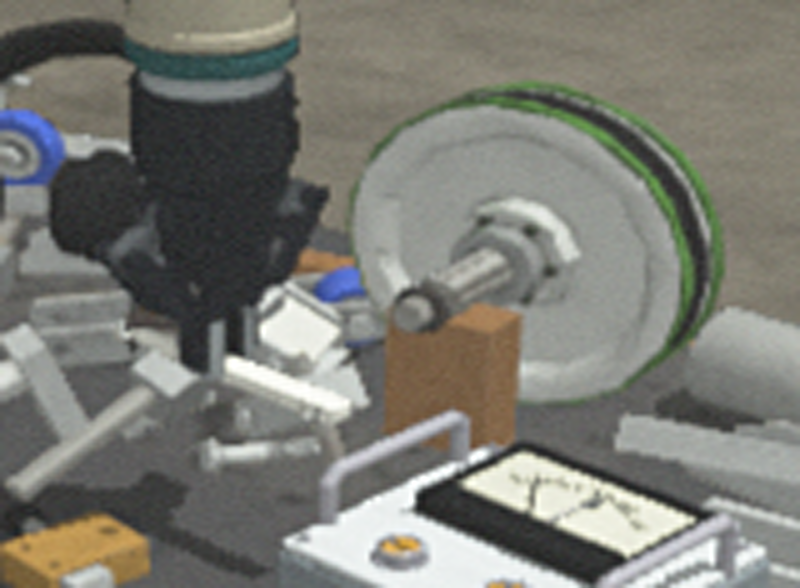

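```bash
python3 -m creep '[[[0,0,0.16],0,1],[[0,0,0.32],0,1],[[0.08,0,0.32],0,1],[[0.16,0,0.32],0,1],[[0.22,0,0.32],0,1],[[0.28,0,0.32],0,1],[[0.34,0,0.32],0,1],[[0.4,0,0.32],0,1],[[0.45,0,0.32],0,1],[[0.45,0,0.32],0,1]]'; python3 - <<'E'
from h import *
c=cal('wrist');np.save('w7.npy',np.array(list(c),dtype=object),allow_pickle=True)
im=cams.get_image('wrist'); cv2.imwrite('pics/w13.png',im)
im=cams.get_image('scene'); cv2.imwrite('pics/s13.png',cv2.resize(im[170:310,270:430],None,fx=5,fy=4.2,interpolation=cv2.INTER_CUBIC))
s,R=pose();print(s['eef_pos'],s['force'],s['torque'])
E
```

```text
clock: 12.25
eef_pos: [487.9, -148.5, 56.1]
tool_rot: [-2.641, 1.569, 1.809]
force: [2.2, 2.9, 3.9]
width: 11.5
[ 487.94562019 -148.2926816    56.56031431] [1.99289589 4.43296675 3.46851102] [ 0.57302326 -0.44144073  0.05113836]
```

View pics/w13.png

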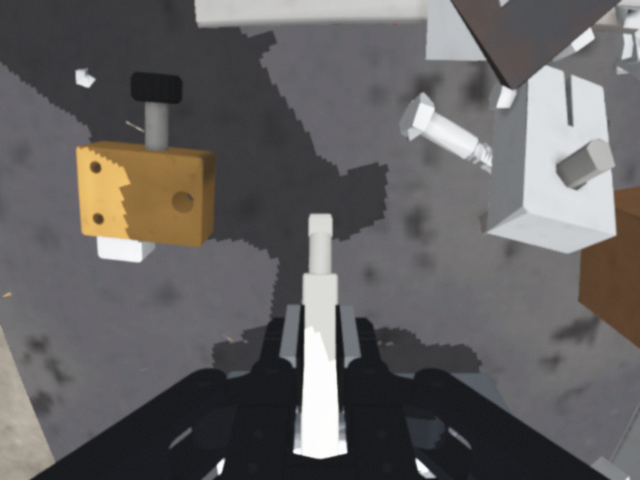

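View pics/s13.png

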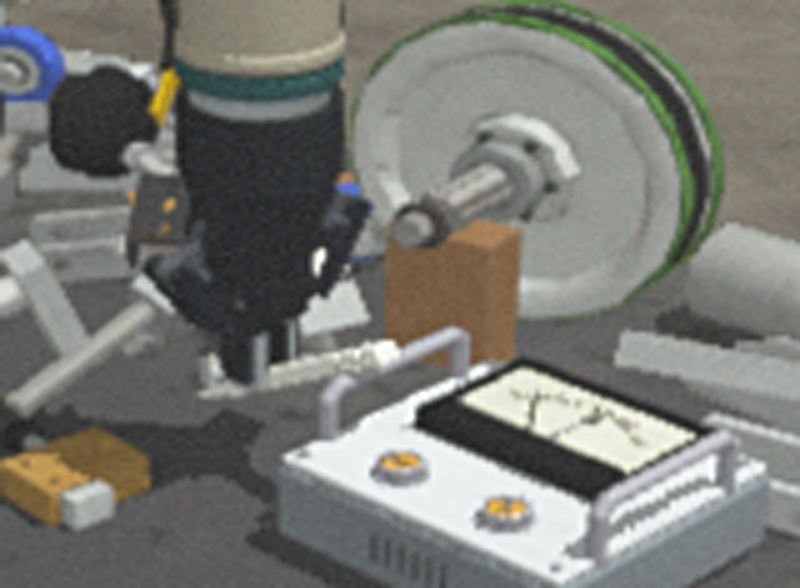

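```bash
python3 -m creep '[[[0,0,0.08],0,1],[[0,0,0.16],0,1],[[0,0,0.24],0,1],[[0,0,0.30],0,1],[[0,0,0.30],0,1]]'; python3 - <<'E'
from h import *
c=cal('wrist');np.save('w7.npy',np.array(list(c),dtype=object),allow_pickle=True)
im=cams.get_image('wrist'); cv2.imwrite('pics/w14.png',im)
im=cams.get_image('scene'); cv2.imwrite('pics/s14.png',cv2.resize(im[170:310,270:430],None,fx=5,fy=4.2,interpolation=cv2.INTER_CUBIC))
s,R=pose();print(s['eef_pos'],s['force'],s['torque'])
E
```

```text
clock: 12.85
eef_pos: [479.8, -172.7, 56.8]
tool_rot: [-2.654, 1.561, 1.799]
force: [2.7, 13.3, 7.7]
width: 11.6
[ 479.77050813 -172.75630651   56.85365948] [ 2.09850732 13.19078637  6.1616596 ] [ 2.2543672  -0.4978537  -0.05715634]
```

View pics/w14.png

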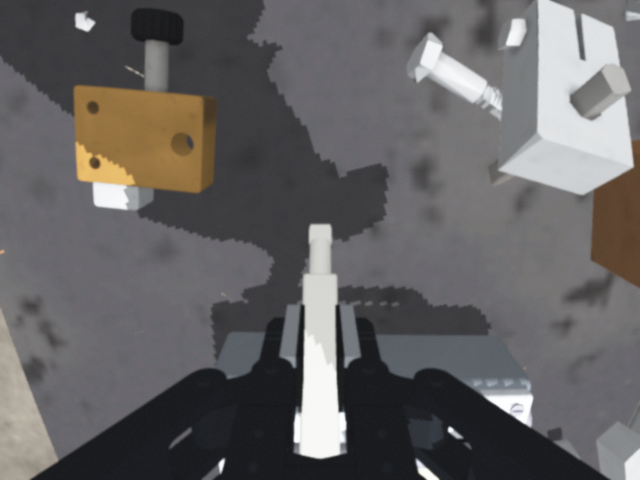

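View pics/s14.png

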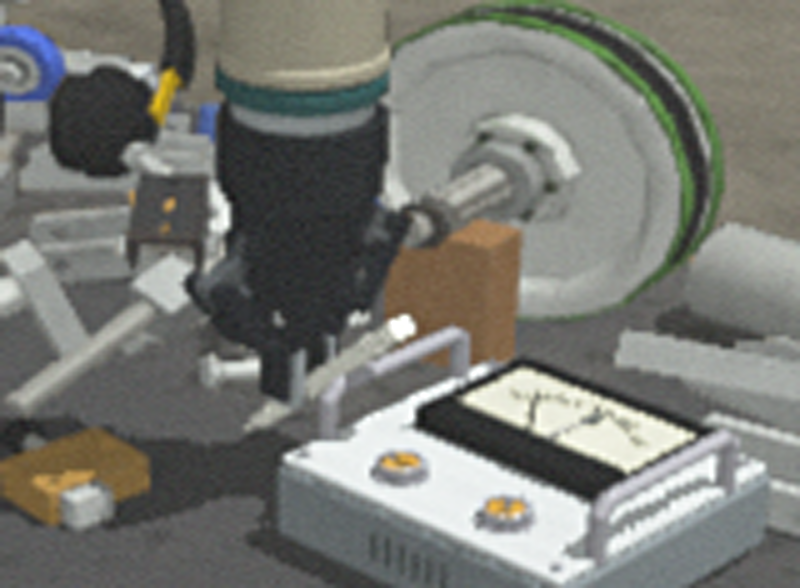

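```bash
python3 - <<'E'
from tp import *
c=tuple(np.array(a,float) for a in np.load('w7.npy',allow_pickle=True))
S=cal('scene')
s,R=pose(); p=s['eef_pos']; x=fit(c,S,R,p,[320,225.5],[320,275],[350.2,248.8],(-6,10,-.7))
e=-R[:,2];e[2]=0
for X in(x,):
    u0,w0,t=X; print('scene tip pred',proj(S,[p+e*(u0+70*np.cos(t))+np.array([0,0,w0+70*np.sin(t)])]),'seen 320,271.7')
E
```

```text
u0,w0 [-18.42083548  16.28615302] elev deg -47.251982956195164 res [ 2.01  0.4   2.02 -0.61  1.81 -0.76]
scene tip pred [[321.10326306 271.84009269]] seen 320,271.7
```

```bash
python3 -m creep '[[[-0.1,0,-0.2],0,1],[[-0.5,0,-0.6],0,1],[[-0.9,0,-1],0,1],[[-1,0,-1],0,1],[[-1,0,-1],0,1]]';python3 -m creep '[[[0,-0.1,-0.5],0,1],[[0,-0.2,-1],0,1],[[0,-0.2,-1],0,1]]';python3 -m creep '[[[0,-0.1,-0.5],0,1],[[0,-0.2,-1],0,1],[[0,-0.2,-1],0,1]]'; python3 -m creep '[[[0,-0.1,-0.5],0.18,1],[[0,-0.14,-0.56],0.36,1],[[0,-0.14,-0.56],0.54,1],[[0,-0.14,-0.56],0.72,1],[[0,-0.14,-0.56],0.9,1],[[0,-0.14,-0.56],1,1]]'; python3 -m creep '[[[0,0,0],0.18,1],[[0,0,0],0.36,1],[[0,0,0],0.54,1],[[0,0,0],0.72,1],[[0,0,0],0.9,1],[[0,0,0],1,1]]';python3 -m creep '[[[0,0,0],0.18,1],[[0,0,0],0.36,1],[[0,0,0],0.54,1],[[0,0,0],0.72,1],[[0,0,0],0.76,1],[[0,0,0],0.76,1]]'; python3 - <<'E'
from h import *
c=cal('wrist');np.save('w7.npy',np.array(list(c),dtype=object),allow_pickle=True)
s,R=pose();print(s['eef_pos'],s['qpos'],np.degrees(np.arctan2(R[1,1],R[0,1])))
im=cams.get_image('wrist'); cv2.imwrite('pics/w15.png',im)
im=cams.get_image('scene'); cv2.imwrite('pics/s15.png',cv2.resize(im[130:290,150:310],None,fx=5,fy=3.75,interpolation=cv2.INTER_CUBIC))
E
```

```text
clock: 13.45
eef_pos: [507.2, -80.5, 158.9]
tool_rot: [1.998, 1.567, 0.167]
force: [0.2, -0.4, -0.3]
width: 11.3
clock: 13.75
eef_pos: [511.2, 26.5, 155.2]
tool_rot: [-2.08, 1.565, 2.378]
force: [0.2, -0.3, -0.2]
width: 11.4
clock: 14.05
eef_pos: [518.1, 128.2, 155.2]
tool_rot: [-2.1, 1.566, 2.358]
force: [-1.1, 0.1, -1.0]
width: 11.7
clock: 14.65
eef_pos: [519.6, 176.8, 155.7]
tool_rot: [0.164, 1.568, -2.463]
force: [0.1, -0.2, -0.5]
width: 12.0
clock: 15.25
eef_pos: [519.7, 176.6, 155.7]
tool_rot: [1.012, 1.567, -2.401]
force: [-0.1, 0.6, -0.8]
width: 11.6
clock: 15.85
eef_pos: [520.0, 177.2, 156.2]
tool_rot: [1.7, 1.568, -2.303]
force: [0.2, -0.3, -0.5]
width: 11.5
[520.02727077 177.21691795 156.24198053] [-0.9901812   0.84971705  1.07189771  1.89156139 -0.9067664   0.98993303
 -1.92779259] -139.31431415722827
```

View pics/w15.png

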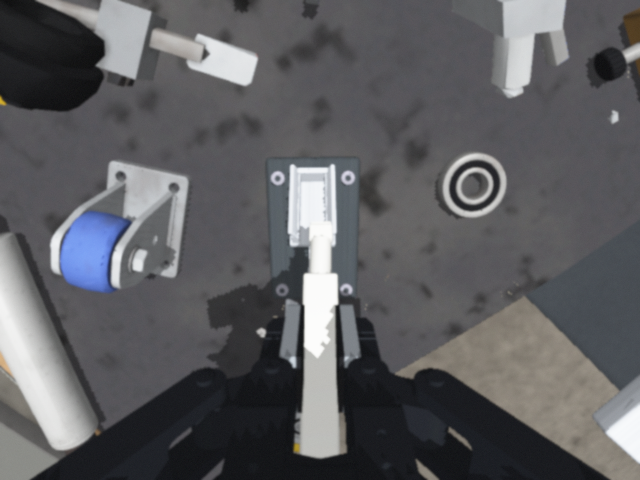

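View pics/s15.png

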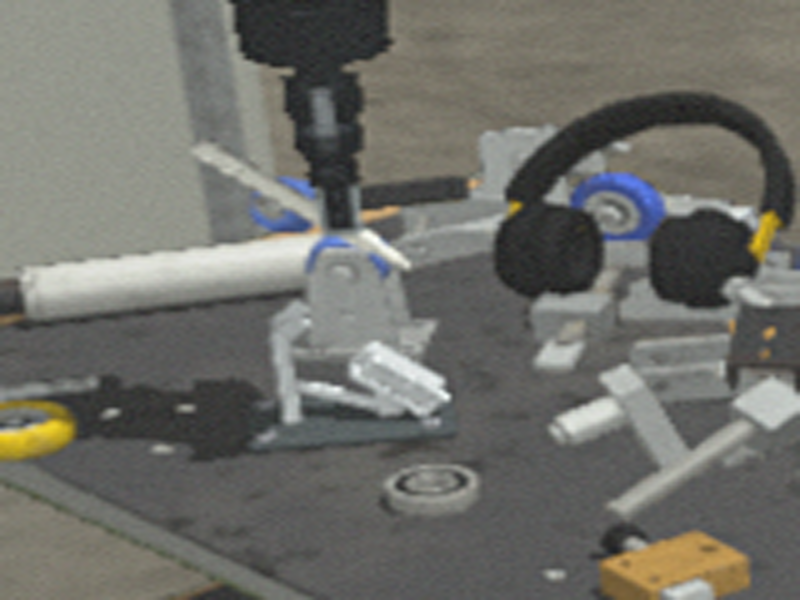

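```bash
python3 - <<'E'
from tp import *
c=tuple(np.array(a,float) for a in np.load('w7.npy',allow_pickle=True))
S=cal('scene')
s,R=pose(); p=s['eef_pos']; x=fit(c,S,R,p,[320,225.5],[320,275],[190.2,170.5],(-6,10,-.7))
e=-R[:,2];e[2]=0
u0,w0,t=x; print('scene tip pred',proj(S,[p+e*(u0+70*np.cos(t))+np.array([0,0,w0+70*np.sin(t)])]),'seen 231,201.2')
mid=p+e*u0+np.array([0,0,w0]); k=np.array([-.652,.758,0]); 
# target mid: s=+14 upslope, n=+2
tm=np.array([512.4,191.3,68])+k*(14*.7071-2*.7071)+np.array([0,0,16*.7071])
d=tm-mid; print('mid',mid,'move',d,R.T@d/100); tcp=p+d; q=tcp-np.array([512.4,191.3,68]); print('tcp rest x,y,z',q@k,q@np.array([-.758,-.652,0]),q[2])
E
```

```text
u0,w0 [-19.68219005  10.68958414] elev deg -46.60576354313594 res [-4.6   0.72 -4.8  -0.9  -1.39 -0.46]
scene tip pred [[230.9418445 203.2842162]] seen 231,201.2
mid [507.42448706 192.67784207 167.46391564] move [ -0.55683746   5.05393953 -88.15031564] [ 0.88147865 -0.02967758  0.04180538]
tcp rest x,y,z -11.196537456286508 -0.008766061761659191 0.6240158601345769
```

```bash
python3 -m creep '[[[0.2,-0.034,0.051],0,1],[[0.5,-0.034,0.051],0,1],[[0.75,-0.034,0.051],0,1],[[0.75,-0.034,0.051],0,1]]'; python3 - <<'E'
from h import *
s,R=pose();p=s['eef_pos'];k=np.array([-.652,.758,0]);q=p-np.array([512.4,191.3,68]); print('tcp rest x,y,z',q@k,q@np.array([-.758,-.652,0]),q[2])
im=cams.get_image('wrist'); cv2.imwrite('pics/w16.png',im)
im=cams.get_image('scene'); cv2.imwrite('pics/s16.png',cv2.resize(im[160:260,180:280],None,fx=7,fy=6,interpolation=cv2.INTER_CUBIC))
E
```

```text
clock: 16.35
eef_pos: [517.5, 184.3, 79.7]
tool_rot: [0.966, 1.565, -3.035]
force: [-0.5, 0.4, 0.3]
width: 11.6
tcp rest x,y,z -8.588292972503002 0.6721667285948223 11.743261426540812
```

View pics/w16.png

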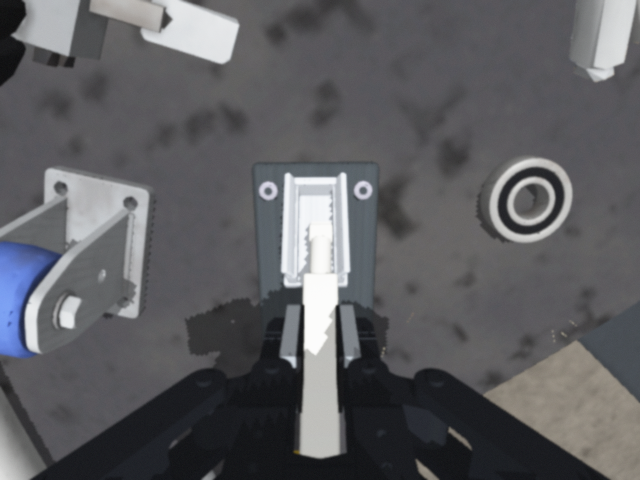

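View pics/s16.png

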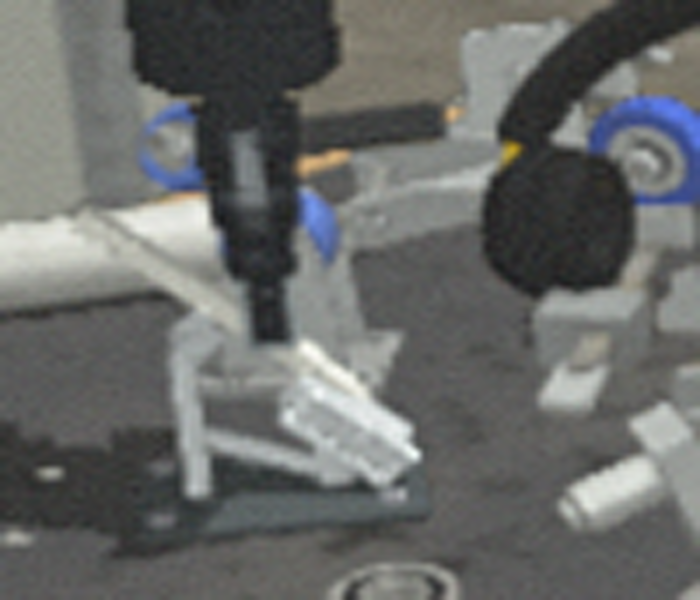

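```bash
python3 -m creep '[[[0.05,-0.01,-0.01],0,1],[[0.1,-0.01,-0.01],0,1],[[0.13,-0.01,-0.01],0,1],[[0.13,-0.01,-0.01],0,1]]'; python3 - <<'E'
from h import *
s,R=pose();p=s['eef_pos'];k=np.array([-.652,.758,0]);q=p-np.array([512.4,191.3,68]); print('tcp rest x,y,z',q@k,q@np.array([-.758,-.652,0]),q[2],s['force'],s['torque'])
im=cams.get_image('wrist'); cv2.imwrite('pics/w17.png',im[140:460,200:440])
im=cams.get_image('scene'); cv2.imwrite('pics/s17.png',cv2.resize(im[160:260,180:280],None,fx=7,fy=6,interpolation=cv2.INTER_CUBIC))
E
```

```text
clock: 16.85
eef_pos: [521.0, 184.5, 69.2]
tool_rot: [0.055, 1.57, 2.336]
force: [0.5, -0.8, -1.3]
width: 11.8
tcp rest x,y,z -10.765407658976633 -2.1015575539867752 1.2056073112646146 [ 0.52872235 -0.79580418 -1.28011874] [-0.00813178 -0.00041867 -0.00667019]
```

View pics/s17.png

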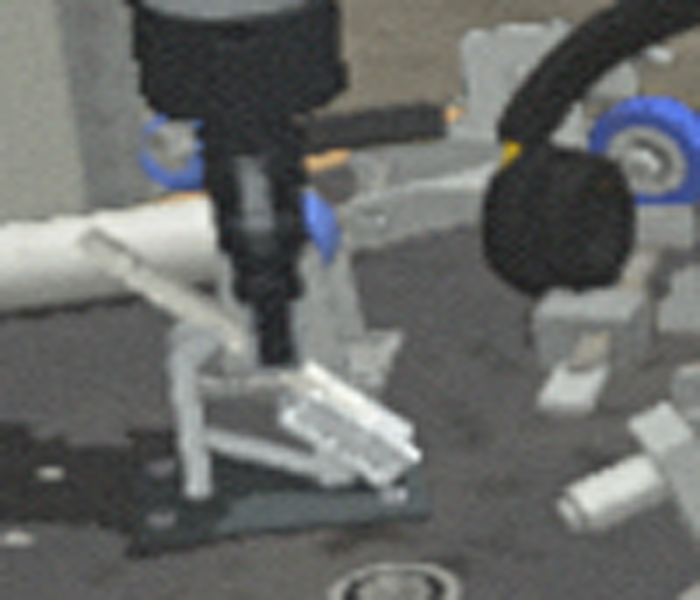

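View pics/w17.png

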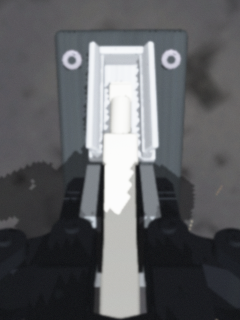

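```bash
python3 -m creep '[[[0.03,0.008,0.01],0,1],[[0.05,0.008,0.01],0,1],[[0.05,0.008,0.01],0,1]]'; python3 - <<'E'
from h import *
s,R=pose();p=s['eef_pos'];k=np.array([-.652,.758,0]);q=p-np.array([512.4,191.3,68]); print('tcp rest x,y,z',q@k,q@np.array([-.758,-.652,0]),q[2],s['force'],s['torque'])
im=cams.get_image('scene'); cv2.imwrite('pics/s18.png',cv2.resize(im[160:260,180:280],None,fx=7,fy=6,interpolation=cv2.INTER_CUBIC))
E
```

```text
clock: 17.25
eef_pos: [519.6, 184.7, 64.0]
tool_rot: [0.685, 1.57, 2.965]
force: [0.0, -0.6, 0.7]
width: 11.9
tcp rest x,y,z -9.708423494114141 -1.1926725189358087 -3.9775310339598917 [ 0.00815222 -0.55581548  0.72143409] [0.01458873 0.01209566 0.03036672]
```

View pics/s18.png

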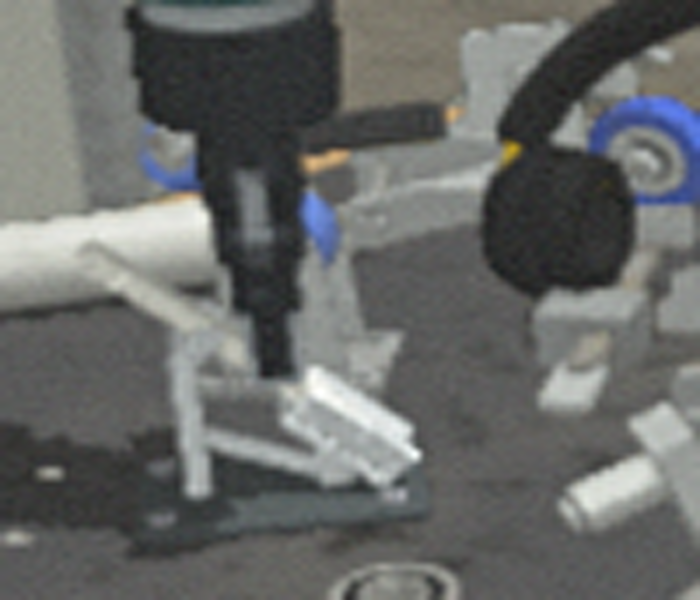

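```bash
python3 -m creep '[[[0.03,0.005,0],0,1],[[0.03,0.005,0],0,1]]'; python3 -m creep '[[[0,0,0],0,0.8],[[0,0,0],0,0.6],[[0,0,0],0,0.55],[[0,0,0],0,0.55]]'; python3 - <<'E'
from h import *
s,R=pose();p=s['eef_pos'];k=np.array([-.652,.758,0]);q=p-np.array([512.4,191.3,68]); print('tcp rest x,y,z',q@k,q@np.array([-.758,-.652,0]),q[2],s['force'],s['torque'])
im=cams.get_image('wrist'); cv2.imwrite('pics/w19.png',im)
im=cams.get_image('scene'); cv2.imwrite('pics/s19.png',cv2.resize(im[160:260,180:280],None,fx=7,fy=6,interpolation=cv2.INTER_CUBIC))
E
```

```text
clock: 17.5
eef_pos: [519.3, 184.2, 61.0]
tool_rot: [0.958, 1.57, -3.045]
force: [-0.2, 0.3, -1.1]
width: 11.5
clock: 17.9
eef_pos: [519.6, 184.3, 61.3]
tool_rot: [-2.343, 1.571, -0.063]
force: [0.4, -0.2, 0.7]
width: 38.6
tcp rest x,y,z -10.01933203316328 -0.883089087799277 -6.653429255189231 [ 0.42664777 -0.21134956  0.73189463] [-0.00998302  0.05366939 -0.02396714]
```

View pics/w19.png

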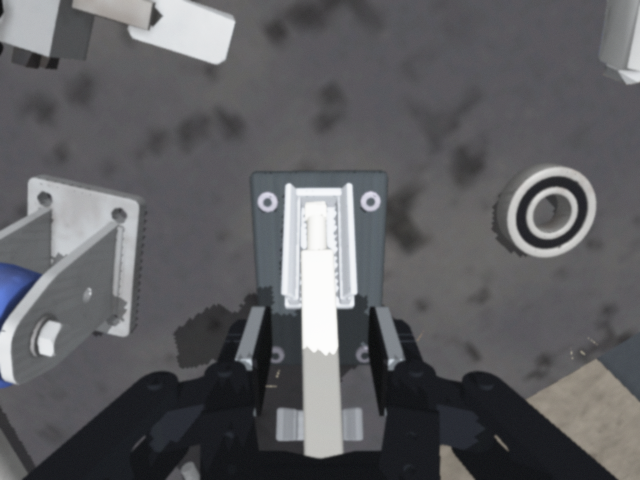

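View pics/s19.png

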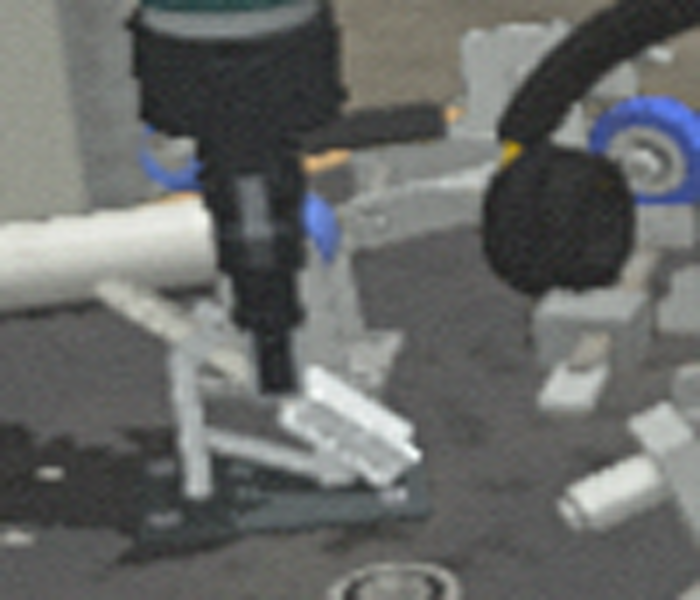

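```bash
python3 -m creep '[[[-0.3,0,0],0,0.55],[[-0.8,0,0],0,0.55],[[-1,0,0],0,0.55],[[-1,0,0],0,0.55]]'; python3 - <<'E'
from h import *
c=cal('wrist');np.save('w7.npy',np.array(list(c),dtype=object),allow_pickle=True)
im=cams.get_image('wrist'); cv2.imwrite('pics/w20.png',im); cv2.imwrite('pics/w20z.png',cv2.resize(im[160:380,260:380],None,fx=2.7,fy=2.7,interpolation=cv2.INTER_CUBIC))
im=cams.get_image('scene'); cv2.imwrite('pics/s20.png',cv2.resize(im[160:260,180:280],None,fx=7,fy=6,interpolation=cv2.INTER_CUBIC))
s,R=pose();print(s['eef_pos'],s['qpos'])
E
```

```text
clock: 18.4
eef_pos: [521.6, 184.3, 164.4]
tool_rot: [-1.98, 1.565, 0.3]
force: [0.7, 0.1, -0.4]
width: 38.4
[519.27019802 184.67067924 161.21424771] [-0.98992795  0.82320027  1.03849817  1.88447978 -0.87194823  0.97231016
 -1.9743679 ]
```

View pics/w20z.png

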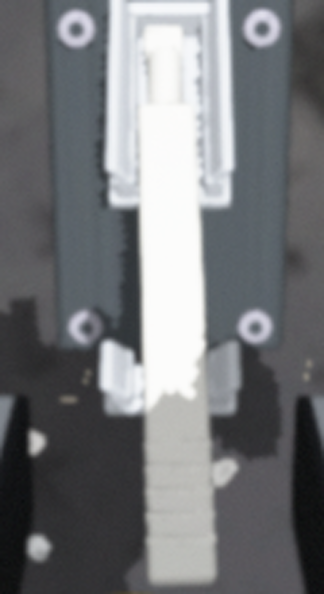

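View pics/s20.png

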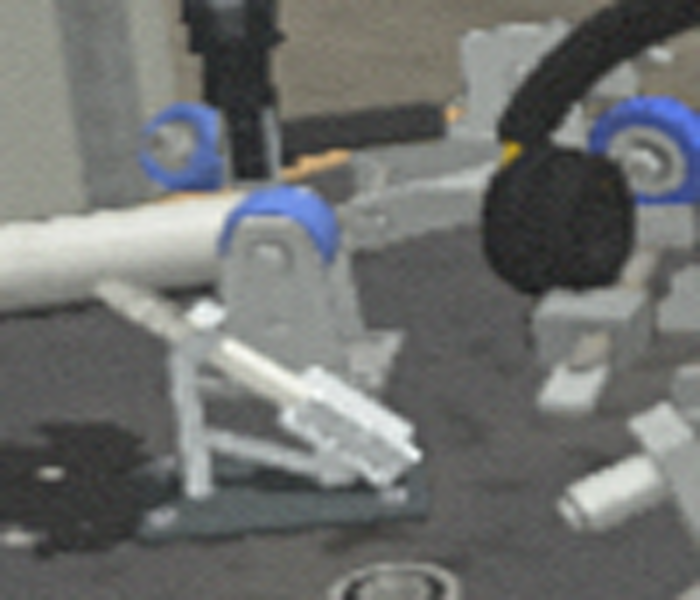

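```bash
python3 - <<'E'
from h import *
c=tuple(np.array(a,float) for a in np.load('w7.npy',allow_pickle=True))
def P(s,y,n): k=.5**.5; return np.array([s*k-n*k,y,68+s*k+n*k])
Y=np.radians(130.7)
for d in(0,4,8,12): 
    print(d,[np.round(proj(c,[yawR(Y)@P(*a)+[512.4,191.3,0]])[0],1) for a in((70+d,0,5),(-70+d,0,.7),(-44+d,0,5))])
print('seen handle end 327.4,375.6 tip 320.4,171 shoulder', np.array([168,103])/2.7+[260,160])
E
```

```text
0 [array([322.2, 373.6]), array([322.1, 169. ]), array([322.1, 197. ])]
4 [array([322.2, 381. ]), array([322.1, 173.6]), array([322.1, 202.1])]
8 [array([322.2, 388.6]), array([322.1, 178.4]), array([322.1, 207.3])]
12 [array([322.2, 396.2]), array([322.1, 183.1]), array([322.2, 212.5])]
seen handle end 327.4,375.6 tip 320.4,171 shoulder [322.22222222 198.14814815]
```

```bash
python3 -m creep '[[[0,0.01,0.2],-0.18,0.55],[[0,0.01,0.48],-0.36,0.55],[[0,0.01,0.48],-0.54,0.55],[[0,0.01,0.48],-0.72,0.55],[[0,0.01,0.48],-0.9,0.55],[[0,0.01,0.48],-1,0.55]]';python3 -m creep '[[[0,0,0],-0.19,0.55],[[0,0,0],-0.38,0.55],[[0,0,0],-0.57,0.55],[[0,0,0],-0.76,0.55],[[0,0,0],-0.95,0.55],[[0,0,0],-1,0.55]]';python3 -m creep '[[[0,0,0],-0.19,0.55],[[0,0,0],-0.38,0.55],[[0,0,0],-0.57,0.55],[[0,0,0],-0.76,0.55],[[0,0,0],-0.95,0.55],[[0,0,0],-1,0.55]]';python3 -m creep '[[[0,0,0],-0.19,0.55],[[0,0,0],-0.38,0.55],[[0,0,0],-0.57,0.55],[[0,0,0],-0.76,0.55],[[0,0,0],-0.95,0.55],[[0,0,0],-1,0.55],[[0,0,0],-1,0.55]]'; python3 - <<'E'
from h import *
c=cal('wrist');np.save('w7.npy',np.array(list(c),dtype=object),allow_pickle=True)
im=cams.get_image('wrist'); cv2.imwrite('pics/w21.png',im)
s,R=pose();p=s['eef_pos'];print(p,s['qpos'],np.degrees(np.arctan2(R[1,1],R[0,1])))
k=np.array([-.652,.758,0]);tgt=np.array([512.4,191.3,89])+38*k;print(R.T@(tgt-p)/100)
E
```

```text
clock: 19.1
eef_pos: [486.4, 220.1, 159.9]
tool_rot: [0.326, 1.568, -2.887]
force: [-0.7, -0.8, 0.3]
width: 38.3
clock: 19.7
eef_pos: [486.5, 220.0, 160.1]
tool_rot: [-0.6, 1.568, -3.03]
force: [0.8, 0.8, -0.5]
width: 38.4
clock: 20.3
eef_pos: [486.8, 219.9, 160.5]
tool_rot: [-1.391, 1.569, -3.038]
force: [-1.0, -0.1, -0.2]
width: 38.2
clock: 21.0
eef_pos: [487.2, 219.8, 160.8]
tool_rot: [-2.136, 1.57, -3.001]
force: [0.0, -0.6, -0.1]
width: 38.6
[487.29636834 219.86661455 160.92364788] [-0.59286762  0.56595471  0.17386032  1.9149189  -0.14942632  0.67390672
  0.37640578] 40.38876602599737
[7.19232826e-01 4.61437708e-03 5.75877033e-04]
```

View pics/w21.png

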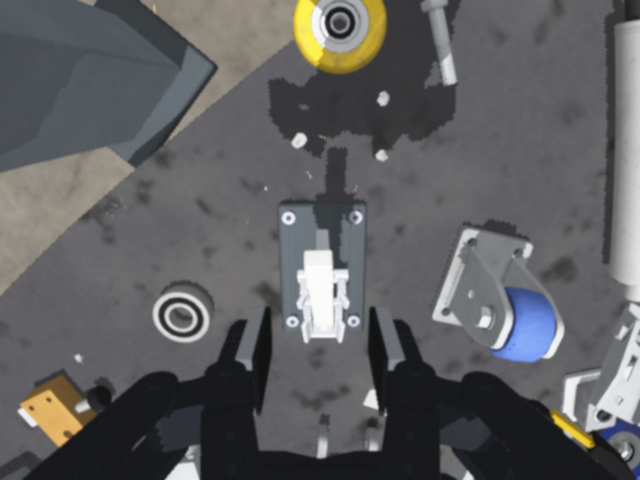

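```bash
python3 -m creep '[[[0.3,0.004,0],0,0.55],[[0.6,0.004,0],0,0.55],[[0.71,0.004,0],0,0.55],[[0.71,0.004,0],0,0.55]]'; python3 -m creep '[[[0,0,0],0,0.8],[[0,0,0],0,1],[[0,0,0],0,1],[[0,0,0],0,1]]'; python3 - <<'E'
from h import *
im=cams.get_image('wrist'); cv2.imwrite('pics/w22.png',im)
im=cams.get_image('scene'); cv2.imwrite('pics/s22.png',cv2.resize(im[160:260,180:280],None,fx=7,fy=6,interpolation=cv2.INTER_CUBIC))
s,R=pose();p=s['eef_pos'];print(p,s['force'])
E
```

```text
clock: 21.45
eef_pos: [486.7, 219.8, 88.9]
tool_rot: [-1.749, 1.567, -2.613]
force: [-0.7, 0.3, 0.0]
width: 38.2
clock: 21.85
eef_pos: [488.7, 220.7, 91.5]
tool_rot: [1.343, 1.568, 0.481]
force: [-0.3, -0.1, 5.2]
width: 12.5
[488.70287633 220.66774286  91.4784636 ] [-0.23315265 -0.18838695  6.32997519]
```

View pics/s22.png

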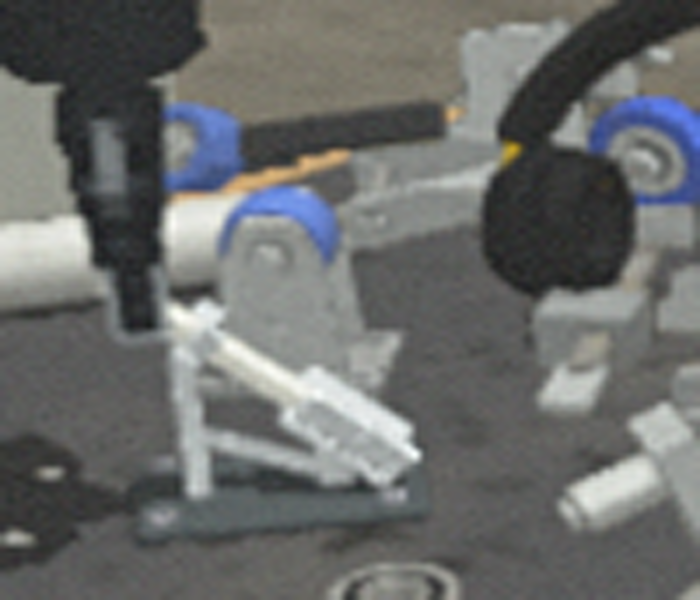

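View pics/w22.png

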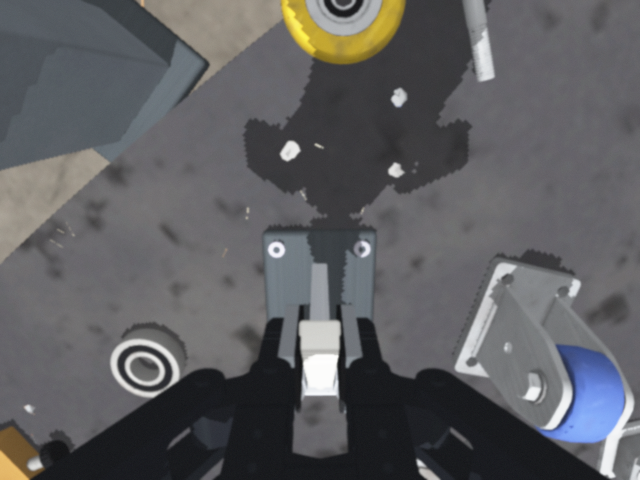

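```bash
python3 -m creep '[[[0,0,0],0,0.75],[[0,0,0],0,0.6],[[0,0,0],0,0.6],[[0,0,0],0,0.6],[[0,0,0],0,0.6]]'; python3 - <<'E'
from h import *
c=cal('wrist');np.save('w7.npy',np.array(list(c),dtype=object),allow_pickle=True)
im=cams.get_image('wrist'); cv2.imwrite('pics/w23.png',im[200:420,220:420])
def P(s,y,n): k=.5**.5; return np.array([s*k-n*k,y,68+s*k+n*k])
Y=np.radians(130.7)
for d in(0,4): 
    print(d,[np.round(proj(c,[yawR(Y)@P(*a)+[512.4,191.3,0]])[0]-[220,200],1) for a in((70+d,0,5),(70+d,0,-5),(0,0,5))])
E
python3 -m creep '[[[0,0,0],0,0.8],[[0,0,0],0,1],[[0,0,0],0,1],[[0,0,0],0,1]]'
```

```text
clock: 22.45
eef_pos: [487.7, 220.3, 90.2]
tool_rot: [-1.998, 1.571, -2.86]
force: [-0.3, 0.2, 0.4]
width: 34.3
0 [array([103.2, 152.1]), array([103.1, 121.9]), array([102.3, 179.1])]
4 [array([103.3, 149.7]), array([103.2, 118.8]), array([102.3, 179.1])]
clock: 22.9
eef_pos: [487.8, 220.3, 90.4]
tool_rot: [-2.923, 1.571, 2.499]
force: [-0.8, -0.2, 1.0]
width: 12.4
```

View pics/w23.png

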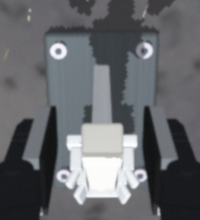

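```bash
python3 -m creep '[[[-0.3,0,0],0,1],[[-0.6,0,0],0,1],[[-1,0,0],0,1],[[-1,0,0],0,1]]'; python3 -m creep '[[[0,-0.3,0.44],0,1],[[0,-0.64,0.88],0,1],[[0,-0.64,0.88],0,1]]'; python3 -m creep '[[[0,-0.3,0.44],0,1],[[0,-0.64,0.88],0,1],[[0,-0.64,0.88],0,1]]'; python3 -m creep '[[[0,-0.3,0.44],0.18,1],[[0,-0.64,0.88],0.36,1],[[0,-0.64,0.88],0.54,1],[[0,-0.64,0.88],0.72,1],[[0,-0.64,0.88],0.9,1],[[0,-0.64,0.88],1,1]]'; python3 -m creep '[[[0.1,0,0],0.18,1],[[0.18,0,0],0.236,1],[[0.18,0,0],0.236,1]]';  python3 - <<'E'
from h import *
im=cams.get_image('scene'); cv2.imwrite('pics/s24.png',cv2.resize(im[130:310,270:470],None,fx=4,fy=3.3,interpolation=cv2.INTER_CUBIC))
im=cams.get_image('wrist'); cv2.imwrite('pics/w24.png',im)
s,R=pose();p=s['eef_pos'];print(p,s['qpos'],np.degrees(np.arctan2(R[1,1],R[0,1])))
a=np.radians(-15.2);ex=np.array([np.cos(a),np.sin(a),0]);ey=np.array([-np.sin(a),np.cos(a),0]);d=p-[471.4,-291.7,0];print('ind',d@ex,d@ey)
E
```

```text
clock: 23.3
eef_pos: [491.0, 221.5, 194.9]
tool_rot: [1.321, 1.561, 0.459]
force: [1.0, 0.3, -0.5]
width: 12.1
clock: 23.6
eef_pos: [496.3, 104.7, 190.0]
tool_rot: [-0.915, 1.567, -1.786]
force: [0.2, -0.7, 1.3]
width: 13.0
clock: 23.9
eef_pos: [504.9, -3.7, 190.0]
tool_rot: [-0.808, 1.567, -1.679]
force: [-0.1, -0.3, 0.1]
width: 13.1
clock: 24.5
eef_pos: [513.8, -104.6, 189.6]
tool_rot: [-1.721, 1.57, 2.911]
force: [-0.2, 0.3, -1.1]
width: 12.7
clock: 24.8
eef_pos: [513.0, -104.3, 170.8]
tool_rot: [-1.422, 1.568, 3.031]
force: [-0.1, -0.9, -0.1]
width: 12.7
[ 513.86715459 -104.80168895  171.89991992] [-0.14438013  0.56860227  0.43779238  1.93669398 -0.35624128  0.71315234
  0.24672362] -14.848597735929205
ind -8.02121001149049 191.4943813355069
```

View pics/s24.png

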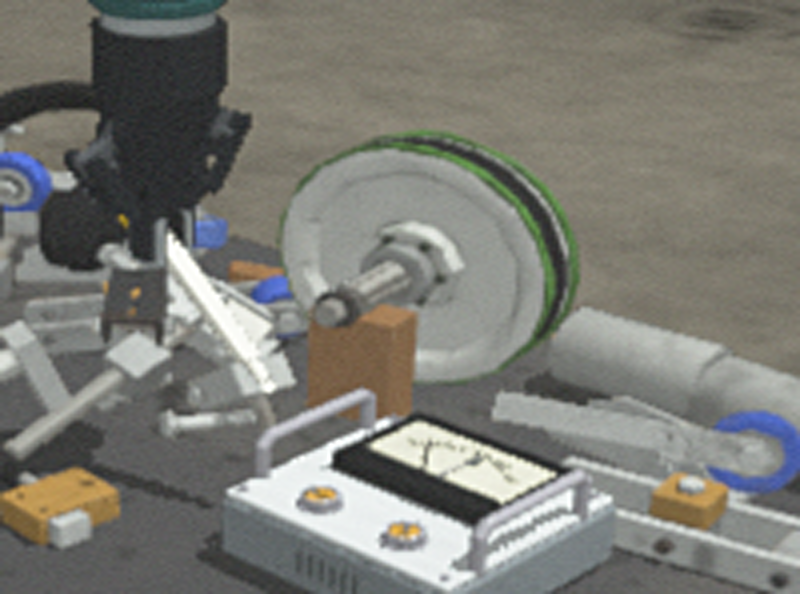

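View pics/w24.png

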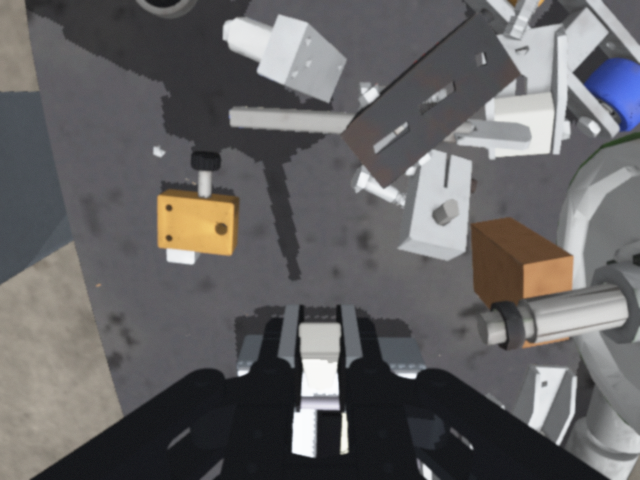

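```bash
python3 -m creep '[[[0.24,0,0],0,1],[[0.24,0,0.24],0,1],[[0.24,0,0.24],0,1]]'; python3 -m creep '[[[-0.04,0,0.08],0,1],[[-0.08,0,0.16],0,1],[[-0.12,0,0.24],0,1],[[-0.15,0,0.32],0,1],[[-0.17,0,0.4],0,1],[[-0.19,0,0.48],0,1],[[-0.2,0,0.56],0,1],[[-0.21,0,0.64],0,1],[[-0.22,0,0.72],0,1],[[-0.22,0,0.72],0,1]]';  python3 - <<'E'
from h import *
im=cams.get_image('scene'); cv2.imwrite('pics/s25.png',cv2.resize(im[130:310,270:470],None,fx=4,fy=3.3,interpolation=cv2.INTER_CUBIC))
s,R=pose();p=s['eef_pos'];print(p,s['force'],s['torque'],np.degrees(np.arctan2(R[1,1],R[0,1])))
a=np.radians(-15.2);ex=np.array([np.cos(a),np.sin(a),0]);ey=np.array([-np.sin(a),np.cos(a),0]);d=p-[471.4,-291.7,0];print('ind',d@ex,d@ey)
E
```

```text
clock: 25.2
eef_pos: [506.8, -130.5, 148.1]
tool_rot: [-0.738, 1.57, -2.573]
force: [-0.4, 0.1, -1.5]
width: 12.9
clock: 26.2
eef_pos: [489.5, -198.1, 171.0]
tool_rot: [2.292, 1.57, 0.459]
force: [0.5, 4.2, 1.9]
width: 13.1
[ 489.6081753  -197.90664707  170.83892911] [1.60452283 4.23673119 1.05105593] [ 0.92883658 -0.30804293  0.01058401] -14.98949547895102
ind -7.020412666833917 95.28611918031176
```

View pics/s25.png

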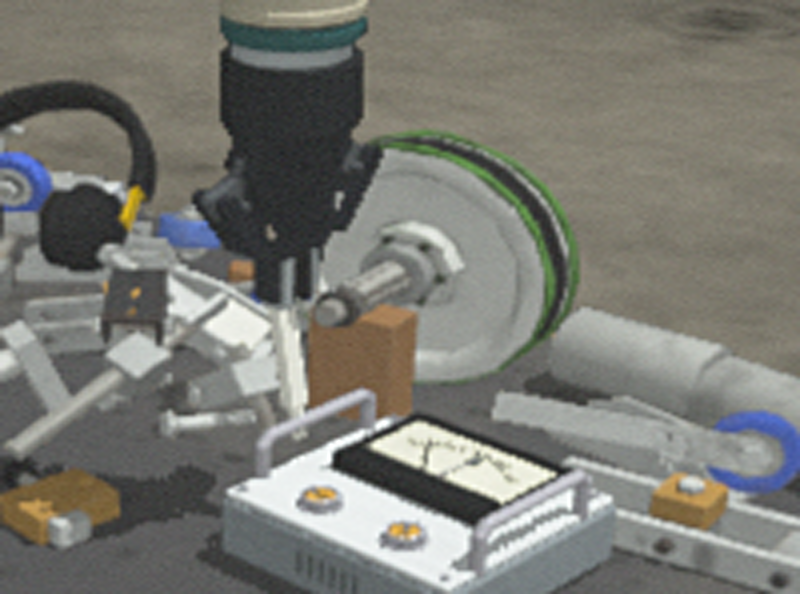

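```bash
python3 -m creep '[[[0,0,0.05],0,1],[[0,0,0.1],0,1],[[0,0,0.1],0,1]]';  python3 - <<'E'
from h import *
im=cams.get_image('scene'); cv2.imwrite('pics/s26.png',cv2.resize(im[170:260,300:390],None,fx=8,fy=6.5,interpolation=cv2.INTER_CUBIC))
s,R=pose();p=s['eef_pos'];print(p,s['force'],s['torque'],np.degrees(np.arctan2(R[1,1],R[0,1])))
a=np.radians(-15.2);ex=np.array([np.cos(a),np.sin(a),0]);ey=np.array([-np.sin(a),np.cos(a),0]);d=p-[471.4,-291.7,0];print('ind',d@ex,d@ey)
S=cal('scene')
for u in(-10,-5,0,5,10):print(u,[np.round((proj(S,[p-ey*u*t+np.array([0,0,-t*106])])[0]-[300,170])*[8,6.5],0) for t in(0,.5,1)])
E
```

```text
clock: 26.55
eef_pos: [487.1, -207.2, 170.6]
tool_rot: [2.347, 1.57, 0.515]
force: [1.6, 3.8, 2.4]
width: 12.6
[ 487.05703756 -207.08653722  170.52638556] [2.33171281 4.09555062 2.5055491 ] [ 1.27538495 -0.38136109 -0.01680034] -14.95639170241992
ind -7.07543481043802 85.75849305780302
-10 [array([362., 338.]), array([346., 470.]), array([331., 595.])]
-5 [array([362., 338.]), array([353., 472.]), array([344., 600.])]
0 [array([362., 338.]), array([359., 475.]), array([357., 605.])]
5 [array([362., 338.]), array([366., 477.]), array([370., 610.])]
10 [array([362., 338.]), array([373., 479.]), array([383., 615.])]
```

View pics/s26.png

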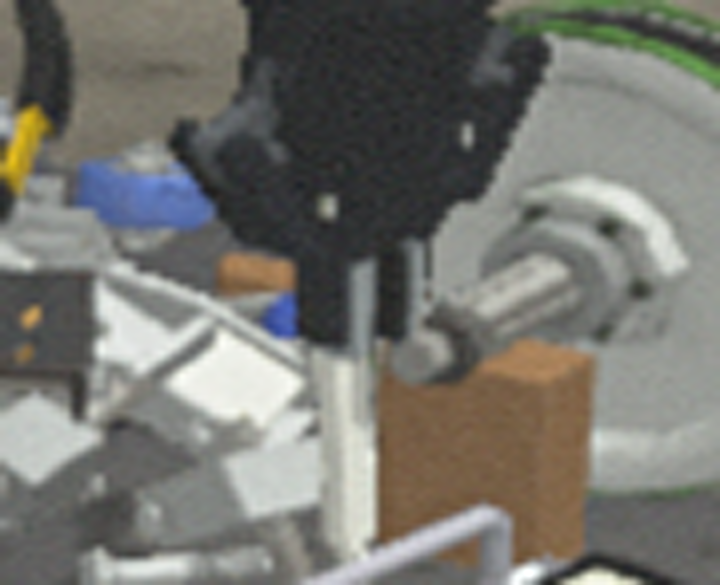

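```bash
python3 -m creep '[[[0,0,0.03],0,1],[[0,0,0.07],0,1],[[0,0,0.07],0,1]]'; python3 -m creep '[[[0,0,-0.1],0,1],[[-0.3,0,-0.1],0,1],[[-0.3,0,-0.1],0,1],[[-0.3,0,-0.1],0,1]]'; python3 - <<'E'
from h import *
im=cams.get_image('scene'); cv2.imwrite('pics/s27.png',cv2.resize(im[150:260,290:390],None,fx=8,fy=5.4,interpolation=cv2.INTER_CUBIC))
im=cams.get_image('top'); cv2.imwrite('pics/t27.png',cv2.resize(im[200:300,320:440],None,fx=6,fy=6,interpolation=cv2.INTER_CUBIC))
s,R=pose();p=s['eef_pos'];print(p,s['force'],s['torque'],np.degrees(np.arctan2(R[1,1],R[0,1])))
a=np.radians(-15.2);ex=np.array([np.cos(a),np.sin(a),0]);ey=np.array([-np.sin(a),np.cos(a),0]);d=p-[471.4,-291.7,0];print('ind',d@ex,d@ey)
S=cal('scene')
for u in(-5,0,5):print(u,[np.round((proj(S,[p-ey*u*t+np.array([0,0,-t*106])])[0]-[290,150])*[8,5.4],0) for t in(0,.5,1)])
E
```

```text
clock: 26.9
eef_pos: [485.0, -213.5, 170.4]
tool_rot: [-2.859, 1.57, 1.593]
force: [1.0, 5.7, 2.4]
width: 13.0
clock: 27.3
eef_pos: [487.5, -205.4, 200.7]
tool_rot: [0.679, 1.568, -1.154]
force: [-0.2, 0.1, -0.9]
width: 13.0
[ 486.85460442 -204.76447229  199.74254376] [ 1.31377865e+00 -2.48605267e-01  4.43055293e-04] [ 0.01400778 -0.00402046  0.0374028 ] -14.987279505821109
ind -7.879606426440894 87.94624823502045
-5 [array([436., 324.]), array([427., 438.]), array([418., 546.])]
0 [array([436., 324.]), array([433., 439.]), array([431., 550.])]
5 [array([436., 324.]), array([440., 441.]), array([444., 554.])]
```

View pics/s27.png

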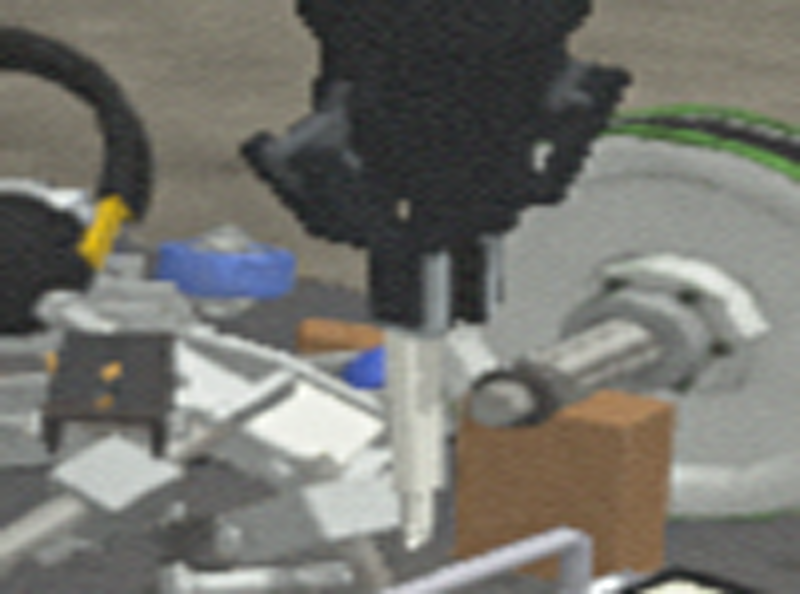

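View pics/t27.png

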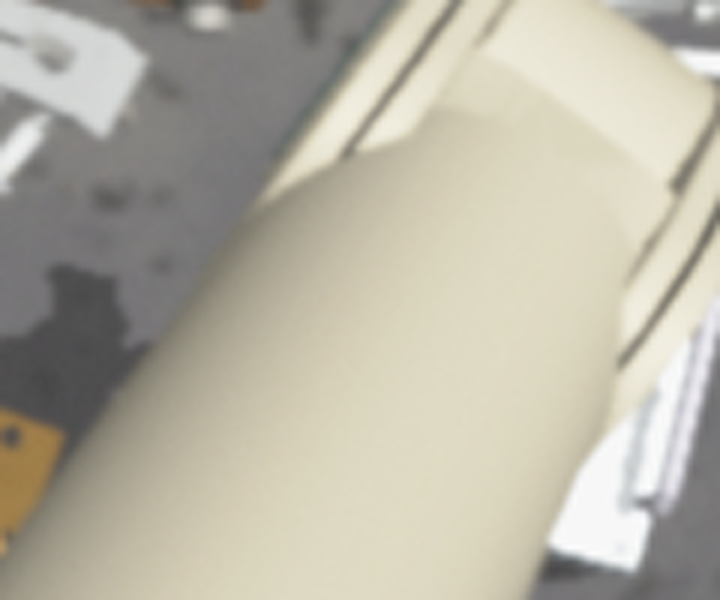

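```bash
python3 - <<'E'
from h import *
c=cal('wrist');np.save('w7.npy',np.array(list(c),dtype=object),allow_pickle=True)
im=cams.get_image('wrist'); cv2.imwrite('pics/w28.png',im)
E
```

```text
(no output)
```

View pics/w28.png

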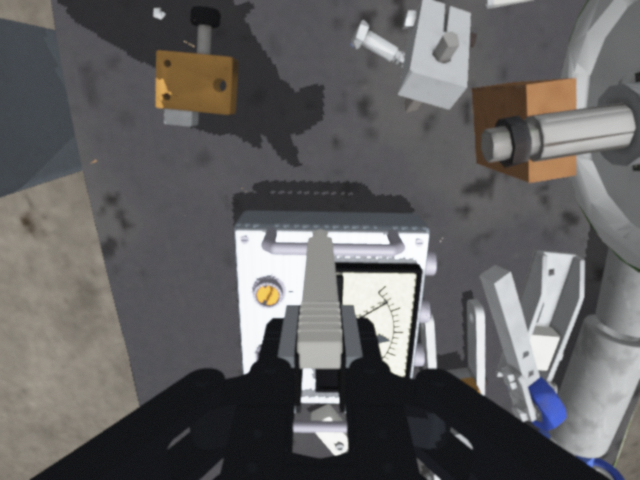

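```bash
python3 - <<'E'
import cv2
im=cv2.imread('pics/w28.png'); cv2.imwrite('pics/w28z.png',cv2.resize(im[215:395,230:430],None,fx=4,fy=3.3,interpolation=cv2.INTER_CUBIC))
im=cv2.imread('pics/s27.png'); cv2.imwrite('pics/s27z.png',cv2.resize(im[320:570,330:500],None,fx=3,fy=2.4,interpolation=cv2.INTER_CUBIC))
E
```

```text
(no output)
```

View pics/w28z.png

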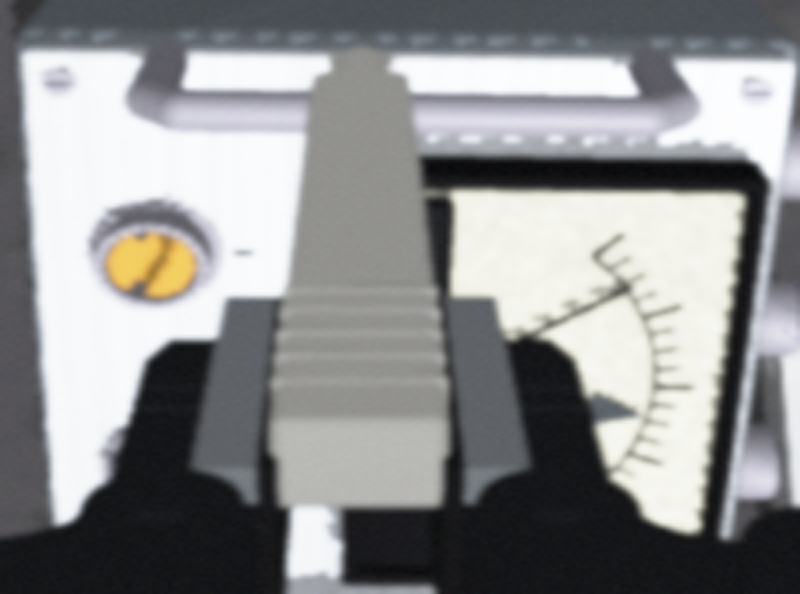

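View pics/s27z.png

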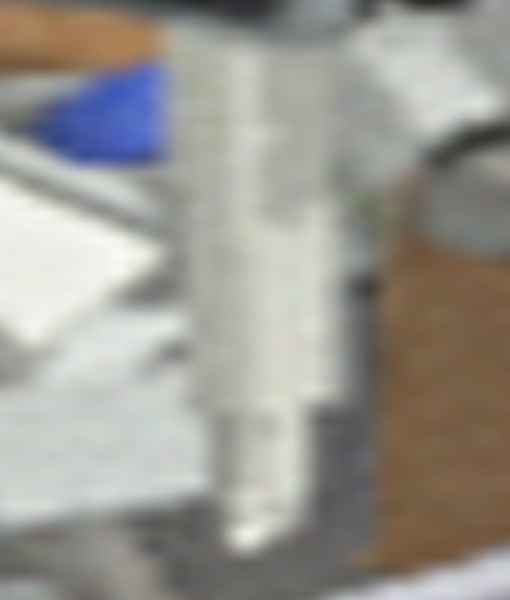

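```bash
cat > tv.py <<'E'
from h import *
def fitv(c,R,p,obs,scene=None,x0=(0,-5,-20,0,0)):
    # tool frame coords: y0,z0 = centreline at TCP level ; x of mid(along fingers, + down), lean in z, lean in y
    S=cal('scene')
    def pt(v,s,n,yy=0):
        y0,z0,xm,lz,ly=v; x=xm+s
        return p+R@np.array([xm+s-n*lz, y0+ly*x+yy, z0+lz*x+n])
    def f(v):
        r=[proj(c,[pt(v,s,n)])[0]-px for s,n,px in obs]
        if scene is not None: r.append(proj(S,[pt(v,70,0)])[0]-scene)
        return np.r_[np.concatenate(r),]
    r=least_squares(f,x0); v=r.x
    print('y0,z0',v[:2],'xmid',v[2],'lean z,y deg',np.degrees(v[3:]),'res',np.round(r.fun,1))
    tip=R.T@(pt(v,70,0)-p); print('tip in tool frame',tip,'world',pt(v,70,0)); return v
E
python3 - <<'E'
from tv import *
c=tuple(np.array(a,float) for a in np.load('w7.npy',allow_pickle=True))
s,R=pose();p=s['eef_pos']
q=lambda a,b:np.array([a/4+230,b/3.3+215])
o=[(-70,-5,q(360,420)),(-70,5,q(362,505)),(44,-5,q(362,75))]
print(o)
fitv(c,R,p,o,x0=(0,-5,60,0,0))
fitv(c,R,p,o+[(70,-.7,q(361,47))],x0=(0,-5,60,0,0))
fitv(c,R,p,o+[(70,-.7,q(361,47))],scene=np.array([290+(330+245/3)/8,150+(320+545/2.4)/5.4]),x0=(0,-5,60,0,0))
E
```

```text
[(-70, -5, array([320.        , 342.27272727])), (-70, 5, array([320.5       , 368.03030303])), (44, -5, array([320.5       , 237.72727273]))]
y0,z0 [-0.61069748 -3.44563176] xmid 40.879563741560375 lean z,y deg [1.32893167 0.17355918] res [ 0.2 -0.  -0.3  0.  -0.   0. ]
tip in tool frame [110.87956374  -0.27482341  -0.87386531] world [ 486.60630603 -203.82471248   88.73866247]
y0,z0 [-0.63087712 -1.98181577] xmid 43.63995285654129 lean z,y deg [0.40912424 0.1318297 ] res [ 0.3  0.5 -0.2 -0.4 -0.1 -1.3  0.1  1.1]
tip in tool frame [113.63995286  -0.36940723  -1.17036229] world [ 486.58776905 -203.5147025    85.97819968]
y0,z0 [-0.64010622 -6.12692606] xmid 36.672731493948554 lean z,y deg [1.50973819 0.10806655] res [ 0.3 -0.4 -0.2  0.7 -0.2 -1.8  0.   1.3  1.1  0.5]
tip in tool frame [106.67273149  -0.43890895  -3.31611002] world [ 487.08549086 -201.42183947   92.94407612]
```

```bash
python3 - <<'E'
from h import *
c=tuple(np.array(a,float) for a in np.load('w7.npy',allow_pickle=True))
q=lambda a,b:np.array([a/4+230,b/3.3+215])
s,R=pose();p=s['eef_pos']
z=onplane(c,[q(153,264)],63.5)[0]; sl=onplane(c,[q(167,236),q(142,295)],63.5)
print('zero',z,'slot yaw',np.degrees(np.arctan2(*(sl[0]-sl[1])[[1,0]])), 'mid',sl.mean(0))
a=np.radians(-15.2);ex=np.array([np.cos(a),np.sin(a),0]);ey=np.array([-np.sin(a),np.cos(a),0]);d=z-[471.4,-291.7,0];print('ind',d@ex,d@ey)
# edges of panel left corners for yaw
e=onplane(c,[q(20,50),q(790,48)],56);print(e,np.degrees(np.arctan2(*(e[1]-e[0])[[1,0]])))
n=onplane(c,[q(628,290),q(520,335),q(640,412),q(592,405)],69);print(n)
nd=n[0]-n[1];print('needle yaw',np.degrees(np.arctan2(nd[1],nd[0])))
for T in(110,):
    tip=p+R@np.array([T,-.4,-2]); print('tip',tip,'delta to zero local',R.T@(z-tip)/100)
E
```

```text
zero [ 433.1737228  -249.44156026   63.5       ] slot yaw 55.27234903427505 mid [ 433.29119763 -249.94395689   63.5       ]
ind -47.968693629960875 30.757575158653182
[[ 423.30021325 -195.5476155    56.        ]
 [ 561.23979266 -231.99443071   56.        ]] -14.800623655635933
[[ 519.07442518 -276.46718707   69.        ]
 [ 496.75737191 -282.50918602   69.        ]
 [ 514.80643174 -309.05838932   69.        ]
 [ 506.11024348 -304.64248905   69.        ]]
needle yaw 15.1487986037456
tip [ 486.77794336 -202.70425431   89.61763629] delta to zero local [ 0.26207425 -0.39655765  0.5899585 ]
```

```bash
python3 -m creep '[[[-0.3,0,0],0,1],[[-0.3,-0.2,0.3],0,1],[[-0.3,-0.4,0.59],0,1],[[-0.3,-0.4,0.59],-0.18,1],[[-0.3,-0.4,0.59],-0.36,1],[[-0.3,-0.4,0.59],-0.54,1],[[-0.3,-0.4,0.59],-0.72,1],[[-0.3,-0.4,0.59],-0.9,1],[[-0.3,-0.4,0.59],-1,1]]';  python3 -m creep '[[[0.1,0,0],-0.19,1],[[0.3,0,0],-0.355,1],[[0.3,0,0],-0.355,1],[[0.3,0,0],-0.355,1]]'; python3 - <<'E'
from h import *
c=cal('wrist');np.save('w7.npy',np.array(list(c),dtype=object),allow_pickle=True)
im=cams.get_image('wrist'); cv2.imwrite('pics/w29.png',im);cv2.imwrite('pics/w29z.png',cv2.resize(im[190:390,220:420],None,fx=4,fy=3,interpolation=cv2.INTER_CUBIC))
s,R=pose();print(s['eef_pos'],s['qpos'],np.degrees(np.arctan2(R[1,1],R[0,1])))
E
```

```text
clock: 28.35
eef_pos: [433.0, -251.3, 229.6]
tool_rot: [-2.352, 1.569, 2.888]
force: [1.0, -0.3, 0.4]
width: 12.8
clock: 28.75
eef_pos: [433.0, -251.4, 199.9]
tool_rot: [-2.717, 1.569, 2.795]
force: [0.9, -0.0, 0.3]
width: 12.8
[ 433.46948891 -251.55129762  200.41386869] [ 0.35196502  0.46491648  0.16733359  1.96375476 -0.1128205   0.72191372
  1.38625378] 45.812925075082276
```

View pics/w29.png

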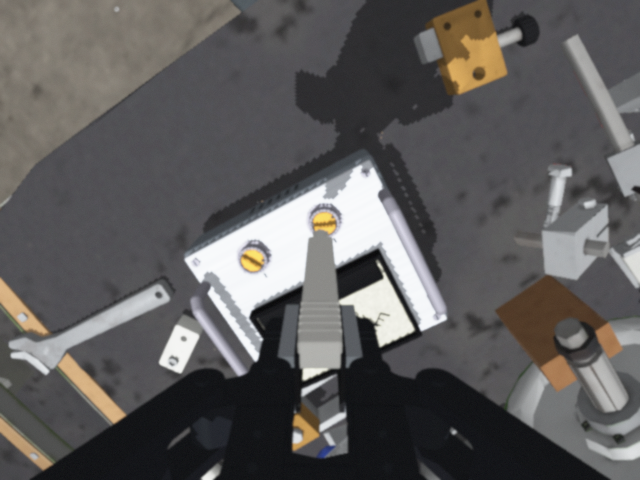

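View pics/w29z.png

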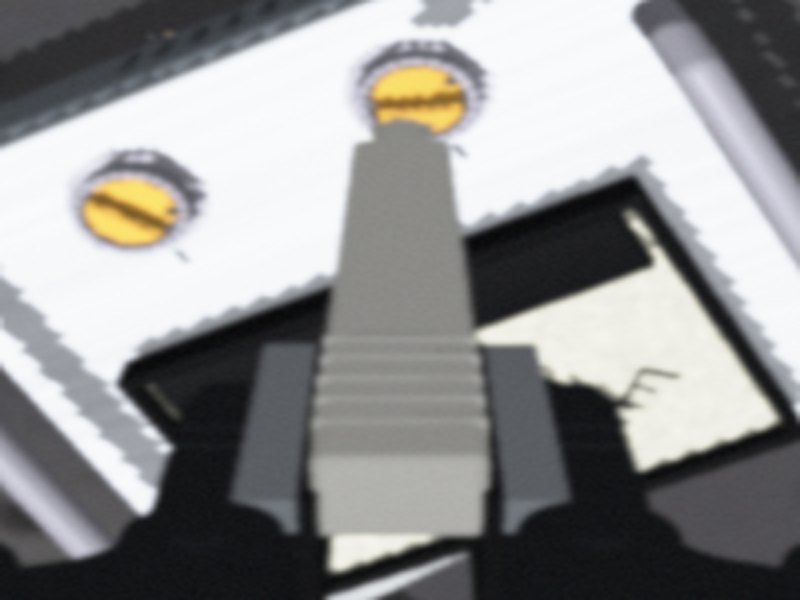

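```bash
python3 - <<'E'
from tv import *
c=tuple(np.array(a,float) for a in np.load('w7.npy',allow_pickle=True))
q=lambda a,b:np.array([a/4+220,b/3+190])
s,R=pose();p=s['eef_pos']
z=onplane(c,[q(418,101)],63.5)[0]; sl=onplane(c,[q(372,104.5),q(466,97)],63.5)
print('zero',z,'slot yaw',np.degrees(np.arctan2(*(sl[1]-sl[0])[[1,0]])), 'mid',sl.mean(0))
s2=onplane(c,[q(88,195),q(175,225),q(132,210)],63.5);print('span',s2,np.degrees(np.arctan2(*(s2[1]-s2[0])[[1,0]])))
d=z-s2[2];print('ind y yaw',np.degrees(np.arctan2(d[1],d[0]))-90,np.linalg.norm(d))
o=[(-70,-5,q(400,455)),(-70,5,q(400,535)),(44,-5,q(404,144)),(70,-.7,q(405,121))]
v=fitv(c,R,p,o,x0=(0,-5,40,0,0))
E
```

```text
zero [ 433.3982895  -249.04475857   63.5       ] slot yaw 52.11690258878227 mid [ 433.47253967 -248.87924358   63.5       ]
span [[ 408.3028293  -309.27261484   63.5       ]
 [ 424.94863471 -303.53637018   63.5       ]
 [ 416.66257937 -306.34434263   63.5       ]] 19.014259272206687
ind y yaw -16.28170318218615 59.693603740898006
y0,z0 [-1.26130306 -5.97025937] xmid 40.66440732676071 lean z,y deg [1.15291035 0.31779774] res [-0.   0.4  0.  -0.3  0.1 -1.1 -0.1  1. ]
tip in tool frame [110.66440733  -0.64748999  -3.74346114] world [ 430.2980424  -249.42189861   89.75018277]
```

```bash
python3 -m creep '[[[0.07,0.022,0.018],-0.093,1],[[0.15,0.022,0.018],-0.093,1],[[0.15,0.022,0.018],-0.093,1],[[0.15,0.022,0.018],-0.093,1]]'; cat > look.py <<'E'
import sys
from tv import *
n=sys.argv[1]
c=cal('wrist');np.save('w7.npy',np.array(list(c),dtype=object),allow_pickle=True)
im=cams.get_image('wrist'); cv2.imwrite(f'pics/w{n}z.png',cv2.resize(im[190:290,255:385],None,fx=6,fy=6,interpolation=cv2.INTER_CUBIC)); cv2.imwrite(f'pics/w{n}.png',im)
s,R=pose();print(s['eef_pos'],s['force'],s['torque'],np.degrees(np.arctan2(R[1,1],R[0,1])),s['clock'])
E
python3 look.py 30
```

```text
clock: 29.2
eef_pos: [436.3, -250.9, 185.4]
tool_rot: [-2.121, 1.571, -2.818]
force: [-0.4, 0.1, -0.7]
width: 12.3
[ 436.40787652 -250.96841851  185.55276973] [-0.36840934  0.03117217 -0.54587388] [-0.05934683 -0.02934097  0.01458593] 50.10279187976881 29.25
```

View pics/w30z.png

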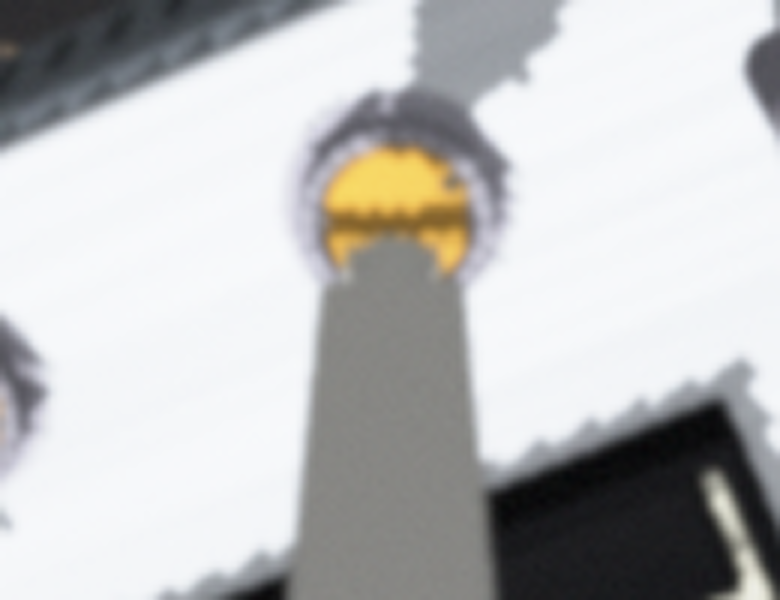

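```bash
python3 -m creep '[[[0.03,0.003,0.012],-0.03,1],[[0.06,0.003,0.012],-0.03,1],[[0.06,0.003,0.012],-0.03,1]]'; python3 look.py 31
```

```text
clock: 29.55
eef_pos: [437.2, -251.3, 178.9]
tool_rot: [-3.0, 1.57, 2.612]
force: [0.1, -0.5, 0.5]
width: 12.8
[ 437.30684933 -251.37026979  179.0783743 ] [ 0.50828474  0.28446694 -0.77476599] [-0.04671148 -0.0132731   0.01762755] 51.512875721054975 29.6
```

View pics/w31z.png

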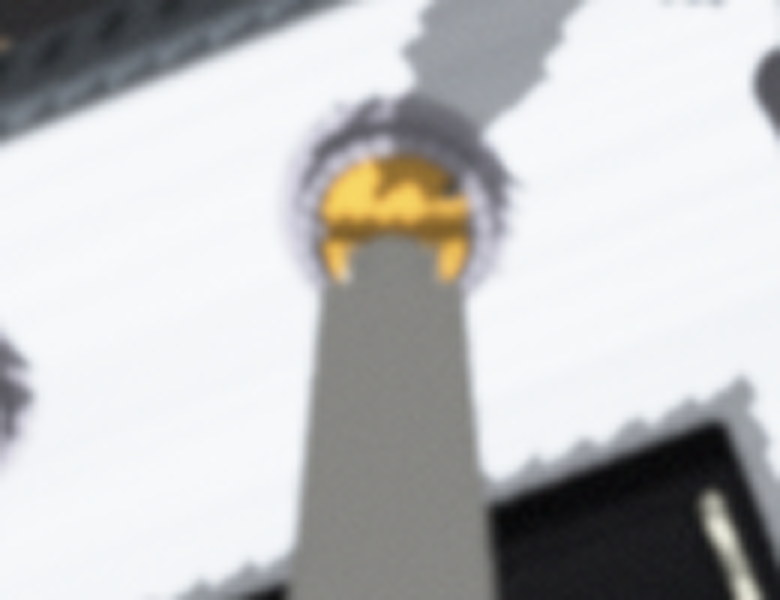

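```bash
python3 -m creep '[[[0.02,-0.003,0],0,1],[[0.045,-0.003,0],0,1],[[0.045,-0.003,0],0,1]]'; python3 look.py 32
```

```text
clock: 29.9
eef_pos: [437.1, -251.6, 174.5]
tool_rot: [-2.957, 1.57, 2.655]
force: [0.5, -0.3, -0.4]
width: 12.8
[ 437.1640495  -251.57380168  174.57588528] [-0.85519564  0.04379109  0.01052235] [ 0.00315211 -0.04130738  0.03199428] 51.52803305463944 29.95
```

View pics/w32z.png

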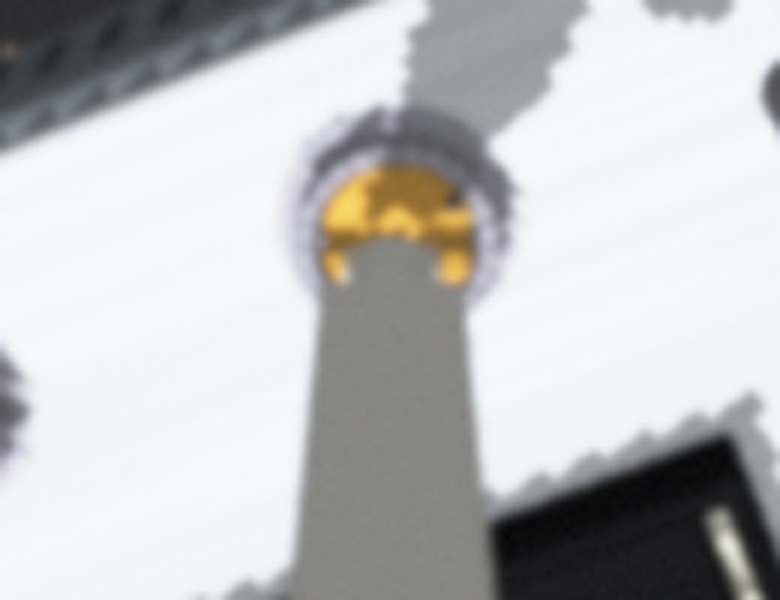

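```bash
python3 -m creep '[[[0.01,0.005,0],0,1],[[0.02,0.005,0],0,1],[[0.03,0.005,0],0,1],[[0.03,0.005,0],0,1]]'; python3 look.py 33
```

```text
clock: 30.35
eef_pos: [437.5, -251.2, 171.7]
tool_rot: [-2.919, 1.571, 2.693]
force: [0.0, 0.3, -0.9]
width: 12.6
[ 437.56501365 -251.25044073  171.72405693] [ 0.51007917  0.30303942 -0.20653629] [ 0.01067095 -0.01519727 -0.02515289] 51.53232442222306 30.4
```

View pics/w33z.png

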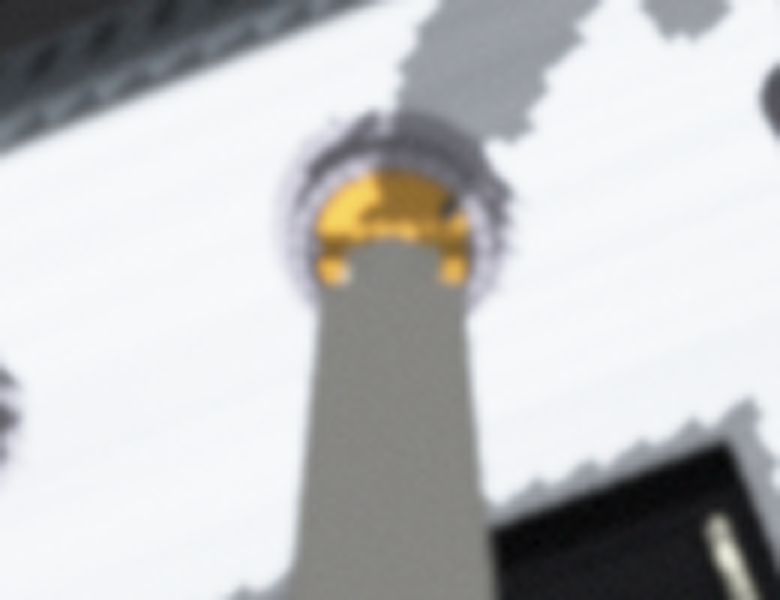

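```bash
python3 -m creep '[[[0.01,0,0.004],0,1],[[0.02,0,0.004],0,1],[[0.02,0,0.004],0,1]]'; python3 look.py 34
```

```text
clock: 30.7
eef_pos: [437.8, -251.5, 169.7]
tool_rot: [-2.917, 1.571, 2.694]
force: [0.6, 0.1, -0.3]
width: 12.5
[ 437.83388898 -251.47666531  169.70935073] [-1.11468281  0.32052361 -0.06374526] [ 0.01546228 -0.01218154 -0.08051319] 51.52693198551334 30.75
```

View pics/w34z.png

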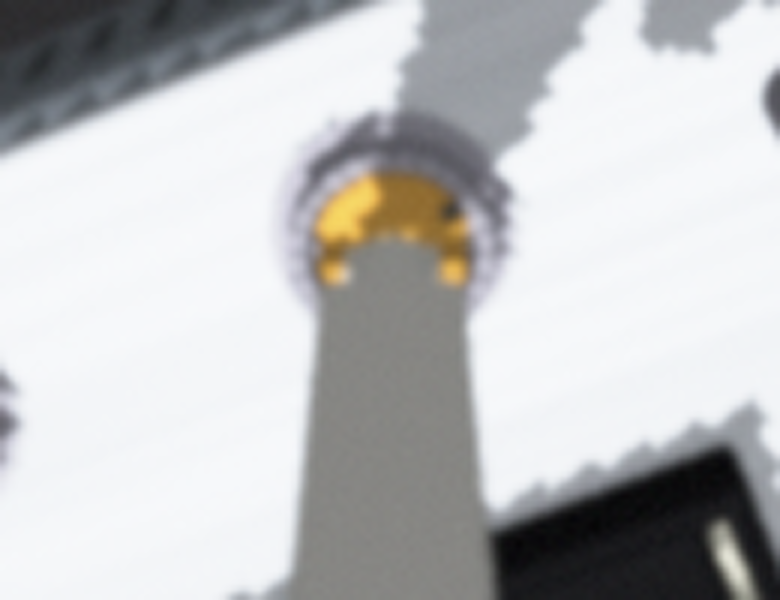

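```bash
python3 -m creep '[[[0.01,0,0.003],0,1],[[0.02,0,0.003],0,1],[[0.02,0,0.003],0,1]]'; python3 look.py 35
```

```text
clock: 31.05
eef_pos: [438.0, -251.7, 167.6]
tool_rot: [-2.923, 1.57, 2.689]
force: [-0.4, 0.2, -0.6]
width: 12.8
[ 438.11179269 -251.67599688  167.72313019] [-0.02072584  0.59739908 -0.27262945] [-0.02440829 -0.01449496  0.01038548] 51.53026945860918 31.1
```

View pics/w35z.png

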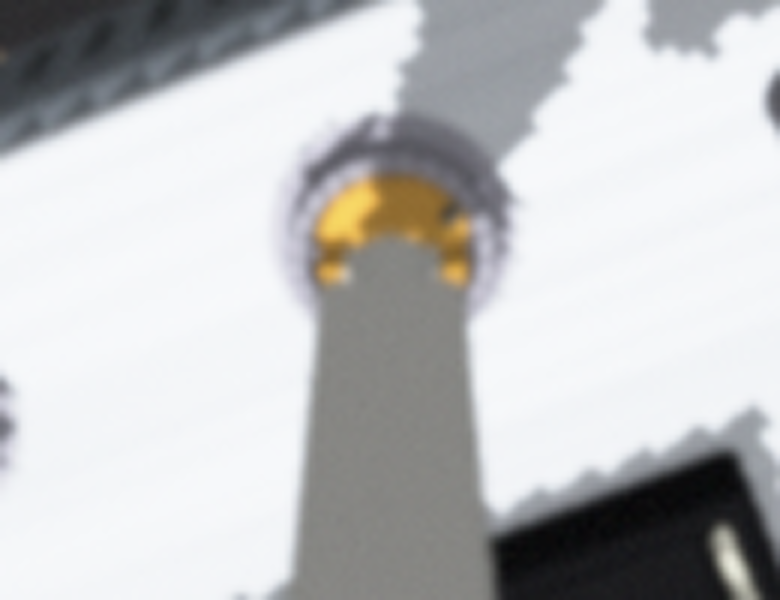

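```bash
python3 - <<'E'
from h import *
im=cams.get_image('scene'); cv2.imwrite('pics/s36.png',cv2.resize(im[200:310,310:420],None,fx=7,fy=5.4,interpolation=cv2.INTER_CUBIC))
S=cal('scene');print((proj(S,[[433.3,-249.2,63.5]])[0]-[310,200])*[7,5.4])
E
```

```text
[285.20737418 429.2119128 ]
```

View pics/s36.png

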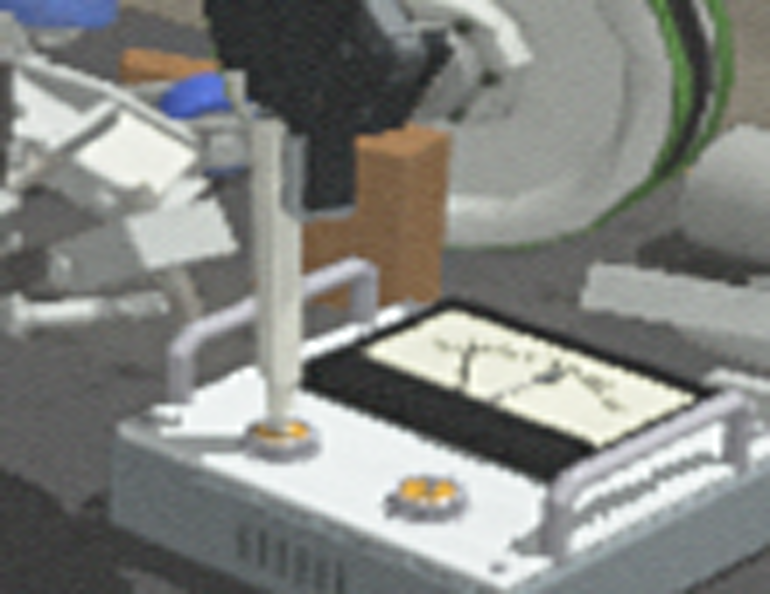

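```bash
python3 -m creep '[[[0.01,0,0.003],0,1],[[0.02,0,0.003],0,1],[[0.02,0,0.003],0,1]]'; python3 look.py 37
```

```text
clock: 31.45
eef_pos: [438.3, -251.8, 165.6]
tool_rot: [-3.061, 1.57, 2.55]
force: [0.0, -0.4, -0.2]
width: 13.1
[ 438.31502571 -251.82876987  165.69774352] [-0.76080209  0.26870478  0.41775961] [-0.02923085 -0.02887589  0.02483865] 51.52677300667659 31.5
```

View pics/w37z.png

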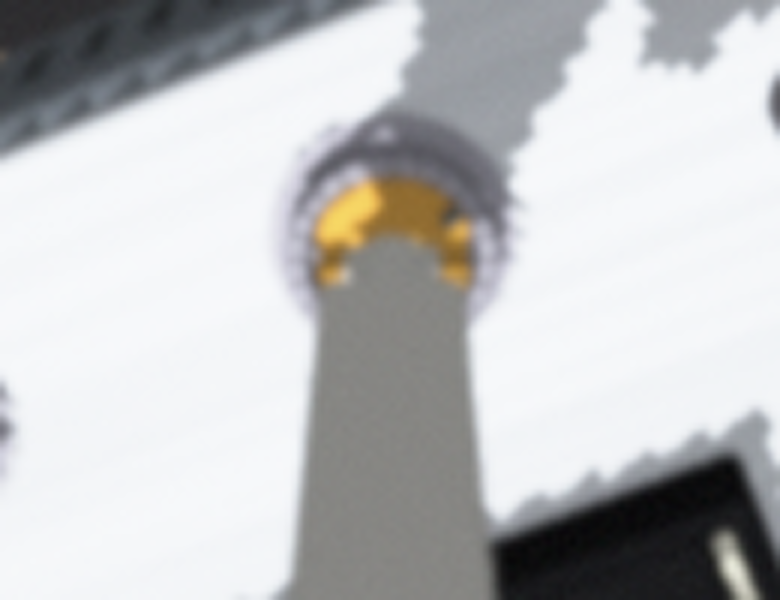

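```bash
python3 -m creep '[[[0.01,0,0],0,1],[[0.02,0,0],0,1],[[0.02,0,0],0,1]]'; python3 look.py 38
```

```text
clock: 31.8
eef_pos: [438.2, -251.9, 163.6]
tool_rot: [-2.881, 1.57, 2.731]
force: [-0.3, -0.1, -0.1]
width: 12.5
[ 438.31018989 -251.84507707  163.70227703] [-0.55569803  0.7073846  -0.43185953] [ 0.00260953 -0.03755444  0.00247893] 51.53199124631711 31.85
```

View pics/w38z.png

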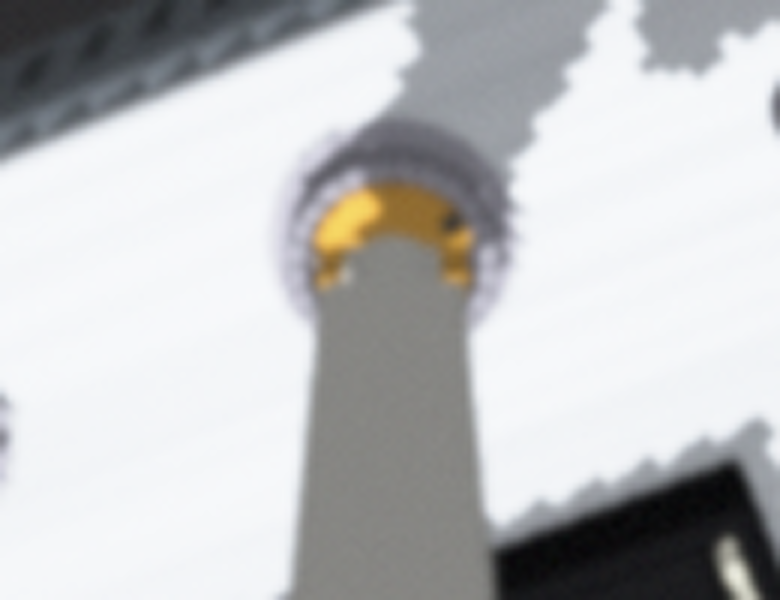

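```bash
python3 - <<'E'
from h import *
im=cams.get_image('scene'); cv2.imwrite('pics/s39.png',cv2.resize(im[235:275,325:385],None,fx=13,fy=13,interpolation=cv2.INTER_CUBIC))
S=cal('scene')
for z in(63.5,72.5,84):print((proj(S,[[433.3,-249.2,z]])[0]-[325,235])*13)
E
```

```text
[334.67083776 578.28793823]
[335.72049866 533.22160915]
[337.07521455 475.14988212]
```

View pics/s39.png

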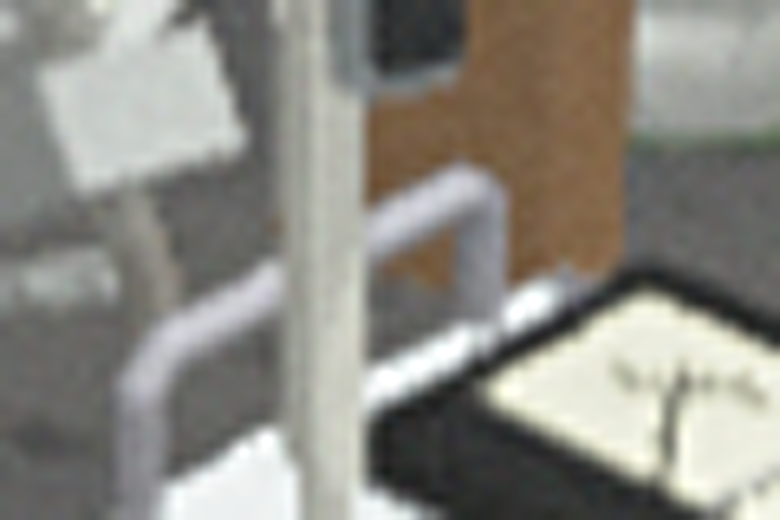

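Crop missed the trimmer; view lower.

```bash
python3 - <<'E'
from h import *
im=cams.get_image('scene'); cv2.imwrite('pics/s40.png',cv2.resize(im[258:298,320:380],None,fx=13,fy=13,interpolation=cv2.INTER_CUBIC))
S=cal('scene')
for z in(56,63.5,72.5,89):print(z,(proj(S,[[433.3,-249.2,z]])[0]-[320,258])*13)
E
```

```text
56 [398.80309645 316.59081692]
63.5 [399.67083776 279.28793823]
72.5 [400.72049866 234.22160915]
89 [402.66900212 150.72889928]
```

View pics/s40.png

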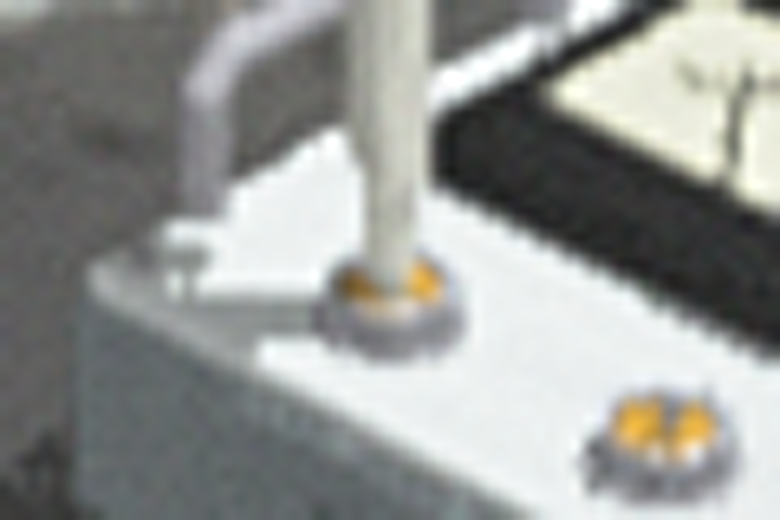

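```bash
python3 -m creep '[[[0,-0.007,0],0.18,1],[[0,-0.014,-0.001],0.36,1],[[0,-0.021,-0.002],0.54,1],[[0,-0.021,-0.002],0.54,1]]'; python3 look.py 41; python3 - <<'E'
from h import *
im=cams.get_image('scene'); cv2.imwrite('pics/s41.png',cv2.resize(im[238:298,320:410],None,fx=8.5,fy=8.5,interpolation=cv2.INTER_CUBIC))
E
```

```text
clock: 32.35
eef_pos: [436.8, -253.2, 163.8]
tool_rot: [-1.944, 1.57, -3.04]
force: [-0.4, 0.1, 0.3]
width: 13.1
[ 436.84384296 -253.20025555  163.76056918] [-1.69313993  0.51221488  0.54414991] [ 0.0842265   0.15076935 -0.01844281] 27.410529103417495 32.4
```

View pics/w41.png

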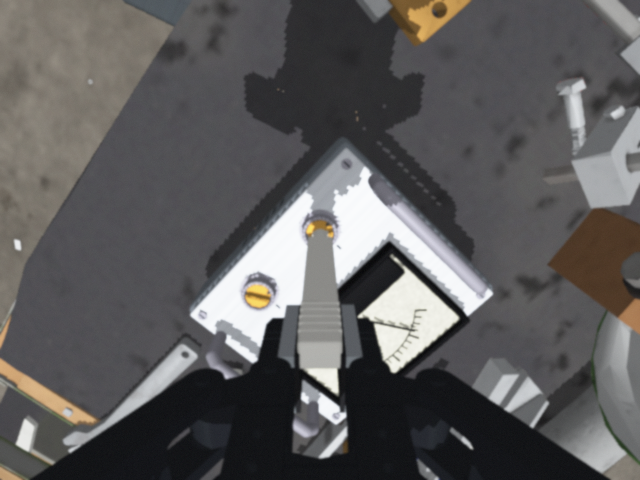

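View pics/s41.png

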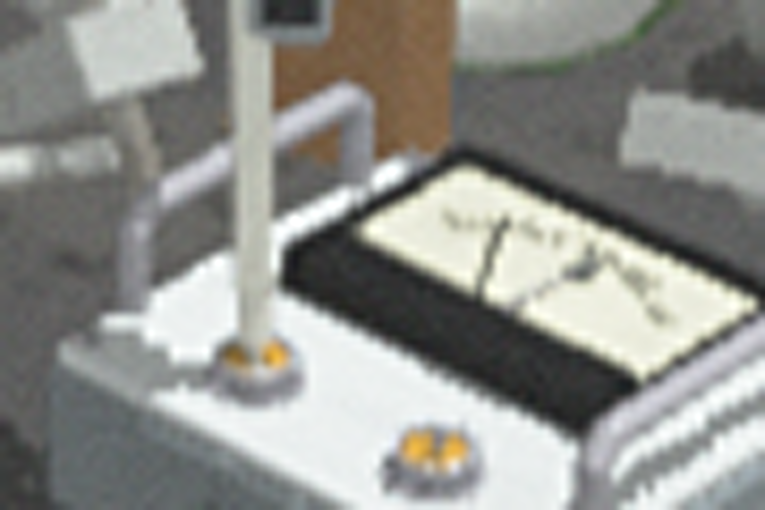

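```bash
python3 -m creep '[[[0,-0.007,0],0.18,1],[[0,-0.013,0],0.36,1],[[0,-0.02,-0.002],0.54,1],[[0,-0.026,-0.005],0.72,1],[[0,-0.032,-0.008],0.9,1],[[0,-0.032,-0.008],0.9,1]]'; python3 look.py 42; python3 - <<'E'
from h import *
im=cams.get_image('scene'); cv2.imwrite('pics/s42.png',cv2.resize(im[238:298,320:410],None,fx=8.5,fy=8.5,interpolation=cv2.INTER_CUBIC))
E
```

```text
clock: 33.05
eef_pos: [433.3, -253.8, 163.7]
tool_rot: [-1.682, 1.57, 2.8]
force: [-0.4, 0.9, 1.3]
width: 12.9
[ 433.33750979 -253.81149203  163.63844752] [-0.95065418  0.4950225   0.44386253] [0.20476194 0.41527367 0.01011215] -12.983626609413495 33.1
```

View pics/w42.png

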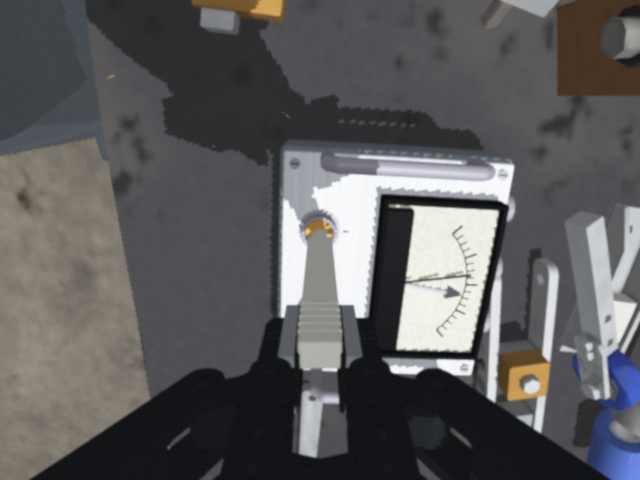

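View pics/s42.png

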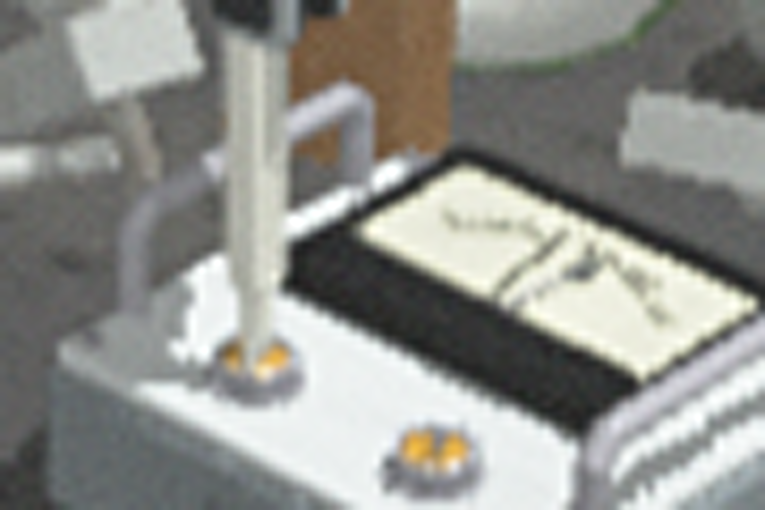

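```bash
python3 - <<'E'
import cv2
im=cv2.imread('pics/w42.png'); cv2.imwrite('pics/w42m.png',cv2.resize(im[195:355,375:505],None,fx=5,fy=3.7,interpolation=cv2.INTER_CUBIC))
E
```

```text
(no output)
```

View pics/w42m.png

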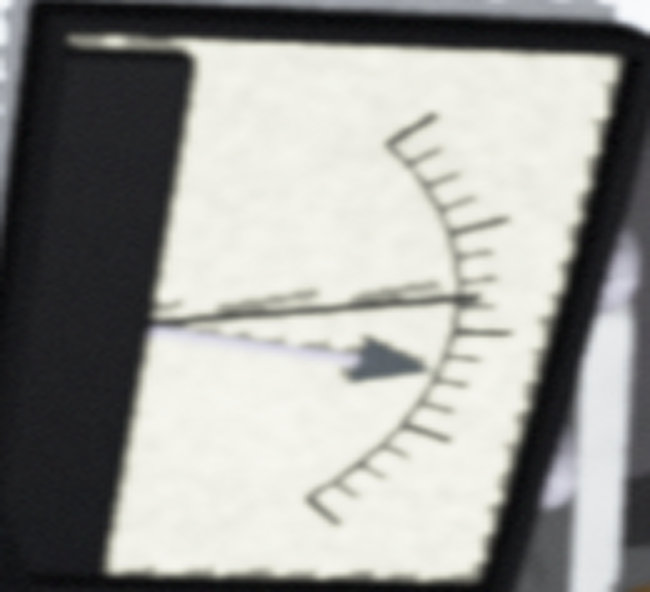

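```bash
cat > meter.py <<'E'
from h import *
def m(orig,sc,nd,st,h=67):
    c=tuple(np.array(a,float) for a in np.load('w7.npy',allow_pickle=True))
    q=lambda L:[np.array(p)/sc+orig for p in L]
    n=onplane(c,q(nd),h); t=onplane(c,q(st),h)
    A=lambda v:np.degrees(np.arctan2(v[1],v[0]))
    a,b=A(n[1]-n[0]),A(t[1]-t[0]); print('needle yaw',a,'set yaw',b,'diff deg',a-b,'trimmer deg',2*(a-b)); 
    L1=np.linalg.norm(n[1]-n[0]);print(n,t)
E
python3 - <<'E'
from meter import *
m([375,195],np.array([5,3.7]),[(150,322),(475,298)],[(150,325),(430,370)])
E
```

```text
needle yaw -7.257934347547435 set yaw -26.550512858205224 diff deg 19.29257851065779 trimmer deg 38.58515702131558
[[ 479.74117635 -293.09255635   67.        ]
 [ 522.01586784 -298.47652545   67.        ]] [[ 479.6502821  -293.66489316   67.        ]
 [ 514.65408238 -311.15569231   67.        ]]
```

```bash
python3 -m creep '[[[0,-0.007,0],0.18,1],[[0,-0.013,0],0.36,1],[[0,-0.02,-0.002],0.54,1],[[0,-0.026,-0.005],0.72,1],[[0,-0.029,-0.006],0.8,1],[[0,-0.029,-0.006],0.8,1]]'; python3 look.py 43; python3 - <<'E'
import cv2
im=cv2.imread('pics/w43.png'); cv2.imwrite('pics/w43m.png',cv2.resize(im[120:320,350:510],None,fx=5,fy=3,interpolation=cv2.INTER_CUBIC))
E
```

```text
clock: 33.75
eef_pos: [430.6, -252.4, 163.5]
tool_rot: [-1.424, 1.569, 2.432]
force: [-1.3, 1.2, 0.8]
width: 12.6
[ 430.6493126  -252.41094778  163.5732576 ] [-1.58620084  1.07193025  0.5443036 ] [ 4.39812579e-01  4.95907140e-01 -7.78587480e-05] -49.02730315457467 33.8
```

View pics/w43.png

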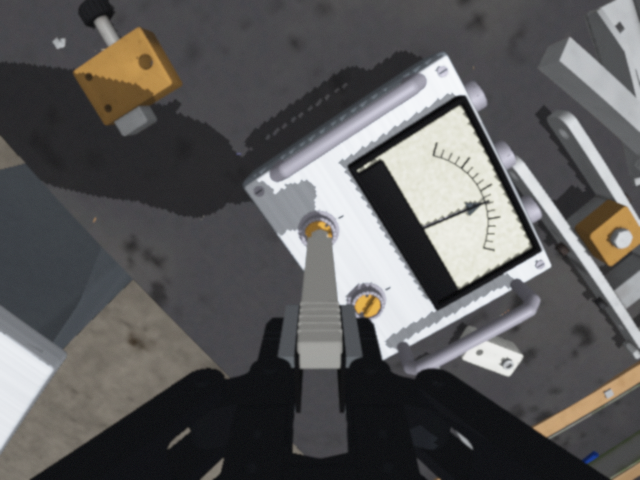

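View pics/w43m.png

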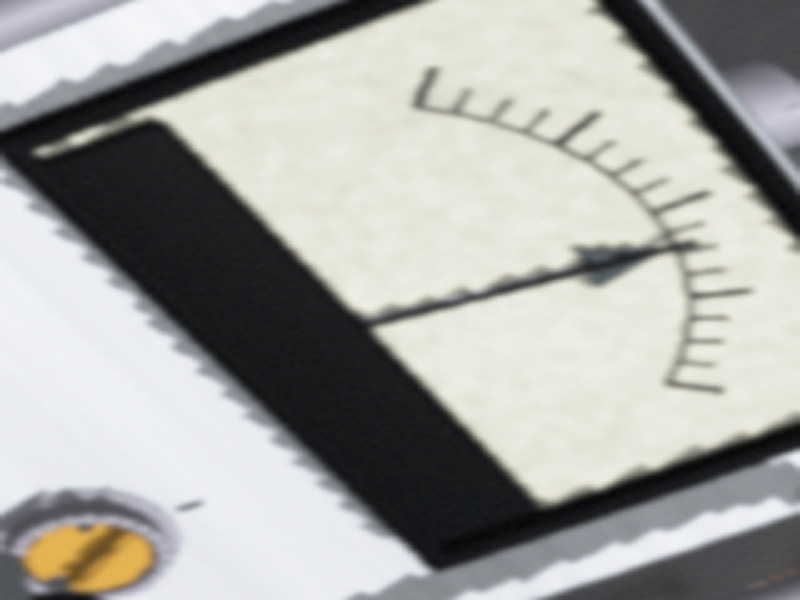

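```bash
python3 - <<'E'
import cv2
im=cv2.imread('pics/w43.png'); cv2.imwrite('pics/w43n.png',cv2.resize(im[190:235,420:500],None,fx=10,fy=10,interpolation=cv2.INTER_CUBIC))
E
```

```text
(no output)
```

View pics/w43n.png

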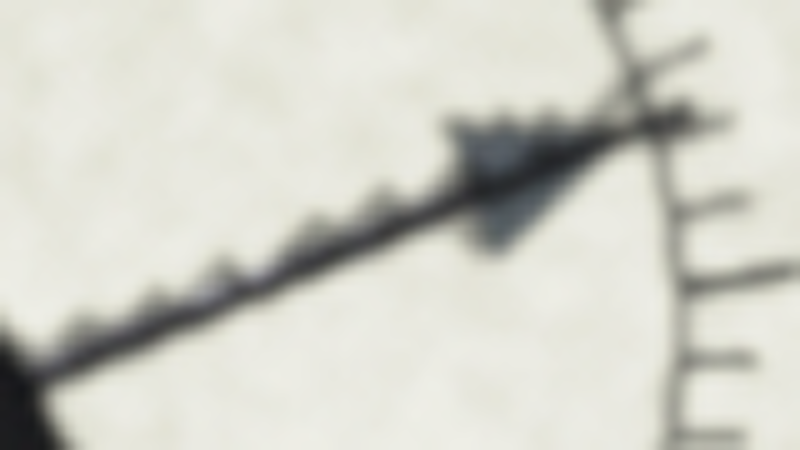

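```bash
python3 -m creep '[[[0,0.003,0],-0.1,1],[[0,0.003,0],-0.1,1],[[-0.05,0.003,0],-0.1,1],[[-0.1,0.003,0],-0.1,1],[[-0.3,0.003,0],-0.1,1],[[-0.5,0.003,0],-0.1,1],[[-0.5,0.003,0],-0.1,1]]'; python3 look.py 44; python3 - <<'E'
import cv2
im=cv2.imread('pics/w44.png'); cv2.imwrite('pics/w44m.png',cv2.resize(im[120:320,340:500],None,fx=5,fy=3,interpolation=cv2.INTER_CUBIC))
E
```

```text
clock: 34.5
eef_pos: [432.8, -254.7, 216.4]
tool_rot: [1.808, 1.565, -0.545]
force: [0.1, -0.7, 0.1]
width: 12.7
[ 432.24916614 -253.84527237  215.12986278] [ 0.07496541  0.66663201 -0.47478121] [ 0.02748287 -0.04049422 -0.01086184] -44.76198454742485 34.55
```

View pics/w44.png

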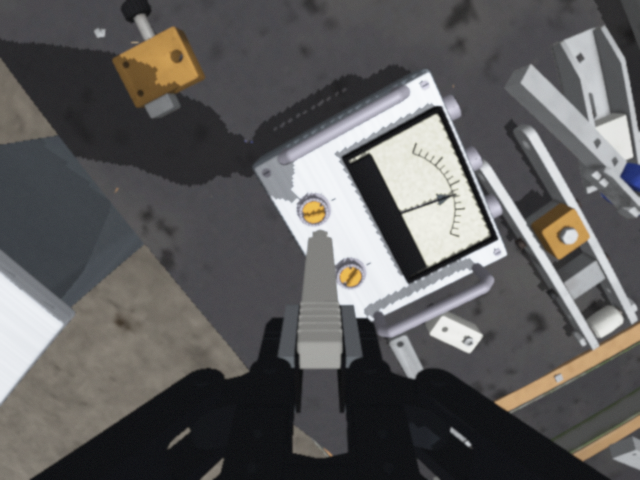

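```bash
python3 -m creep '[[[0,0.4,0.3],0,1],[[0,0.85,0.67],0,1],[[0,0.85,0.67],0,1],[[0,0.85,0.67],0,1]]'; python3 look.py 45; python3 - <<'E'
from h import *
c=cal('wrist');uv=proj(c,[[505,-300,67]])[0].astype(int);print(uv)
im=cv2.imread('pics/w45.png'); x,y=max(uv[0]-45,0),max(uv[1]-40,0);print(x,y); cv2.imwrite('pics/w45m.png',cv2.resize(im[y:y+75,x:x+95],None,fx=8,fy=8,interpolation=cv2.INTER_CUBIC))
E
```

```text
clock: 34.95
eef_pos: [443.3, -362.5, 213.0]
tool_rot: [-0.281, 1.569, -2.637]
force: [0.3, 1.1, -0.3]
width: 12.8
[ 443.65016602 -360.29065348  212.79880975] [ 0.6942657   0.22542181 -0.63772654] [ 0.04483219 -0.02529623  0.00172007] -44.85462181719166 35.0
[321  96]
276 56
```

View pics/w45m.png

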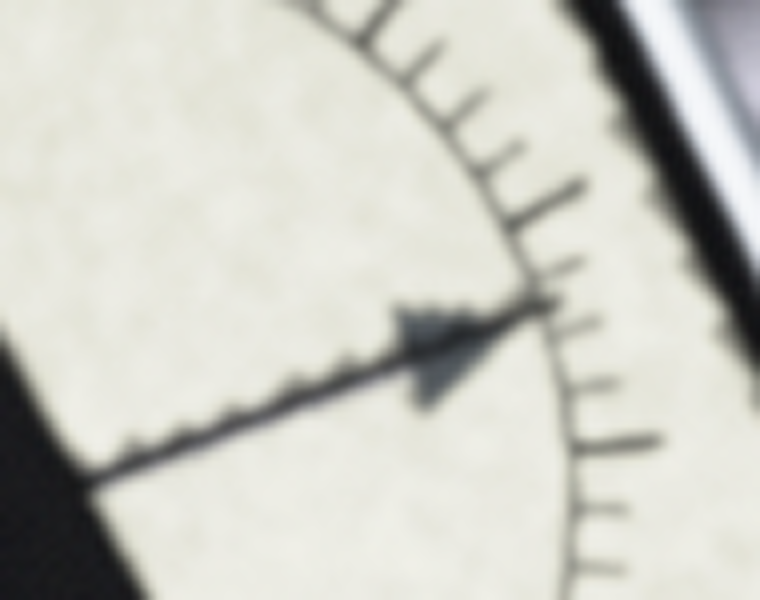

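View pics/w45.png

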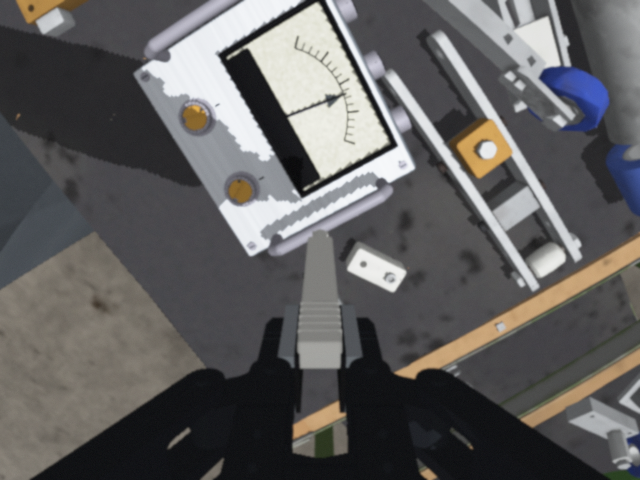

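```bash
python3 -m creep '[[[0,0.1,0.18],-0.18,1],[[0,0.1,0.18],-0.36,1],[[0,0.1,0.18],-0.54,1],[[0,0.1,0.18],-0.66,1],[[0.2,0.1,0.18],-0.66,1],[[0.39,0.1,0.18],-0.66,1],[[0.39,0.1,0.18],-0.66,1]]'; python3 look.py 46; python3 - <<'E'
from h import *
s,R=pose();p=s['eef_pos'];d=p-[471.4,-291.7,0];a=np.radians(-15.5);print('ind',d@[np.cos(a),np.sin(a),0],d@[-np.sin(a),np.cos(a),0])
im=cams.get_image('scene'); cv2.imwrite('pics/s46.png',cv2.resize(im[170:330,330:490],None,fx=5,fy=3.75,interpolation=cv2.INTER_CUBIC))
E
```

```text
clock: 35.7
eef_pos: [438.0, -376.5, 172.4]
tool_rot: [-2.224, 1.564, 2.228]
force: [-0.3, 0.1, 0.2]
width: 12.7
[ 438.564318   -377.73792389  173.74132723] [ 0.52277121 -0.39966314  0.49039028] [ 0.01076066 -0.03966025  0.04455411] -14.96284078132629 35.75
ind -8.648828060815582 -91.68371792738371
```

View pics/s46.png

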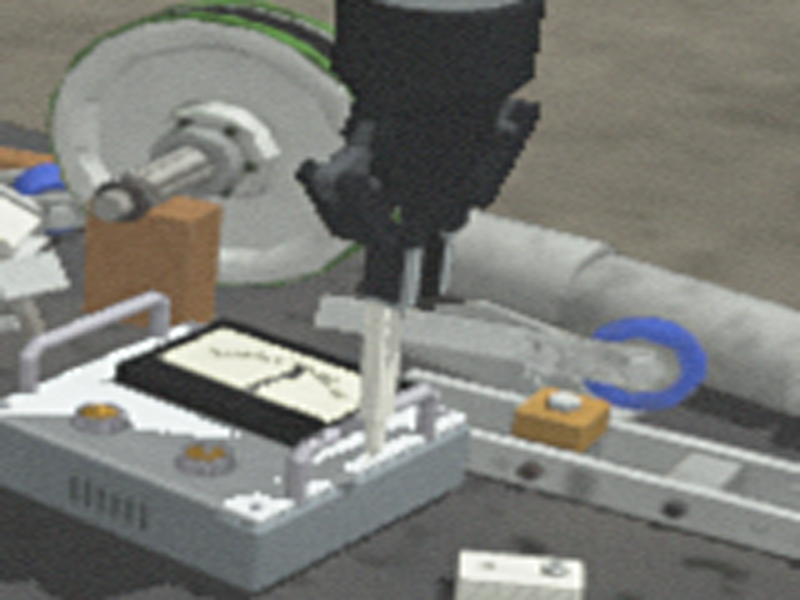

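View pics/w46.png

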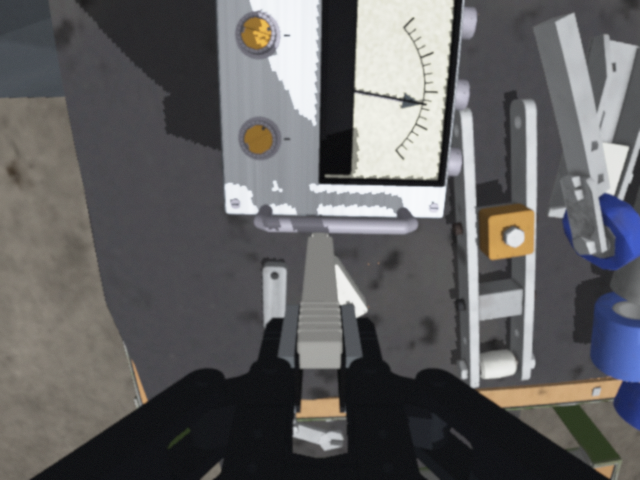

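```bash
python3 -m creep '[[[0,0,-0.08],0,1],[[0,0,-0.16],0,1],[[0.01,0,-0.24],0,1],[[0.03,0,-0.32],0,1],[[0.05,0,-0.4],0,1],[[0.08,0,-0.48],0,1],[[0.12,0,-0.56],0,1],[[0.17,0,-0.64],0,1],[[0.22,0,-0.72],0,1],[[0.28,0,-0.79],0,1],[[0.28,0,-0.79],0,1]]'; python3 look.py 47; python3 - <<'E'
from h import *
s,R=pose();p=s['eef_pos'];d=p-[471.4,-291.7,0];a=np.radians(-15.5);print('ind',d@[np.cos(a),np.sin(a),0],d@[-np.sin(a),np.cos(a),0])
im=cams.get_image('scene'); cv2.imwrite('pics/s47.png',cv2.resize(im[170:330,330:490],None,fx=5,fy=3.75,interpolation=cv2.INTER_CUBIC))
E
```

```text
clock: 36.9
eef_pos: [460.7, -301.6, 146.4]
tool_rot: [3.046, 1.569, 1.215]
force: [0.2, -0.1, 5.9]
width: 12.9
[ 460.45146445 -301.99059714  146.5890897 ] [ 0.73033715 -0.4428148   3.48693769] [-0.26441977 -0.25557116  0.05349878] -14.958003186985382 36.95
ind -7.800299808347842 -12.842201644202758
```

View pics/s47.png

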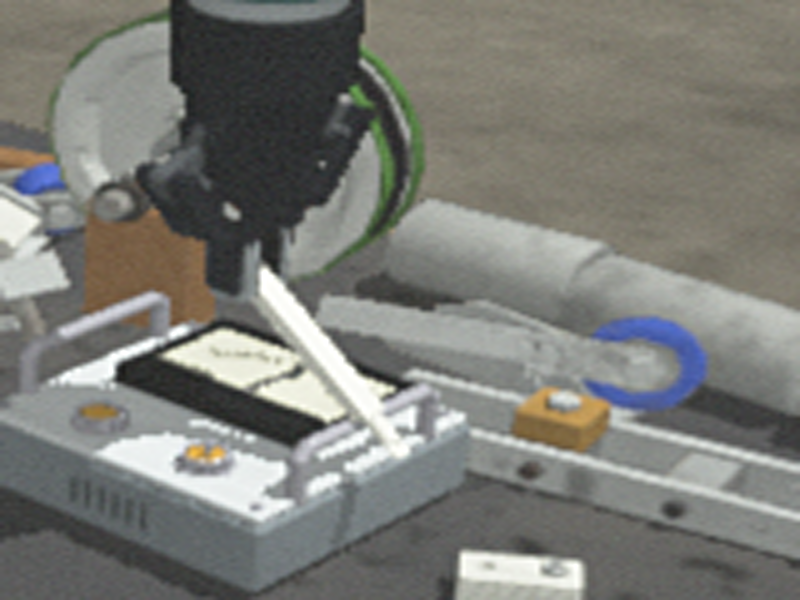

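View pics/w47.png

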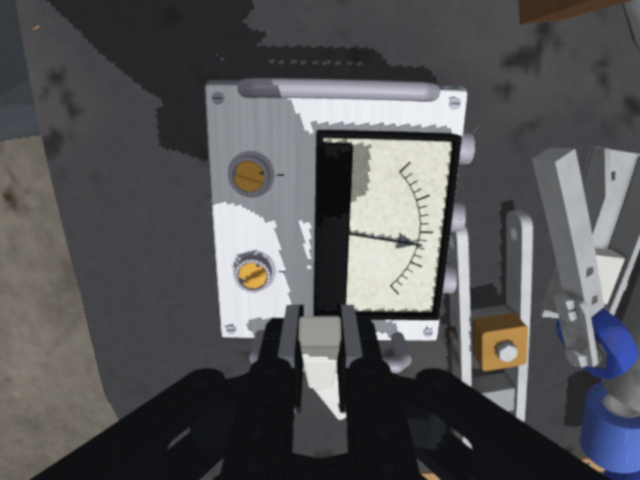

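```bash
cat > fp.py <<'E'
from h import *
def fp(c,R,p,wobs,sobs,x0=(38,-22,-.78)):
    S=cal('scene'); e=R[:,2].copy(); e[2]=0; e/=np.linalg.norm(e); yv=R[:,1]
    def pt(x,s,n): u0,w0,t=x[:3]; return p+yv*x[3]+e*(u0+s*np.cos(t)-n*np.sin(t))+np.array([0,0,1.])*(w0+s*np.sin(t)+n*np.cos(t))
    f=lambda x:np.concatenate([proj(c,[pt(x,s,n)])[0]-q for s,n,q in wobs]+[proj(S,[pt(x,s,n)])[0]-q for s,n,q in sobs])
    r=least_squares(f,list(x0)+[0]); print('u0,w0',r.x[:2],'elev',np.degrees(r.x[2]),'y',r.x[3],'res',np.round(r.fun,1)); return r.x
E
python3 - <<'E'
from fp import *
c=tuple(np.array(a,float) for a in np.load('w7.npy',allow_pickle=True)); s,R=pose()
fp(c,R,s['eef_pos'],[(-70,-5,[320,318]),(-70,5,[320,347])],[(70,0,[409,290])])
E
```

```text
u0,w0 [ 33.8734396  -20.90217671] elev -46.53858354395198 y -0.4936114976311469 res [-0.  -1.1 -0.   1.   0.3  0.4]
```

```bash
python3 -m creep '[[[-0.3,0,0],0,1],[[-0.6,0,0],0,1],[[-0.6,-0.1,-0.5],0,1],[[-0.6,-0.18,-0.9],0,1],[[-0.6,-0.18,-0.9],0,1]]'; python3 -m creep '[[[0,-0.1,-0.45],0,1],[[0,-0.18,-0.9],0,1],[[0,-0.18,-0.9],0,1]]'; python3 -m creep '[[[0,-0.1,-0.45],0,1],[[0,-0.18,-0.9],0,1],[[0,-0.18,-0.9],0,1]]';python3 -m creep '[[[0,-0.1,-0.45],0,1],[[0,-0.18,-0.9],0,1],[[0,-0.18,-0.9],0,1]]';python3 -m creep '[[[0,-0.1,-0.45],0,1],[[0,-0.18,-0.9],0,1],[[0,-0.18,-0.9],0,1]]'; python3 -m creep '[[[0,-0.1,-0.45],-0.18,1],[[0,-0.18,-0.6],-0.36,1],[[0,-0.18,-0.6],-0.54,1],[[0,-0.18,-0.6],-0.72,1],[[0,-0.18,-0.6],-0.9,1],[[0,-0.18,-0.6],-1,1]]'; python3 -m creep '[[[0,0,0],-0.18,1],[[0,0,0],-0.25,1],[[0,0,0],-0.25,1]]'; python3 look.py 48; python3 - <<'E'
from h import *
s,R=pose();p=s['eef_pos'];k=np.array([-.652,.758,0]);tgt=np.array([512.4,191.3,93])+38.1*k;print(s['qpos'],R.T@(tgt-p)/100)
im=cams.get_image('scene'); cv2.imwrite('pics/s48.png',cv2.resize(im[100:260,150:310],None,fx=5,fy=3.75,interpolation=cv2.INTER_CUBIC))
E
```

```text
clock: 37.5
eef_pos: [464.9, -203.4, 205.4]
tool_rot: [-2.429, 1.561, 2.029]
force: [0.2, -0.4, 0.0]
width: 12.8
clock: 37.8
eef_pos: [470.5, -112.3, 205.3]
tool_rot: [-2.256, 1.562, 2.204]
force: [0.6, 0.9, 0.1]
width: 12.8
clock: 38.1
eef_pos: [476.4, -21.6, 205.5]
tool_rot: [-2.152, 1.564, 2.308]
force: [0.1, -0.1, 0.2]
width: 13.1
clock: 38.4
eef_pos: [482.5, 69.4, 205.6]
tool_rot: [-2.135, 1.565, 2.324]
force: [-1.1, -0.9, -0.3]
width: 12.7
clock: 38.7
eef_pos: [488.5, 160.7, 205.6]
tool_rot: [-2.193, 1.566, 2.267]
force: [-0.2, 0.0, -0.4]
width: 12.8
clock: 39.3
eef_pos: [487.0, 215.0, 206.2]
tool_rot: [-1.828, 1.568, -2.872]
force: [0.3, 0.4, -0.8]
width: 13.0
clock: 39.6
eef_pos: [487.2, 215.0, 206.3]
tool_rot: [-2.043, 1.568, -2.896]
force: [0.2, 0.5, -0.8]
width: 13.2
[487.28190275 215.12200618 206.34962993] [-0.59531118  0.50804393  0.95074843] [ 0.0362728  -0.02014334  0.00462842] 41.042238852243266 39.65
[-0.65477508  0.5069085   0.27503228  1.87676781 -0.18804522  0.78492365
  0.4374996 ] [ 1.13346091  0.03737187 -0.03534628]
```

View pics/s48.png

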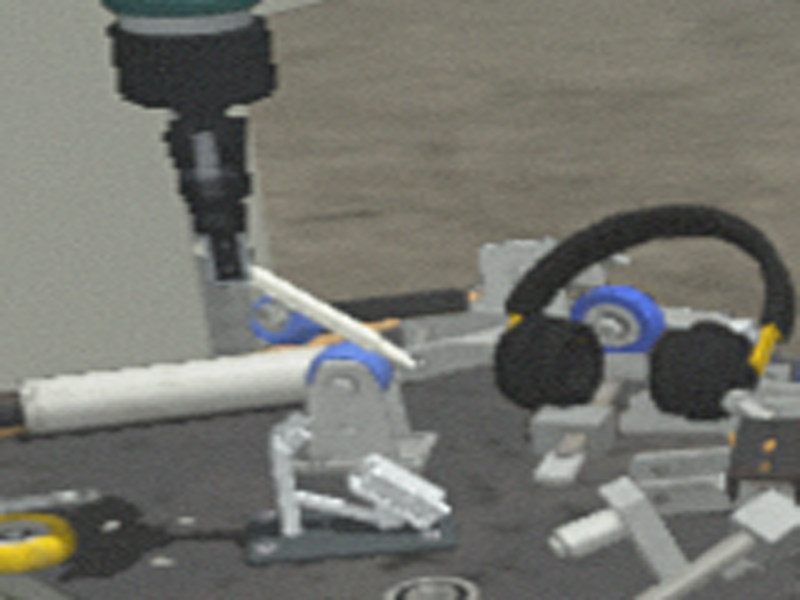

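```bash
python3 - <<'E'
from h import *
s,R=pose();p=s['eef_pos'];S=cal('scene');e=R[:,2]*[1,1,0]
for t in(-43.5,-46.5,-49.5):
  t=np.radians(t)
  print(proj(S,[p+e*(33.9+70*np.cos(t))+np.array([0,0,-20.9+70*np.sin(t)])]),'seen 232.4,197.3')
# lateral reference: camera-detected fingers ok
E
```

```text
[[232.66096494 195.87514968]] seen 232.4,197.3
[[231.7555049  196.86758022]] seen 232.4,197.3
[[230.795711   197.81510699]] seen 232.4,197.3
```

```bash
python3 -m creep '[[[0,0.037,-0.035],0,1],[[0.4,0.037,-0.035],0,1],[[0.8,0.037,-0.035],0,1],[[0.98,0.037,-0.035],0,1],[[0.98,0.037,-0.035],0,1],[[0.98,0.037,-0.035],0,1]]'; python3 - <<'E'
from h import *
s,R=pose();p=s['eef_pos'];k=np.array([-.652,.758,0]);tgt=np.array([512.4,191.3,93])+38.1*k;print(p,s['force'],R.T@(tgt-p)/100,np.degrees(np.arctan2(R[1,1],R[0,1])))
E
```

```text
clock: 40.3
eef_pos: [488.3, 221.7, 109.0]
tool_rot: [-1.648, 1.57, -2.5]
force: [-0.3, 0.3, 0.4]
width: 12.8
[488.26252256 221.69229647 108.98957514] [-0.28010773  0.25129819  0.44513645] [ 0.15990212 -0.01518515  0.0067574 ] 41.17318066712557
```

```bash
python3 -m creep '[[[0.05,-0.012,0.005],0,1],[[0.1,-0.012,0.005],0,1],[[0.13,-0.012,0.005],0,1],[[0.13,-0.012,0.005],0,1]]'; python3 -m creep '[[[0.02,0,0],0,1],[[0.03,0,0],0,1],[[0.03,0,0],0,1]]'; python3 - <<'E'
from h import *
s,R=pose();p=s['eef_pos'];k=np.array([-.652,.758,0]);q=p-np.array([512.4,191.3,68]);print('rest',q@k,q@np.array([-.758,-.652,0]),q[2],s['force'],s['torque'])
cv2.imwrite('pics/s49.png',cams.get_image('scene'))
E
```

```text
clock: 40.7
eef_pos: [487.4, 220.3, 95.7]
tool_rot: [-2.339, 1.57, 3.092]
force: [-0.5, -0.3, 0.4]
width: 12.8
clock: 41.0
eef_pos: [487.5, 220.3, 92.7]
tool_rot: [-2.362, 1.571, 3.069]
force: [-0.8, 0.6, -1.4]
width: 12.8
rest 38.20032505871039 -0.08518757763035084 24.741897979246176 [-0.82779647  0.6283697  -1.39950973] [-0.07472544  0.02718766  0.03023809]
```

```bash
python3 -m creep '[[[0.01,0,0],0,1],[[0.02,0,0],0,1],[[0.02,0,0],0,1]]'; python3 -m creep '[[[0.01,0,0],0,1],[[0.02,0,0],0,1],[[0.02,0,0],0,1]]'
```

```text
clock: 41.35
eef_pos: [488.8, 219.9, 91.4]
tool_rot: [0.891, 1.569, 0.038]
force: [0.9, -1.4, 3.6]
width: 12.4
clock: 41.65
eef_pos: [489.9, 219.6, 90.2]
tool_rot: [0.907, 1.566, 0.054]
force: [1.9, -1.9, 11.4]
width: 12.6
```

```bash
python3 -m creep '[[[-0.02,0,0],0,1],[[-0.02,0,0],0,0.8],[[-0.02,0,0],0,0.6],[[-0.02,0,0],0,0.55],[[-0.02,0,0],0,0.55],[[-0.02,0,0],0,0.55],[[-0.02,0,0],0,0.55]]'; python3 - <<'E'
from h import *
c=cal('wrist');np.save('w7.npy',np.array(list(c),dtype=object),allow_pickle=True)
im=cams.get_image('wrist');cv2.imwrite('pics/w50.png',im)
def P(s,y,n): k=.5**.5; return np.array([s*k-n*k,y,68+s*k+n*k])
Y=np.radians(130.7)
for d in(0,4,8): print(d,[np.round(proj(c,[yawR(Y)@P(*a)+[512.4,191.3,0]])[0],1) for a in((70+d,0,5),(70+d,0,-5),(70+d,7,5),(70+d,-7,5))])
g=cv2.cvtColor(im,cv2.COLOR_BGR2GRAY)
for x in(312,316,320,324): print(x,[int(v) for v in g[300:380:2,x]])
E
```

```text
clock: 42.35
eef_pos: [487.4, 220.4, 90.7]
tool_rot: [-2.174, 1.57, -3.026]
force: [0.0, -0.7, 0.3]
width: 38.6
0 [array([323.9, 351.8]), array([323.9, 321.8]), array([302.4, 351.7]), array([345.4, 351.9])]
4 [array([324.1, 349.5]), array([324.1, 318.7]), array([302. , 349.3]), array([346.2, 349.6])]
8 [array([324.3, 347. ]), array([324.3, 315.4]), array([301.5, 346.8]), array([347. , 347.1])]
312 [128, 129, 122, 107, 109, 113, 117, 117, 120, 127, 128, 140, 182, 205, 207, 207, 206, 207, 209, 209, 208, 210, 209, 211, 211, 208, 193, 182, 202, 251, 253, 252, 252, 253, 252, 252, 252, 252, 252, 252]
316 [154, 154, 154, 156, 154, 155, 154, 154, 154, 154, 156, 159, 184, 205, 207, 206, 207, 209, 208, 209, 209, 209, 210, 209, 210, 209, 192, 180, 208, 251, 253, 252, 253, 253, 252, 252, 252, 252, 252, 252]
320 [158, 157, 157, 157, 156, 157, 157, 157, 157, 156, 156, 157, 184, 204, 207, 208, 207, 209, 208, 208, 210, 210, 210, 211, 211, 208, 193, 180, 205, 251, 253, 252, 253, 253, 252, 252, 252, 252, 252, 252]
324 [158, 160, 160, 159, 159, 159, 158, 158, 158, 159, 159, 160, 184, 204, 208, 207, 208, 208, 208, 209, 210, 210, 209, 210, 211, 208, 193, 180, 200, 251, 253, 252, 253, 253, 252, 252, 252, 252, 252, 252]
```

```bash
python3 -m creep '[[[-0.1,0,0],0,0.5],[[-0.3,0,0],0,0.5],[[-0.7,0,0],0,0.5],[[-1,0,0],0,0.5],[[-1,0,0],0,0.5],[[-1,0,0],0,0.5]]'; python3 - <<'E'
from h import *
g=cv2.cvtColor(cv2.imread('pics/w23.png'),cv2.COLOR_BGR2GRAY); print([int(v) for v in g[110:170:2,100]])
c=cal('wrist'); im=cams.get_image('wrist');cv2.imwrite('pics/w51.png',im); g=cv2.cvtColor(im,cv2.COLOR_BGR2GRAY)
def P(s,y,n): k=.5**.5; return np.array([s*k-n*k,y,68+s*k+n*k])
Y=np.radians(130.7)
for d in(0,4,8): print(d,[np.round(proj(c,[yawR(Y)@P(*a)+[512.4,191.3,0]])[0],1) for a in((70+d,0,5),(70+d,0,-5),(70+d,7,5),(70+d,-7,5),(-22,0,5))])
u=proj(c,[yawR(Y)@P(70,0,5)+[512.4,191.3,0]])[0].astype(int)
for x in(u[0]-5,u[0],u[0]+5): print(x,u[1]-30,[int(v) for v in g[u[1]-30:u[1]+30:2,x]])
r=u[1]+12; print(u[0]-20,[int(v) for v in g[r,u[0]-30:u[0]+30:2]])
T=cal('top'); t=cams.get_image('top'); cv2.imwrite('pics/t51.png',t)
t0=cv2.imread('pics/top0.png'); df=cv2.absdiff(t,t0).max(2)
# bystander regions change
for n,pt in dict(nylon=[438.5,-440.4,12],slide=[421,-85.5,11],fork=[619.6,262.8,30],span=[416.7,-306.3,63.5],zero=[433.3,-249.2,63.5]).items():
    q=proj(T,[pt])[0].astype(int); w=df[q[1]-12:q[1]+13,q[0]-12:q[0]+13]; print(n,q,w.mean(),(w>40).mean())
E
```

```text
clock: 43.0
eef_pos: [487.8, 220.6, 191.9]
tool_rot: [1.477, 1.569, 0.625]
force: [-0.5, 0.3, -0.6]
width: 42.4
[156, 156, 155, 156, 157, 158, 159, 182, 203, 207, 208, 208, 208, 209, 209, 210, 210, 209, 210, 211, 209, 195, 180, 197, 250, 253, 253, 254, 253, 252]
0 [array([321.2, 246. ]), array([321.3, 230. ]), array([308.7, 245.9]), array([333.8, 246.1]), array([320. , 297.2])]
4 [array([321.3, 242.9]), array([321.3, 226.7]), array([308.5, 242.8]), array([334.1, 243. ]), array([320. , 297.2])]
8 [array([321.4, 239.7]), array([321.4, 223.4]), array([308.4, 239.6]), array([334.3, 239.8]), array([320. , 297.2])]
316 215 [85, 108, 142, 149, 147, 148, 148, 151, 195, 236, 240, 240, 242, 243, 244, 253, 252, 250, 251, 251, 251, 251, 252, 252, 251, 252, 250, 250, 250, 250]
321 215 [61, 80, 139, 149, 152, 150, 150, 151, 195, 236, 240, 241, 242, 242, 244, 253, 252, 249, 251, 251, 251, 251, 252, 252, 252, 252, 250, 250, 250, 250]
326 215 [62, 65, 79, 85, 91, 95, 102, 107, 180, 237, 240, 241, 242, 242, 244, 253, 252, 250, 251, 250, 250, 251, 252, 252, 251, 251, 249, 250, 250, 250]
301 [119, 118, 115, 181, 248, 249, 248, 247, 242, 246, 250, 250, 250, 250, 250, 251, 251, 251, 250, 250, 246, 250, 250, 250, 249, 248, 186, 113, 114, 113]
nylon [457 271] 0.8704 0.0
slide [319 280] 1.0016 0.0
fork [182 204] 1.008 0.0
span [409 280] 0.2384 0.0
zero [385 273] 1.1296 0.0
```

```bash
python3 - <<'E'
from cell import order, readout
s=readout.read_state(); print(s['clock'],s['qd'].round(3),s['force']); print(order.finish_job())
E
```

```text
43.1 [ 0.002  0.015 -0.001  0.003 -0.001 -0.001  0.   ] [-0.24477766 -0.3437467   0.01601605]
the job is handed in; nothing more can be done
None
```

I carried out the whole task and handed it in at 43.1 s of the 72 s allowed. The job handed in without a verdict.

**What I did**
1. **Turning it end for end:** the gripper could only point straight down, so I could not flip the tool in the rest as asked. I swung it in the jaws by pressing it against the indicator's left guard handle. The first swing let it slip in the fingers, so I laid it flat on the trolley once to take a fresh hold.
2. **Into the rest:** I laid it blade down, let it slide to the stop and let go. I gripped the handle, let go once more to be sure it was seated, then took it for the work.
3. **Turning the trimmer:** I stood the tool upright against the same handle, put the blade in the left-hand slot and turned it clockwise. Forces stayed at about 2 N.
4. **Back to the rest:** I tilted the tool against the right guard handle, laid it back blade down, let go and raised the gripper clear.

**Last checks**
- **Needle:** in a near-overhead picture taken after the blade was out, it lay on the arrow head's centre line to about half a degree.
- **Tool:** the handle end is where it should be with the blade at the stop, within about 1–2 mm.
- **Right-hand trimmer and loose parts:** the regions of the top camera picture I compared with the start showed no change.
- **Forces:** no reading I took passed about 31 N. The highest came while swinging the tool against the guard handle.

**Checks I could not make**
- I reached the limit on viewing pictures before the last lay-down, so its placing was checked by force and pixel values only. I did not look at the needle again after that.
- The same top camera comparison also showed no change at the left-hand trimmer, which had been turned. It is too coarse to prove that the right-hand one did not move. Nothing touched the right-hand one.

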